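# Chock the drying rack and lay up the washed rollers

## Task

Get the sloping drying rack ready by setting one orange chock squarely on the black mark of each of the three lanes while the rack is still empty of rollers. Only then take every roller there is (pestle, steel tin, brass tin) from its rest and lay it gently, not dropped, across the lane whose colour tile matches its band, in the middle of the lane on the uphill side of its chock, so that once let go it lies still against the chock. If anything gets knocked out of place put it right again, and leave the bowl, jar, lid, cup and spoon alone.

Things in the scene. Friction and masses are not known exactly. Their poses are not given: they have to be found in the camera images.
- rack: Fixed wooden drying rack, 360 wide (its y), 295 deep (its x): a smooth board sloping 0.105 rad (6 degrees) down to the rack's own -x. Origin under its middle on the trolley top; x level, pointing uphill. Three lanes 110 wide at y = -110, 0, +110, parted by white lines. Anything round left unchocked rolls down to the lip across the foot.
- rack_mid (a point): Point on the board's upper face at rack x = 0, y = 0 (30 above the trolley top), axes as the rack's (z vertical). The face rises 10.5 per 100 of x. The lip at the foot (rack x = -125, 10 thick) stands 12 above the board; the head rail (x = 125 to 165) has its flat top 56 above the trolley top.
- mark0 (a point): Centre of the black chock mark (a painted rectangle 40 by 66) on the board of the lane at rack y = -110, at rack x = -30; on the board's face, axes as the rack's.
- mark1 (a point): Centre of the black chock mark (a painted rectangle 40 by 66) on the board of the lane at rack y = 0, at rack x = -30; on the board's face, axes as the rack's.
- mark2 (a point): Centre of the black chock mark (a painted rectangle 40 by 66) on the board of the lane at rack y = 110, at rack x = -30; on the board's face, axes as the rack's.
- label_red: Flat red tile (32 by 70, 4 thick) on the head rail at the uphill end of one lane; it is centred on that lane, 145 uphill of the rack's middle, axes as the rack's. The lane belongs to the roller with the red band. The colours change lanes from start to start.
- label_blue: Flat blue tile (32 by 70, 4 thick) on the head rail at the uphill end of one lane; it is centred on that lane, 145 uphill of the rack's middle, axes as the rack's. The lane belongs to the roller with the blue band. The colours change lanes from start to start.
- label_green: Flat green tile (32 by 70, 4 thick) on the head rail at the uphill end of one lane; it is centred on that lane, 145 uphill of the rack's middle, axes as the rack's. The lane belongs to the roller with the green band. The colours change lanes from start to start.
- pestle_c (a point): Centre of the wooden pestle, lying down: round barrel diameter 48, length 66 along its own y (level), with a red band; at one end a stub 20 long, diameter 22. About 0.22 kg. It rolls, so only its y axis is a stable direction. Absent in some starts.
- steel_tin_c (a point): Centre of the closed steel spice tin, lying down: diameter 58, length 80 along its own y (level), blue band. About 0.3 kg. Rolls. Absent in some starts.
- brass_tin_c (a point): Centre of the closed brass tin, lying down: diameter 52, length 74 along its own y (level), green band. About 0.26 kg. Rolls. Absent in some starts.
- rest0: Fixed white plastic rest 60 (x) by 90 (y), its floor 4 above the trolley top, with two ribs along y, 6 mm above that floor, inner faces 40 apart, so that a roller lying along y does not roll off. Origin under its middle. A roller may be put back here.
- rest1: Fixed white plastic rest 60 (x) by 90 (y), its floor 4 above the trolley top, with two ribs along y, 6 mm above that floor, inner faces 40 apart, so that a roller lying along y does not roll off. Origin under its middle. A roller may be put back here.
- rest2: Fixed white plastic rest 60 (x) by 90 (y), its floor 4 above the trolley top, with two ribs along y, 6 mm above that floor, inner faces 40 apart, so that a roller lying along y does not roll off. Origin under its middle. A roller may be put back here.
- chock0_c (a point): Centre of an orange rubber chock bar with a brown stripe, 34 (its x) by 60 (its y, across the lane when in use) by 12 high, flat on its 34 by 60 face. About 0.14 kg; grips the board. The three chocks are alike; any may go in any lane.
- chock1_c (a point): Centre of an orange rubber chock bar with a brown stripe, 34 (its x) by 60 (its y, across the lane when in use) by 12 high, flat on its 34 by 60 face. About 0.14 kg; grips the board. The three chocks are alike; any may go in any lane.
- chock2_c (a point): Centre of an orange rubber chock bar with a brown stripe, 34 (its x) by 60 (its y, across the lane when in use) by 12 high, flat on its 34 by 60 face. About 0.14 kg; grips the board. The three chocks are alike; any may go in any lane.
- bowl: Bystander: yellow ceramic bowl, rim diameter 110, height 50; origin at the centre of its underside.
- clip_jar: Bystander: glass jar with spring clip, diameter 76, height 120; origin at the centre of its underside.
- pan_lid: Bystander: aluminium saucepan lid, diameter 120, height 39 with its black knob; origin at the centre of its underside.
- cup: Bystander: steel cup, diameter 72, height 75; origin at the centre of its underside.
- spoon: Bystander: wooden spoon 170 long lying flat; origin at about its middle on its underside.
Not all that is in view belongs to the job. What is shaped like the part that bears steel_tin_c but turquoise is not meant.

How it is judged:
By the outcome, as a careful person would: the job done as asked, in the order asked, and still so for the second after the job is handed in, with the robot touching nothing.
Of pestle, steel_tin, brass_tin only 2 to 3 are there at a start; the rules pass over those that are not, and their reading is None.
At some moment in a run one of chock0, chock1, chock2 may be knocked a few centimetres aside while the robot is not near it.
It also fails if it takes over 210 s, if anything falls off the work surface, if the arm or the gripper's body presses on something with over 40 N, if the wrist force passes 120 N, or if a joint passes its speed limit or range.

## Robot

A 6-joint arm with a two-finger parallel gripper is mounted at the origin on the work surface. World frame = base frame: x ahead of the robot, y to its left, z up, the work surface at z = 0. Lengths are in m, angles in rad, forces in N, time in s.
With the tool pointing down it reaches from about 0.35 to 0.975 m from the base axis. Payload 4.9 kg.
Tool frame: the origin (TCP) lies at the very end of the fingers, on their centre line; the grasp point (between the pads) lies 19 mm behind it; z points along the fingers, y is the direction in which the jaws open and shut (so a half turn about z gives the same grasp; the last joint's range is limited). The gripper opens to 85 mm and grips with 20 to 120 N. Pads are 22 mm wide; open, the fingers measure 114 mm over their backs; the gripper's body (76 mm by 85 mm) begins 54 mm behind the grasp point. The pads swing forward as they close: fully open they stand 13 mm farther back than shut.
Start: joints at [1.107, 0.053, 1.613, -0, 1.476, -0.119], TCP at [0.211, 0.588, 0.231] pointing down, gripper open.
Joint ranges: [-3.01, 3.01], [-1.01, 2.22], [0.06, 2.58], [-1.02, 4.17], [0.09, 2.62], [-3.14, 3.14]. Speed limits (rad/s): [2.57, 2.57, 3.14, 3.14, 3.14, 3.14].

## Interface

Orientations are given as a unit quaternion [w, x, y, z].
In Python, from plant import state, eyes, job_done gives the robot as it stands.
- The arm moves only by the tool apply_moves, never from a script. Its argument "commands" is a list of rows, each an object with "linear": the shift along the tool's x, y, z in m, a list of three; "delta_rot": the turn, a rotation vector about the tool's x, y, z in degrees, a list of three; "fingers": the closure in counts, from 0 (fully open) to 255 (shut). In form: [{"linear": [x, y, z], "delta_rot": [wx, wy, wz], "fingers": fingers}, ...]. A call has exactly 8 rows; each row is the pose to reach, as a shift and turn from the pose commanded when the call began, along the tool's axes at that moment; what a row does not reach only later rows make up. A row lasts 1/10 s, in which the tool goes at most 50 mm and 8.59 degrees, less where a joint would pass 70% of its speed; a pose out of reach is approached as far as the arm can. A call with a gripper value outside its range is refused whole. The fingers move at their own pace and stop on an object; the grip force is fixed at half the most. Time passes only in rows, so rows that repeat a pose let the fingers close, or fill a call up. It gives the time, the measured TCP pose, the force and the opening at its end, in the units of the state.
- state(): the state, without advancing time (a new reading comes with each control period).
- eyes.grab_frame(name): name is "scene" or "top" or "wrist"; returns the picture (400x640x3 uint8, red, green, blue); there is no depth.
- eyes.camera_params(name): a dict with "fx", "fy", "cx", "cy" (pixels), "k1" (the pictures are not rectified: a ray, as slopes to the right and down, at radius r is drawn at 1 + k1 r^2 times it, then the intrinsics apply), "position" and "rotation" of the camera in the world; the wrist camera has in their place "T_tool_cam" (4x4, takes a point from camera to tool coordinates, whose origin is the TCP and whose axes are the flange's). Camera axes: x right, y down, z forward; pixel columns grow to the right and rows downward; lengths in m; the calibration is good to about 2 mm. A picture is of the moment at which its call begins: read the wrist's pose just before it. camera_params takes no time and is no camera call.
- job_done(): hands the job in, once; it reports no verdict.
The state is a dict: "time": time; "joint_pos": joint angles; "joint_vel": joint speeds; "joint_efforts": joint torques, N m; "tool_pos": TCP position; "tool_rot": TCP orientation; "contact_force": force on the tool from outside, world axes, zero at the start; "ft_torque": the same for the moment, N m; "gripper_width": opening from 0.0 (shut) to 1.0 (fully open).
Only numpy, scipy, OpenCV 4.12 (cv2) and the standard library are available. Lean on these libraries where they do the work, as an engineer would, in place of code of your own. Each camera call takes 0.05 s, during which the arm holds its last target.

## Working session

There is one attempt and no reset: what is moved stays moved. The work goes in short steps, Python scripts to look and compute and a tool call to move; the robot and the scene stay as the last step left them, time stands still between calls to the robot, and variables do not carry over. Pictures are saved under pics/ and viewed, and the job is handed in when it is done.

Besides the shell and the picture viewer there is one more tool, called in YAML: its name, and indented under it one key for each argument. apply_moves: Moves the arm, as the interface text tells. Its arguments: {"type":"object","properties":{"commands":{"type":"array","items":{"type":"object","properties":{"linear":{"type":"array","items":{"type":"number"}},"delta_rot":{"type":"array","items":{"type":"number"}},"fingers":{"type":"number"}}}}},"required":["commands"]}

```bash
ls; mkdir -p pics; python3 - <<'E'
from plant import state, eyes
import cv2
s=state();print(s)
for n in ("scene","top","wrist"):
    print(n,eyes.camera_params(n))
    cv2.imwrite(f"pics/{n}0.png",eyes.grab_frame(n)[:,:,::-1])
E
```

```text
pics
{'time': 0.0, 'joint_pos': array([ 1.10702123e+00,  5.33414977e-02,  1.61429403e+00,  1.30506713e-06,
        1.47600747e+00, -1.19044312e-01]), 'joint_vel': array([ 8.81980721e-04,  1.94013671e-04,  5.79450167e-04, -1.05983068e-03,
        1.61895309e-03, -8.87408114e-05]), 'joint_efforts': array([-1.41432665e-03, -3.93660808e+01, -3.70189834e+01, -1.26692903e-04,
        6.91281661e-03, -1.06417292e-05]), 'tool_pos': array([0.21095834, 0.58765701, 0.23007253]), 'tool_rot': array([-2.95157574e-04,  1.71513139e-01,  9.85181299e-01, -9.81766118e-04]), 'contact_force': array([ 0.58520914, -0.24764921, -0.27113167]), 'ft_torque': array([ 0.02052602,  0.02217689, -0.03153507]), 'gripper_width': 1.0014547965103135}
scene {'fx': 365.8290049598149, 'fy': 365.8290049598149, 'cx': 314.1389317235345, 'cy': 203.26389493839773, 'k1': -0.016310484791139362, 'position': array([ 0.86212999, -0.44926732,  0.87850812]), 'rotation': array([-0.28575937,  0.91054196,  0.28441442, -0.09145139])}
top {'fx': 424.0867414936456, 'fy': 424.0867414936456, 'cx': 310.2464069122433, 'cy': 200.11751556141488, 'k1': -0.08216123895584704, 'position': array([0.32846072, 0.02740232, 1.50497107]), 'rotation': array([-0.04751   ,  0.71046011, -0.7012775 ,  0.03462797])}
wrist {'fx': 319.5987889070362, 'fy': 319.5987889070362, 'cx': 318.85225784921266, 'cy': 199.83722588653558, 'k1': -0.06270080171524837, 'T_tool_cam': array([[ 7.89936865e-04, -9.56180328e-01, -2.92777314e-01,
         7.42969678e-02],
       [ 9.99999584e-01,  6.21833966e-04,  6.67234520e-04,
         4.72367107e-05],
       [-4.55937644e-04, -2.92777719e-01,  9.56180422e-01,
        -1.41966325e-01],
       [ 0.00000000e+00,  0.00000000e+00,  0.00000000e+00,
         1.00000000e+00]])}
```

View pics/scene0.png

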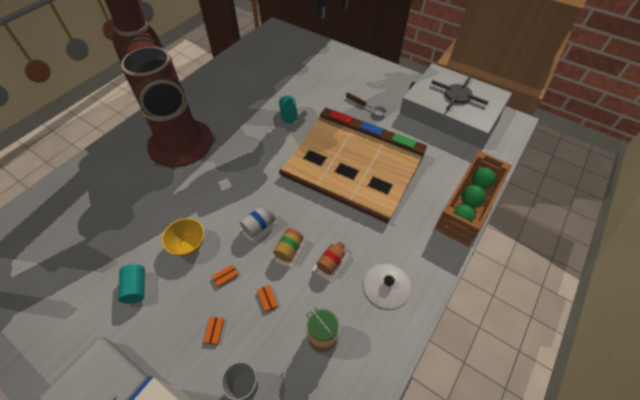

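View pics/top0.png

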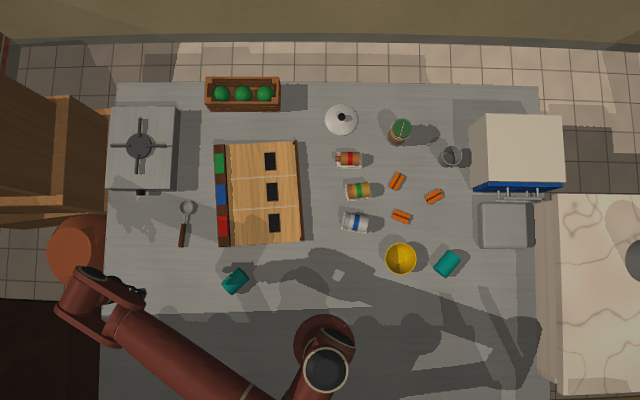

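View pics/wrist0.png

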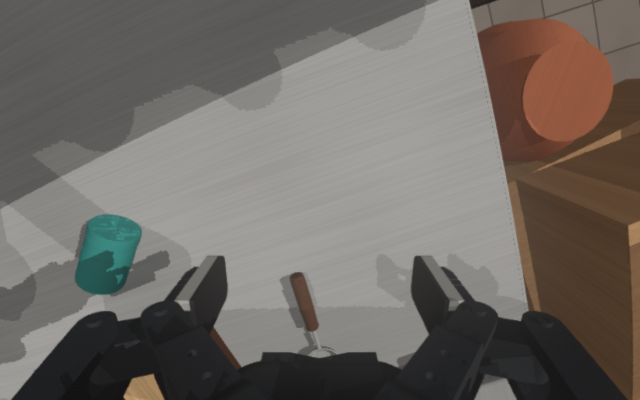

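```bash
cat > h.py <<'E'
import numpy as np, cv2
from scipy.spatial.transform import Rotation as R
from plant import state, eyes
def rq(q): return R.from_quat([q[1],q[2],q[3],q[0]]).as_matrix()
def cam(name,s=None):
    p=eyes.camera_params(name)
    K=np.array([[p['fx'],0,p['cx']],[0,p['fy'],p['cy']],[0,0,1]]);D=np.array([p['k1'],0,0,0,0.])
    if name=='wrist':
        s=s or state();T=np.eye(4);T[:3,:3]=rq(s['tool_rot']);T[:3,3]=s['tool_pos'];M=T@p['T_tool_cam']
        return K,D,M[:3,:3],M[:3,3]
    return K,D,rq(p['rotation']),np.array(p['position'])
def unproj(c,uv,z):
    K,D,Rm,t=c
    n=cv2.undistortPoints(np.array(uv,float).reshape(-1,1,2),K,D)[:,0]
    d=np.c_[n,np.ones(len(n))]@Rm.T
    z=np.broadcast_to(z,len(n))
    return t+d*((z-t[2])/d[:,2])[:,None]
def proj(c,P):
    K,D,Rm,t=c
    q=(np.array(P,float).reshape(-1,3)-t)@Rm
    return cv2.projectPoints(q,np.zeros(3),np.zeros(3),K,D)[0][:,0]
def crop(img,x0,y0,x1,y1,f,fn):
    c=cv2.resize(img[y0:y1,x0:x1,::-1],None,fx=f,fy=f,interpolation=cv2.INTER_CUBIC)
    for u in range((x0+9)//10*10,x1,10):
        cv2.line(c,((u-x0)*f,0),((u-x0)*f,6 if u%50 else 14),(255,0,255),1)
        if u%20==0: cv2.putText(c,str(u),((u-x0)*f,24),0,.4,(255,0,255),1)
    for v in range((y0+9)//10*10,y1,10):
        cv2.line(c,(0,(v-y0)*f),(6 if v%50 else 14,(v-y0)*f),(255,0,255),1)
        if v%20==0: cv2.putText(c,str(v),(8,(v-y0)*f+4),0,.4,(255,0,255),1)
    cv2.imwrite(fn,c)
E
python3 - <<'E'
import cv2
from h import *
t=cv2.imread('pics/top0.png')[:,:,::-1]
crop(t,205,130,315,255,4,'pics/t_rack.png')
crop(t,325,135,455,245,6,'pics/t_it.png')
E
```

```text
(no output)
```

View pics/t_rack.png

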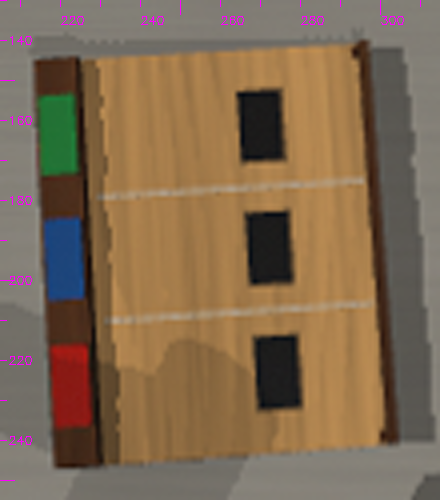

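View pics/t_it.png

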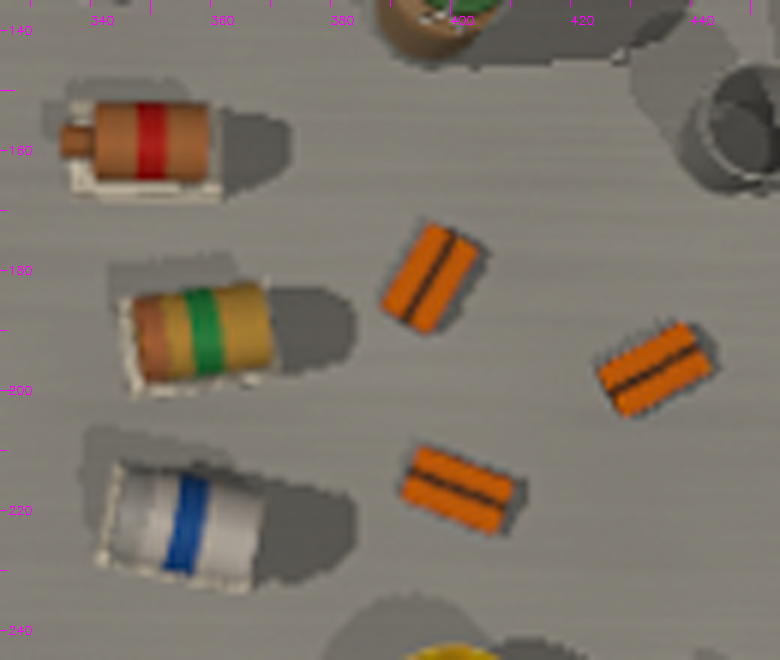

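```bash
cat > meas.py <<'E'
from h import *
from scipy.optimize import least_squares
def rects(m,amin):
    n,l,st,ce=cv2.connectedComponentsWithStats(m.astype(np.uint8))
    return [(st[i,4],ce[i],cv2.minAreaRect(np.argwhere(l==i)[:,::-1].astype(np.float32))) for i in range(1,n) if st[i,4]>=amin]
E
python3 - <<'E'
from meas import *
t=cv2.imread('pics/top0.png'); hsv=cv2.cvtColor(t,cv2.COLOR_BGR2HSV); H,S,V=[hsv[:,:,i].astype(int) for i in range(3)]
c=cam('top')
roi=np.zeros(H.shape,bool); roi[135:255,210:310]=1
blk=roi&(V<60)&(S<120); 
for a,ce,r in rects(blk,100): print('black',a,ce,r, unproj(c,[ce],0.027)[0])
def col(lo,hi): return (H>=lo)&(H<=hi)&(S>150)&(V>60)
for n,m in (('g',col(45,85)),('b',col(100,125)),('r',(col(0,4)|col(175,180)))):
    for a,ce,r in rects(m&roi,60): print(n,a,ce,unproj(c,[ce],0.06)[0])
roi2=np.zeros(H.shape,bool); roi2[160:240,380:460]=1
for a,ce,r in rects(cv2.morphologyEx((roi2&(H>=5)&(H<=20)&(S>180)).astype(np.uint8),cv2.MORPH_CLOSE,np.ones((3,3))),40): 
    bx=unproj(c,cv2.boxPoints(r),0.012); print('chock',a,ce,unproj(c,[ce],0.012)[0], bx[:,:2].round(4).tolist())
# rollers band centers
roi3=np.zeros(H.shape,bool); roi3[140:240,325:380]=1
for n,m,z in (('g',col(45,85),.05),('b',col(100,125),.055),('r',(col(0,4)|col(175,180)),.045)):
    for a,ce,r in rects(m&roi3,20): print('roller',n,a,ce,unproj(c,[ce],z)[0],r)
E
```

```text
black 174 [269.62068966 161.03448276] ((269.63055419921875, 160.9579620361328), (16.629751205444336, 10.177406311035156), 86.18592071533203) [0.63914872 0.20214599 0.027     ]
black 180 [271.72222222 191.44444444] ((272.0, 191.5), (17.0, 10.0), 90.0) [0.53001619 0.19186543 0.027     ]
black 186 [273.89247312 222.63978495] ((274.0, 222.5), (17.0, 10.0), 90.0) [0.42007374 0.18157569 0.027     ]
g 164 [219.12804878 162.8597561 ] [0.62430571 0.37534529 0.06      ]
b 173 [220.6300578  194.22543353] [0.51382708 0.36555217 0.06      ]
r 203 [222.28571429 225.98029557] [0.40402657 0.35563854 0.06      ]
chock 143 [396.12587413 181.        ] [ 0.57486482 -0.24923929  0.012     ] [[0.5581, -0.221], [0.6084, -0.2512], [0.5925, -0.2779], [0.5422, -0.2476]]
chock 145 [433.6        196.27586207] [ 0.52161803 -0.38256851  0.012     ] [[0.5198, -0.3489], [0.5508, -0.4002], [0.5235, -0.4161], [0.4926, -0.3648]]
chock 149 [400.81208054 216.15436242] [ 0.44945368 -0.26463296  0.012     ] [[0.4446, -0.2315], [0.4749, -0.2433], [0.4547, -0.2973], [0.4245, -0.2854]]
roller g 49 [358.73469388 189.97959184] [ 0.53551439 -0.11220051  0.05      ] ((358.6891784667969, 189.6351318359375), (13.31631851196289, 3.452378749847412), 80.53767395019531)
roller b 62 [355.69354839 222.0483871 ] [ 0.42395548 -0.10143214  0.055     ] ((355.7640075683594, 222.04800415039062), (4.024922847747803, 14.668607711791992), 10.30484676361084)
roller r 54 [349.59259259 157.88888889] [ 0.64950504 -0.08066216  0.045     ] ((350.0, 158.0), (12.0, 4.0), 90.0)
```

```bash
cat >> h.py <<'E'
def Rtool(yaw,tilt=0,rackyaw=None):
    """tool pointing down, tool y at yaw(deg). If rackyaw: tilt deg about board (tool z = -board normal)"""
    y=np.radians(yaw);ty=np.array([np.cos(y),np.sin(y),0]);tz=np.array([0,0,-1.])
    M=np.c_[np.cross(ty,tz),ty,tz]
    if rackyaw is not None:
        r=np.radians(rackyaw);ax=np.array([-np.sin(r),np.cos(r),0]) # rack y
        M=R.from_rotvec(-ax*np.radians(tilt)).as_matrix()@M  # uphill dir raised
    return M
def go(pos,yaw,tilt=0,rackyaw=None,s=None):
    s=s or state();M0=rq(s['tool_rot']);M=Rtool(yaw,tilt,rackyaw)
    d=M0.T@(np.array(pos)-s['tool_pos']);rv=R.from_matrix(M0.T@M).as_rotvec(degrees=True)
    print('lin',d.round(4).tolist(),'rot',rv.round(2).tolist(),'rows',round(max(np.linalg.norm(d)/.05,np.linalg.norm(rv)/8.59),1),'t',round(s['time'],1))
    return d,rv
E
python3 -c "
from h import *
print(Rtool(95,6,95).round(3))
go([.57,.2,.33],95)"
```

```text
[[-0.996 -0.087 -0.009]
 [-0.087  0.991  0.104]
 [-0.     0.105 -0.995]]
lin [-0.4689, -0.2438, -0.0994] rot [-0.09, -0.03, -24.75] rows 10.8 t 0.1
```

apply_moves:
  commands:
    - {"linear": [-0.469,-0.244,-0.099],"delta_rot": [0,0,-24.7],"fingers": 0}
    - {"linear": [-0.469,-0.244,-0.099],"delta_rot": [0,0,-24.7],"fingers": 0}
    - {"linear": [-0.469,-0.244,-0.099],"delta_rot": [0,0,-24.7],"fingers": 0}
    - {"linear": [-0.469,-0.244,-0.099],"delta_rot": [0,0,-24.7],"fingers": 0}
    - {"linear": [-0.469,-0.244,-0.099],"delta_rot": [0,0,-24.7],"fingers": 0}
    - {"linear": [-0.469,-0.244,-0.099],"delta_rot": [0,0,-24.7],"fingers": 0}
    - {"linear": [-0.469,-0.244,-0.099],"delta_rot": [0,0,-24.7],"fingers": 0}
    - {"linear": [-0.469,-0.244,-0.099],"delta_rot": [0,0,-24.7],"fingers": 0}

```text
time: 0.95
tool_pos: [0.4756, 0.3016, 0.3041]
tool_rot: [-0.0, -0.043, 0.999, 0.0]
contact_force: [0.1, 0.4, -0.1]
gripper_width: 0.998
```

```bash
python3 -c "
from h import *
go([.57,.2,.33],95); print(state()['joint_vel'])"
```

```text
lin [-0.0853, -0.1093, -0.0259] rot [0.0, -0.01, -0.05] rows 2.8 t 0.9
[-8.52587018e-01  1.42352668e-01 -2.80441024e-01  6.90160435e-04
  1.35235956e-01 -8.43532989e-01]
```

apply_moves:
  commands:
    - {"linear": [-0.085,-0.109,-0.026],"delta_rot": [0,0,0],"fingers": 0}
    - {"linear": [-0.085,-0.109,-0.026],"delta_rot": [0,0,0],"fingers": 0}
    - {"linear": [-0.085,-0.109,-0.026],"delta_rot": [0,0,0],"fingers": 0}
    - {"linear": [-0.085,-0.109,-0.026],"delta_rot": [0,0,0],"fingers": 0}
    - {"linear": [-0.085,-0.109,-0.026],"delta_rot": [0,0,0],"fingers": 0}
    - {"linear": [-0.085,-0.109,-0.026],"delta_rot": [0,0,0],"fingers": 0}
    - {"linear": [-0.085,-0.109,-0.026],"delta_rot": [0,0,0],"fingers": 0}
    - {"linear": [-0.085,-0.109,-0.026],"delta_rot": [0,0,0],"fingers": 0}

```text
time: 1.75
tool_pos: [0.568, 0.2031, 0.3298]
tool_rot: [-0.0, -0.044, 0.999, 0.0]
contact_force: [-0.7, 0.6, -0.7]
gripper_width: 0.995
```

```bash
python3 - <<'E'
from h import *
import pickle
s=state(); im=eyes.grab_frame('wrist'); print(s['tool_pos'],s['joint_vel'].round(3),s['joint_pos'].round(3))
cv2.imwrite('pics/w1.png',im[:,:,::-1]); pickle.dump(s,open('w1.pkl','wb'))
E
```

```text
[0.56803936 0.20305894 0.32978859] [-0.002  0.    -0.003 -0.001 -0.    -0.001] [ 0.22  -0.038  1.542  0.     1.638 -1.439]
```

View pics/w1.png

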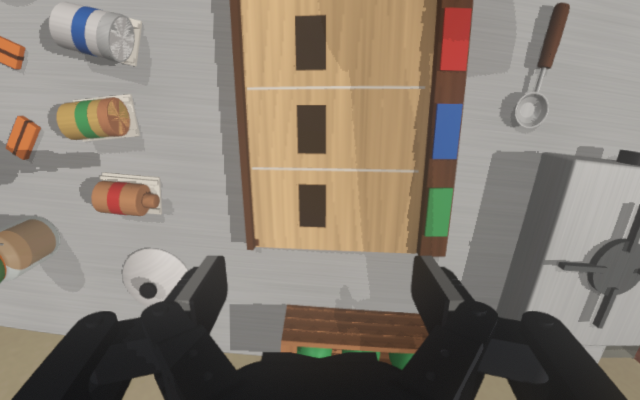

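```bash
cat > rackfit.py <<'E'
from meas import *
import pickle
A=np.radians(6)
def rackpts(): 
    P=[]
    for y in (-.11,0,.11): P.append([-.03,y,.03-.03*np.tan(A)])
    for y in (-.11,0,.11): P.append([.145,y,.060])
    return np.array(P)
def obs(img,roi):
    hsv=cv2.cvtColor(img,cv2.COLOR_BGR2HSV); H,S,V=[hsv[:,:,i].astype(int) for i in range(3)]
    m=np.zeros(H.shape,bool); m[roi[1]:roi[3],roi[0]:roi[2]]=1
    blk=cv2.morphologyEx((m&(V<75)&(S<150)).astype(np.uint8),cv2.MORPH_OPEN,np.ones((3,3)))
    def col(lo,hi): return m&(H>=lo)&(H<=hi)&(S>130)&(V>60)
    b=[ce for a,ce,r in sorted(rects(blk,120),key=lambda q:-q[0])]
    o={}
    for n,mm in (('g',col(45,85)),('b',col(100,125)),('r',(col(0,4)|col(174,180)))):
        q=sorted(rects(mm,60),key=lambda q:-q[0]); o[n]=q[0][1]
    return b,o
def topose(p,P):
    c,s=np.cos(p[2]),np.sin(p[2]); return np.c_[p[0]+c*P[:,0]-s*P[:,1],p[1]+s*P[:,0]+c*P[:,1],P[:,2]]
E
python3 - <<'E'
from rackfit import *
s=pickle.load(open('w1.pkl','rb'))
for name,f,roi,c in (('wrist','pics/w1.png',(270,0,475,245),cam('wrist',s)),('top','pics/top0.png',(210,135,310,255),cam('top'))):
    img=cv2.imread(f); b,o=obs(img,roi); print([x.round(1).tolist() for x in b],{k:v.round(1).tolist() for k,v in o.items()})
    P=rackpts()
    tl=[o['g'],o['b'],o['r']]
    # assign marks to nearest prediction
    p0=[.525,.22,np.radians(95.2)]
    pr=proj(c,topose(p0,P)); mk=[min(b,key=lambda q:np.linalg.norm(q-pr[i])) for i in range(3)]
    O=np.array(mk+tl)
    r=least_squares(lambda p:(proj(c,topose(p,P))-O).ravel(),p0)
    print(name,r.x[:2],np.degrees(r.x[2])); print(r.fun.reshape(-1,2).round(2).tolist())
E
```

```text
Traceback (most recent call last):
  File "rackfit.py", line 17, in obs
    q=sorted(rects(mm,60),key=lambda q:-q[0]); o[n]=q[0][1]
                                                    ~^^^
IndexError: list index out of range
```

```bash
cat > rf.py <<'E'
from rackfit import *
def fit(c,img,roi,p0=[.525,.22,np.radians(95.2)],verbose=1):
    b,o=obs(img,roi)
    P=rackpts(); pr=proj(c,topose(p0,P)); O=[];I=[]
    for i in range(3):
        if b:
            q=min(b,key=lambda q:np.linalg.norm(q-pr[i]))
            if np.linalg.norm(q-pr[i])<15: O.append(q);I.append(i)
    for i,k in enumerate('gbr'):
        if k in o: O.append(o[k]);I.append(3+i)
    O=np.array(O)
    r=least_squares(lambda p:(proj(c,topose(p,P[I]))-O).ravel(),p0)
    print(r.x[:2],np.degrees(r.x[2]),I,r.fun.reshape(-1,2).round(2).tolist()); return r.x
E
sed -i 's/; o\[n\]=q\[0\]\[1\]/\n        if q: o[n]=q[0][1]/; s/V>60)$/V>45)/' rackfit.py
python3 - <<'E'
from rf import *
s=pickle.load(open('w1.pkl','rb'))
img=cv2.imread('pics/w1.png'); print(cv2.cvtColor(img,cv2.COLOR_BGR2HSV)[[30,130,210],[457,447,438]])
fit(cam('wrist',s),img,(270,0,475,245)); fit(cam('top'),cv2.imread('pics/top0.png'),(210,135,310,255))
E
```

```text
[[  2 174 170]
 [109 144 161]
 [ 64 117 150]]
[0.53632781 0.2209553 ] 98.28752523248673 [0, 4, 5] [[3.01, -5.22], [0.98, 2.19], [-3.49, 1.61]]
[0.52663001 0.22132076] 95.25572029788215 [0, 1, 2, 3, 4, 5] [[0.02, -0.09], [-0.0, -0.03], [0.03, 0.12], [-0.01, -0.02], [-0.06, -0.01], [0.02, 0.02]]
```

```bash
sed -i 's/S>130/S>100/' rackfit.py; sed -i 's/V<75)&(S<150)/V<80)/' rackfit.py
python3 - <<'E'
from rf import *
s=pickle.load(open('w1.pkl','rb'))
img=cv2.imread('pics/w1.png'); print(obs(img,(270,0,475,245)))
fit(cam('wrist',s),img,(270,0,475,245)); fit(cam('top'),cv2.imread('pics/top0.png'),(210,135,310,255))
E
```

```text
([array([310.34461747,  42.16858497]), array([430.48894155, 122.13191153]), array([311.37696769, 128.34051367]), array([312.09548255, 205.12422998])], {'g': array([438.30114723, 211.68164436]), 'b': array([446.67529586, 130.70044379]), 'r': array([455.17732558,  38.86976744])})
[0.52654154 0.21879791] 95.32063087202891 [0, 1, 2, 3, 4, 5] [[-0.34, 0.12], [-0.44, 0.34], [-0.28, -0.21], [0.16, 0.44], [0.42, 0.19], [0.43, -0.59]]
[0.52648801 0.22129413] 95.23599659890806 [0, 1, 2, 3, 4, 5] [[0.04, -0.05], [0.01, 0.02], [0.08, 0.09], [-0.07, -0.2], [-0.07, 0.09], [0.01, 0.05]]
```

```bash
python3 -c "
from h import *
go([.56,-.23,.30],95)"
```

```text
lin [0.0462, -0.4306, 0.0299] rot [0.0, -0.01, 0.04] rows 8.7 t 1.8
```

apply_moves:
  commands:
    - {"linear": [0.04,-0.38,0.03],"delta_rot": [0,0,0],"fingers": 0}
    - {"linear": [0.04,-0.38,0.03],"delta_rot": [0,0,0],"fingers": 0}
    - {"linear": [0.04,-0.38,0.03],"delta_rot": [0,0,0],"fingers": 0}
    - {"linear": [0.04,-0.38,0.03],"delta_rot": [0,0,0],"fingers": 0}
    - {"linear": [0.04,-0.38,0.03],"delta_rot": [0,0,0],"fingers": 0}
    - {"linear": [0.04,-0.38,0.03],"delta_rot": [0,0,0],"fingers": 0}
    - {"linear": [0.04,-0.38,0.03],"delta_rot": [0,0,0],"fingers": 0}
    - {"linear": [0.04,-0.38,0.03],"delta_rot": [0,0,0],"fingers": 0}

```text
time: 2.6
tool_pos: [0.5611, -0.1824, 0.2997]
tool_rot: [-0.0, -0.042, 0.999, -0.0]
contact_force: [-0.2, -0.2, 0.5]
gripper_width: 1.0
```

apply_moves:
  commands:
    - {"linear": [0.0,-0.05,0.0],"delta_rot": [0,0,0],"fingers": 0}
    - {"linear": [0.0,-0.05,0.0],"delta_rot": [0,0,0],"fingers": 0}
    - {"linear": [0.0,-0.05,0.0],"delta_rot": [0,0,0],"fingers": 0}
    - {"linear": [0.0,-0.05,0.0],"delta_rot": [0,0,0],"fingers": 0}
    - {"linear": [0.0,-0.05,0.0],"delta_rot": [0,0,0],"fingers": 0}
    - {"linear": [0.0,-0.05,0.0],"delta_rot": [0,0,0],"fingers": 0}
    - {"linear": [0.0,-0.05,0.0],"delta_rot": [0,0,0],"fingers": 0}
    - {"linear": [0.0,-0.05,0.0],"delta_rot": [0,0,0],"fingers": 0}

```text
time: 3.4
tool_pos: [0.5662, -0.2293, 0.3001]
tool_rot: [0.0, -0.044, 0.999, -0.0]
contact_force: [-0.3, 0.1, -0.0]
gripper_width: 1.003
```

```bash
python3 - <<'E'
from h import *
import pickle
s=state(); im=eyes.grab_frame('wrist'); print(s['tool_pos'],s['joint_vel'].round(3),s['joint_pos'].round(3))
cv2.imwrite('pics/w2.png',im[:,:,::-1]); pickle.dump(s,open('w2.pkl','wb'))
E
```

```text
[ 0.56616545 -0.22926226  0.30011645] [-0.005  0.002 -0.002  0.001 -0.002  0.001] [-0.507 -0.012  1.565 -0.     1.589 -2.164]
```

View pics/w2.png

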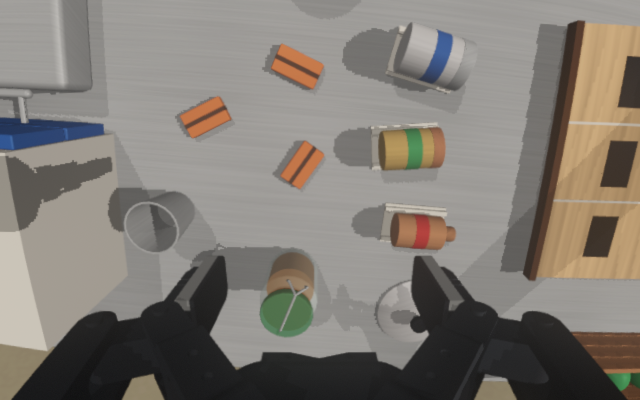

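```bash
cat > chk.py <<'E'
from rf import *
def hullmom(pts):
    h=cv2.convexHull(np.asarray(pts,np.float32)); m=cv2.moments(h); A=m['m00']
    return np.array([m['m10']/A,m['m01']/A]),A,np.array([m['mu20'],m['mu11'],m['mu02']])/A
B=np.array([[x,y,z] for x in(-.017,.017) for y in(-.03,.03) for z in(-.006,.006)])
def cmask(img,roi):
    hsv=cv2.cvtColor(img,cv2.COLOR_BGR2HSV); H,S,V=[hsv[:,:,i].astype(int) for i in range(3)]
    m=np.zeros(H.shape,bool); m[roi[1]:roi[3],roi[0]:roi[2]]=1
    m&=(H>=4)&(H<=16)&(S>175)&(V>60)
    return cv2.morphologyEx(m.astype(np.uint8),cv2.MORPH_CLOSE,np.ones((5,5)))
def fitchocks(c,img,roi,amin=40,zc=.006,tiltR=None,amax=4000):
    out=[];n,l,st,ce=cv2.connectedComponentsWithStats(cmask(img,roi))
    for i in range(1,n):
        if not amin<=st[i,4]<amax: continue
        rc=np.argwhere(l==i)[:,::-1]
        # pixel squares corners
        h=np.vstack([rc+d for d in([-.5,-.5],[.5,-.5],[-.5,.5],[.5,.5])])
        c0,A0,M0=hullmom(h)
        def pose(p):
            Rz=R.from_euler('z',p[2]).as_matrix()
            if tiltR is not None: Rz=tiltR@Rz
            z=zc(p[0],p[1]) if callable(zc) else zc
            return B@Rz.T+[p[0],p[1],z]
        best=None
        for a0 in np.radians([0,45,90,135]):
            g=unproj(c,[c0],.006 if callable(zc) else zc)[0]
            f=lambda p:np.r_[hullmom(proj(c,pose(p)))[0]-c0,(hullmom(proj(c,pose(p)))[2]-M0)/np.sqrt(A0)*.5]
            r=least_squares(f,[g[0],g[1],a0],diff_step=1e-4,x_scale=[.1,.1,1])
            if best is None or r.cost<best.cost: best=r
        p=best.x; A1=hullmom(proj(c,pose(p)))[1]
        out.append((p[0],p[1],np.degrees(p[2])%180)); print('px',c0.round(1),'chock xy',p[:2].round(4),'xaxis yaw',round(np.degrees(p[2])%180,1),'area ratio',round(A0/A1,2),'cost',round(best.cost,3))
    return out
E
python3 - <<'E'
from chk import *
s=pickle.load(open('w2.pkl','rb'))
fitchocks(cam('wrist',s),cv2.imread('pics/w2.png'),(170,30,340,200),300)
fitchocks(cam('top'),cv2.imread('pics/top0.png'),(380,160,460,240))
E
```

```text
px [396.1 180.9] chock xy [ 0.5761 -0.2503] xaxis yaw 57.8 area ratio 0.99 cost 0.001
px [433.6 196.1] chock xy [ 0.523  -0.3843] xaxis yaw 31.6 area ratio 1.01 cost 0.002
px [400.8 216.3] chock xy [ 0.4496 -0.2655] xaxis yaw 158.7 area ratio 1.01 cost 0.001
```

```bash
sed -i 's/S>175/S>140/' chk.py; python3 - <<'E'
from chk import *
s=pickle.load(open('w2.pkl','rb'))
fitchocks(cam('wrist',s),cv2.imread('pics/w2.png'),(170,30,340,200),300)
E
```

```text
px [296.6  66.1] chock xy [ 0.4503 -0.2674] xaxis yaw 159.5 area ratio 0.96 cost 0.005
px [205.1 116.9] chock xy [ 0.5235 -0.3855] xaxis yaw 30.3 area ratio 0.94 cost 0.017
px [301.8 164.6] chock xy [ 0.5768 -0.2521] xaxis yaw 59.3 area ratio 0.95 cost 0.013
```

```bash
python3 -c "
from h import *
go([.5765,-.2512,.06],58.5)"
```

```text
lin [-0.0084, -0.0226, 0.2401] rot [-0.0, 0.01, 36.48] rows 4.8 t 3.5
```

apply_moves:
  commands:
    - {"linear": [-0.0084,-0.0226,0.24],"delta_rot": [0,0,36.5],"fingers": 0}
    - {"linear": [-0.0084,-0.0226,0.24],"delta_rot": [0,0,36.5],"fingers": 0}
    - {"linear": [-0.0084,-0.0226,0.24],"delta_rot": [0,0,36.5],"fingers": 0}
    - {"linear": [-0.0084,-0.0226,0.24],"delta_rot": [0,0,36.5],"fingers": 0}
    - {"linear": [-0.0084,-0.0226,0.24],"delta_rot": [0,0,36.5],"fingers": 0}
    - {"linear": [-0.0084,-0.0226,0.24],"delta_rot": [0,0,36.5],"fingers": 0}
    - {"linear": [-0.0084,-0.0226,0.24],"delta_rot": [0,0,36.5],"fingers": 0}
    - {"linear": [-0.0084,-0.0226,0.24],"delta_rot": [0,0,36.5],"fingers": 0}

```text
time: 4.25
tool_pos: [0.5784, -0.2526, 0.0636]
tool_rot: [0.003, 0.272, 0.962, -0.001]
contact_force: [1.0, -0.1, 0.9]
gripper_width: 0.998
```

```bash
python3 - <<'E'
from h import *
go([.5765,-.2512,.003],58.5)
im=eyes.grab_frame('wrist'); cv2.imwrite('pics/w3.png',im[:,:,::-1])
E
```

```text
lin [0.0027, 0.0002, 0.0606] rot [0.01, 0.31, -0.01] rows 1.2 t 4.2
```

View pics/w3.png

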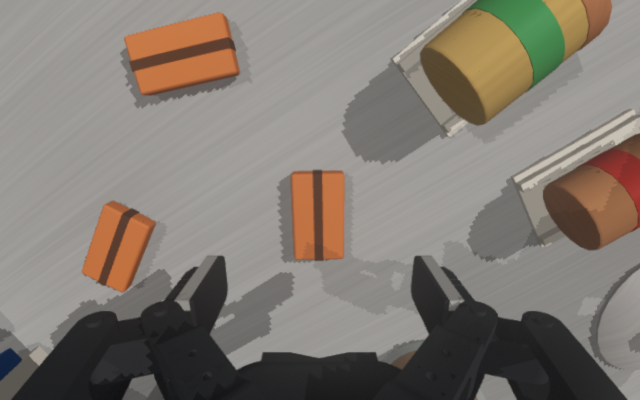

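```bash
python3 - <<'E'
from chk import *
c=cam('wrist');fitchocks(c,cv2.imread('pics/w3.png'),(60,0,360,300),300)
E
```

```text
px [177.8  36.4] chock xy [ 0.4415 -0.2639] xaxis yaw 156.6 area ratio 0.39 cost 4.563
px [186.9  71.1] chock xy [ 0.4598 -0.271 ] xaxis yaw 157.3 area ratio 0.43 cost 3.256
px [332.5 214.2] chock xy [ 0.582 -0.244] xaxis yaw 59.4 area ratio 0.4 cost 2.631
px [303.1 214.4] chock xy [ 0.5722 -0.2604] xaxis yaw 58.9 area ratio 0.4 cost 2.694
px [104.1 238.9] chock xy [ 0.5147 -0.3905] xaxis yaw 27.0 area ratio 0.39 cost 3.163
px [129.5 251.9] chock xy [ 0.532  -0.3812] xaxis yaw 28.2 area ratio 0.46 cost 2.247
```

apply_moves:
  commands:
    - {"linear": [0.001,0.0,0.03],"delta_rot": [0,0.2,-0.5],"fingers": 0}
    - {"linear": [0.001,0.0,0.05],"delta_rot": [0,0.2,-0.5],"fingers": 0}
    - {"linear": [0.001,0.0,0.06],"delta_rot": [0,0.2,-0.5],"fingers": 0}
    - {"linear": [0.001,0.0,0.06],"delta_rot": [0,0.2,-0.5],"fingers": 0}
    - {"linear": [0.001,0.0,0.06],"delta_rot": [0,0.2,-0.5],"fingers": 255}
    - {"linear": [0.001,0.0,0.06],"delta_rot": [0,0.2,-0.5],"fingers": 255}
    - {"linear": [0.001,0.0,0.06],"delta_rot": [0,0.2,-0.5],"fingers": 255}
    - {"linear": [0.001,0.0,0.06],"delta_rot": [0,0.2,-0.5],"fingers": 255}

```text
time: 5.1
tool_pos: [0.5765, -0.2517, 0.0017]
tool_rot: [-0.0, 0.268, 0.964, 0.0]
contact_force: [1.2, -0.7, -1.1]
gripper_width: 0.378
```

```bash
python3 - <<'E'
from h import *
s=state();print(s)
E
```

```text
{'time': 5.1, 'joint_pos': array([-5.29839878e-01,  3.00858734e-01,  1.74493202e+00, -8.98833823e-05,
        1.09675453e+00, -1.55867128e+00]), 'joint_vel': array([-0.00016978, -0.00228767, -0.00461011,  0.00586026,  0.01181438,
        0.00053306]), 'joint_efforts': array([-1.87364366e-02, -4.07994032e+01, -2.67729771e+01, -4.10130434e-02,
        1.28146727e-01,  5.22392031e-03]), 'tool_pos': array([ 0.5765418 , -0.25171725,  0.00171399]), 'tool_rot': array([-4.70680258e-04,  2.67658361e-01,  9.63513764e-01,  8.32814059e-05]), 'contact_force': array([ 1.21062623, -0.749484  , -1.05611403]), 'ft_torque': array([-0.09626697, -0.05012784,  0.02623888]), 'gripper_width': 0.37789457833189033}
```

```bash
cat >> h.py <<'E'
RK=(0.5265,0.2200,95.27); TA=np.tan(np.radians(6))
def rackpt(x,y,up=0.):
    """world point of board face at rack x,y, raised 'up' along normal"""
    a=np.radians(6);q=np.array([x-up*np.sin(a),y,.03+x*TA+up*np.cos(a)]);r=np.radians(RK[2])
    return np.array([RK[0]+np.cos(r)*q[0]-np.sin(r)*q[1],RK[1]+np.sin(r)*q[0]+np.cos(r)*q[1],q[2]])
def gor(x,y,up,yawofs=0,s=None):
    p=rackpt(x,y,up);print('to',p.round(4)); return go(p,RK[2]+yawofs,6,RK[2],s)
E
python3 -c "
from h import *
gor(-.03,-.11,.08)"
```

```text
to [0.6396 0.1919 0.1064]
lin [0.1749, 0.4126, -0.1046] rot [-5.79, 1.85, -36.29] rows 9.2 t 5.1
```

apply_moves:
  commands:
    - {"linear": [0.0,0.0,-0.05],"delta_rot": [0,0,0],"fingers": 255}
    - {"linear": [0.02,0.03,-0.09],"delta_rot": [-1,0.2,-4],"fingers": 255}
    - {"linear": [0.175,0.413,-0.105],"delta_rot": [-5.8,1.85,-36.3],"fingers": 255}
    - {"linear": [0.175,0.413,-0.105],"delta_rot": [-5.8,1.85,-36.3],"fingers": 255}
    - {"linear": [0.175,0.413,-0.105],"delta_rot": [-5.8,1.85,-36.3],"fingers": 255}
    - {"linear": [0.175,0.413,-0.105],"delta_rot": [-5.8,1.85,-36.3],"fingers": 255}
    - {"linear": [0.175,0.413,-0.105],"delta_rot": [-5.8,1.85,-36.3],"fingers": 255}
    - {"linear": [0.175,0.413,-0.105],"delta_rot": [-5.8,1.85,-36.3],"fingers": 255}

```text
time: 5.9
tool_pos: [0.6208, 0.0801, 0.1005]
tool_rot: [-0.003, -0.046, 0.998, 0.053]
contact_force: [0.3, -0.6, -2.0]
gripper_width: 0.376
```

```bash
python3 -c "
from h import *
gor(-.03,-.11,.05)"
```

```text
to [0.6393 0.195  0.0766]
lin [-0.029, 0.1096, 0.0358] rot [0.1, -0.11, -0.02] rows 2.4 t 5.9
```

apply_moves:
  commands:
    - {"linear": [-0.029,0.1096,0.036],"delta_rot": [0.1,-0.1,0],"fingers": 255}
    - {"linear": [-0.029,0.1096,0.036],"delta_rot": [0.1,-0.1,0],"fingers": 255}
    - {"linear": [-0.029,0.1096,0.036],"delta_rot": [0.1,-0.1,0],"fingers": 255}
    - {"linear": [-0.029,0.1096,0.036],"delta_rot": [0.1,-0.1,0],"fingers": 255}
    - {"linear": [-0.029,0.1096,0.036],"delta_rot": [0.1,-0.1,0],"fingers": 255}
    - {"linear": [-0.029,0.1096,0.036],"delta_rot": [0.1,-0.1,0],"fingers": 255}
    - {"linear": [-0.029,0.1096,0.036],"delta_rot": [0.1,-0.1,0],"fingers": 255}
    - {"linear": [-0.029,0.1096,0.036],"delta_rot": [0.1,-0.1,0],"fingers": 255}

```text
time: 6.7
tool_pos: [0.6397, 0.192, 0.0767]
tool_rot: [-0.002, -0.045, 0.998, 0.052]
contact_force: [0.1, 0.2, -0.7]
gripper_width: 0.377
```

```bash
python3 - <<'E'
from rf import *
c=cam('wrist');s=state();im=eyes.grab_frame('wrist')[:,:,::-1].copy(); cv2.imwrite('pics/w4.png',im); pickle.dump(s,open('w4.pkl','wb'))
for x,y in ((-.03,-.11),(-.03,0),(-.03,.11)):
    print(proj(c,[rackpt(x+a,y+b) for a,b in((-.02,-.033),(.02,-.033),(.02,.033),(-.02,.033))]).round(1).tolist())
g=gor(-.03,-.11,.01)
E
```

```text
[[293.7, 268.0], [353.2, 267.9], [356.5, 172.1], [291.1, 172.1]]
[[289.2, 97.5], [358.9, 97.5], [362.2, -30.0], [286.5, -30.1]]
[[285.1, -122.0], [363.9, -121.8], [364.0, -248.2], [284.7, -248.6]]
to [0.6389 0.1992 0.0368]
lin [0.0001, 0.0028, 0.0404] rot [0.0, 0.02, -0.09] rows 0.8 t 6.8
```

View pics/w4.png

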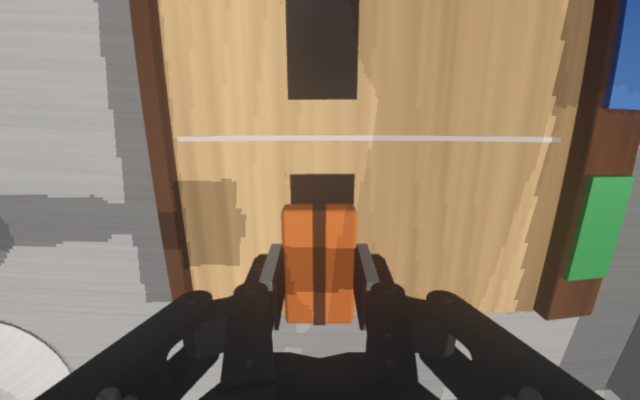

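```bash
python3 - <<'E'
from rf import *
s=pickle.load(open('w4.pkl','rb'));c=cam('wrist',s)
im=cv2.imread('pics/w4.png')[:,:,::-1]
M=rq(s['tool_rot'])
for z in(-.0103,.0017): print(proj(c,[s['tool_pos']+M@np.array([a,b,z]) for a in(.03,-.03) for b in(-.017,.017)]).round(1).tolist())
crop(im,270,160,370,340,3,'pics/w4c.png')
E
```

```text
[[280.1, 208.6], [358.2, 208.6], [284.7, 323.5], [353.4, 323.5]]
[[283.0, 200.4], [355.2, 200.5], [286.9, 308.7], [351.1, 308.7]]
```

View pics/w4c.png

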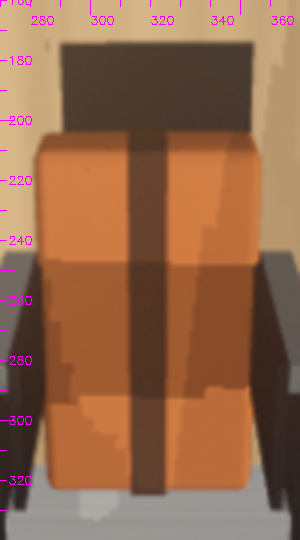

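```bash
sed -i 's/^RK=.*95.27)/RK=(0.5270,0.2190,95.3)/' h.py; python3 -c "
from h import *
gor(-.03,-.11,.003);gor(-.03,-.11,.02)"
```

```text
to [0.6393 0.199  0.0298]
lin [-0.0003, 0.0018, 0.0473] rot [0.0, 0.03, -0.12] rows 0.9 t 6.8
to [0.6395 0.1972 0.0467]
lin [-0.0003, 0.0018, 0.0303] rot [0.0, 0.03, -0.12] rows 0.6 t 6.8
```

apply_moves:
  commands:
    - {"linear": [-0.0003,0.0018,0.015],"delta_rot": [0,0,-0.1],"fingers": 255}
    - {"linear": [-0.0003,0.0018,0.03],"delta_rot": [0,0,-0.1],"fingers": 255}
    - {"linear": [-0.0003,0.0018,0.036],"delta_rot": [0,0,-0.1],"fingers": 255}
    - {"linear": [-0.0003,0.0018,0.04],"delta_rot": [0,0,-0.1],"fingers": 255}
    - {"linear": [-0.0003,0.0018,0.043],"delta_rot": [0,0,-0.1],"fingers": 255}
    - {"linear": [-0.0003,0.0018,0.045],"delta_rot": [0,0,-0.1],"fingers": 255}
    - {"linear": [-0.0003,0.0018,0.047],"delta_rot": [0,0,-0.1],"fingers": 255}
    - {"linear": [-0.0003,0.0018,0.047],"delta_rot": [0,0,-0.1],"fingers": 255}

```text
time: 7.55
tool_pos: [0.6391, 0.2, 0.0298]
tool_rot: [-0.002, -0.047, 0.998, 0.052]
contact_force: [0.5, -0.4, -1.2]
gripper_width: 0.372
```

```bash
python3 - <<'E'
from rf import *
c=cam('wrist');s=state();im=eyes.grab_frame('wrist'); cv2.imwrite('pics/w5.png',im[:,:,::-1]); print(s['contact_force'],s['joint_vel'].round(3))
g=gor(-.03,-.11,.0015)
crop(im,270,160,370,340,3,'pics/w5c.png')
E
```

```text
[ 0.50055844 -0.40294595 -1.24742295] [ 0.    -0.004 -0.002 -0.001  0.004  0.   ]
to [0.6393 0.1991 0.0283]
lin [0.0, -0.001, 0.0015] rot [0.01, 0.02, 0.07] rows 0.0 t 7.6
```

View pics/w5c.png

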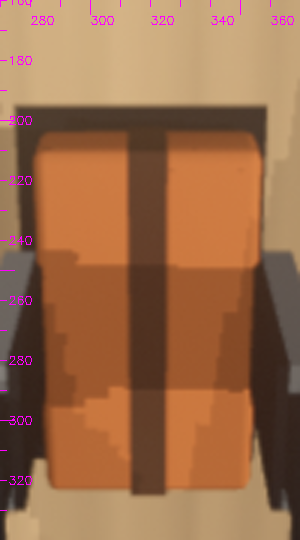

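apply_moves:
  commands:
    - {"linear": [0.0012,-0.0012,0.0],"delta_rot": [0,0,0],"fingers": 255}
    - {"linear": [0.0012,-0.0012,0.0],"delta_rot": [0,0,0],"fingers": 255}
    - {"linear": [0.0012,-0.0012,0.0005],"delta_rot": [0,0,0],"fingers": 255}
    - {"linear": [0.0012,-0.0012,0.001],"delta_rot": [0,0,0],"fingers": 255}
    - {"linear": [0.0012,-0.0012,0.0015],"delta_rot": [0,0,0],"fingers": 255}
    - {"linear": [0.0012,-0.0012,0.0015],"delta_rot": [0,0,0],"fingers": 255}
    - {"linear": [0.0012,-0.0012,0.0015],"delta_rot": [0,0,0],"fingers": 255}
    - {"linear": [0.0012,-0.0012,0.0015],"delta_rot": [0,0,0],"fingers": 255}

```text
time: 8.4
tool_pos: [0.638, 0.1988, 0.0283]
tool_rot: [-0.002, -0.047, 0.998, 0.052]
contact_force: [-1.8, -0.4, 1.0]
gripper_width: 0.377
```

```bash
python3 - <<'E'
from rf import *
c=cam('wrist');s=state();im=eyes.grab_frame('wrist'); cv2.imwrite('pics/w6.png',im[:,:,::-1]); print(s['contact_force'],s['joint_vel'].round(3))
g=gor(-.03,-.11,.0015)
crop(im,270,160,370,340,3,'pics/w6c.png')
E
```

```text
[-1.75702873 -0.41227594  1.02089065] [ 0.    -0.001  0.     0.     0.    -0.001]
to [0.6393 0.1991 0.0283]
lin [-0.0013, 0.0002, 0.0] rot [0.0, -0.0, 0.07] rows 0.0 t 8.4
```

View pics/w6c.png

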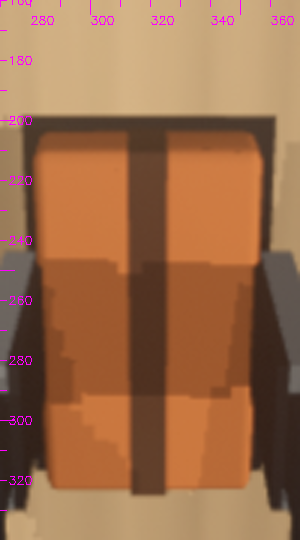

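apply_moves:
  commands:
    - {"linear": [0.0,0.0,0.0005],"delta_rot": [0,0,0],"fingers": 255}
    - {"linear": [0.0,0.0,0.0005],"delta_rot": [0,0,0],"fingers": 255}
    - {"linear": [0.0,0.0,0.0005],"delta_rot": [0,0,0],"fingers": 120}
    - {"linear": [0.0,0.0,0.0005],"delta_rot": [0,0,0],"fingers": 60}
    - {"linear": [0.0,0.0,0.0005],"delta_rot": [0,0,0],"fingers": 0}
    - {"linear": [0.0,0.0,0.0005],"delta_rot": [0,0,0],"fingers": 0}
    - {"linear": [0.0,0.0,-0.04],"delta_rot": [0,0,0],"fingers": 0}
    - {"linear": [0.0,0.0,-0.09],"delta_rot": [0,0,0],"fingers": 0}

```text
time: 9.25
tool_pos: [0.6361, 0.1892, 0.1145]
tool_rot: [-0.006, -0.047, 0.998, 0.052]
contact_force: [1.7, 0.1, -0.1]
gripper_width: 1.001
```

```bash
python3 - <<'E'
from rf import *
s=state();im=eyes.grab_frame('wrist'); cv2.imwrite('pics/w7.png',im[:,:,::-1]); cv2.imwrite('pics/top7.png',eyes.grab_frame('top')[:,:,::-1])
E
```

```text
(no output)
```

View pics/w7.png

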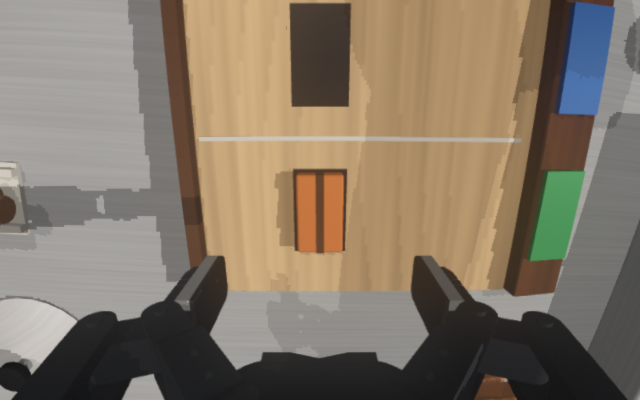

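View pics/top7.png

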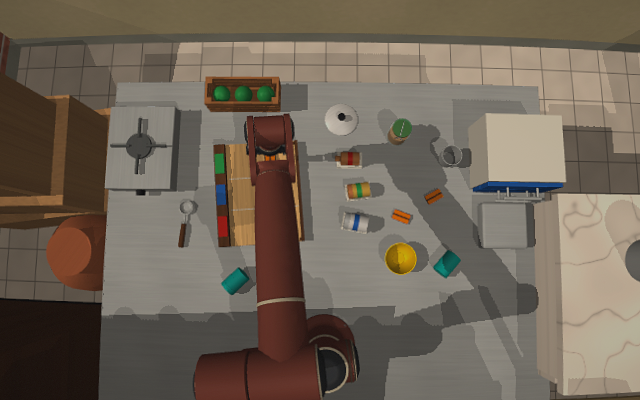

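```bash
sed -i 's/^RK=.*95.3)/RK=(0.5257,0.2188,95.3)/' h.py; python3 -c "
from h import *
go([.5235,-.385,.12],30.8)"
```

```text
lin [0.1737, -0.5585, -0.0548] rot [5.89, -2.63, 64.51] rows 11.7 t 9.3
```

apply_moves:
  commands:
    - {"linear": [0.015,-0.01,-0.045],"delta_rot": [0.5,0,6],"fingers": 0}
    - {"linear": [0.174,-0.5585,-0.055],"delta_rot": [5.9,-2.6,64.5],"fingers": 0}
    - {"linear": [0.174,-0.5585,-0.055],"delta_rot": [5.9,-2.6,64.5],"fingers": 0}
    - {"linear": [0.174,-0.5585,-0.055],"delta_rot": [5.9,-2.6,64.5],"fingers": 0}
    - {"linear": [0.174,-0.5585,-0.055],"delta_rot": [5.9,-2.6,64.5],"fingers": 0}
    - {"linear": [0.174,-0.5585,-0.055],"delta_rot": [5.9,-2.6,64.5],"fingers": 0}
    - {"linear": [0.174,-0.5585,-0.055],"delta_rot": [5.9,-2.6,64.5],"fingers": 0}
    - {"linear": [0.174,-0.5585,-0.055],"delta_rot": [5.9,-2.6,64.5],"fingers": 0}

```text
time: 10.15
tool_pos: [0.5591, -0.1709, 0.1323]
tool_rot: [-0.006, 0.496, 0.868, -0.005]
contact_force: [1.1, 0.1, -0.5]
gripper_width: 1.001
```

```bash
python3 -c "
from h import *
go([.5235,-.385,.07],30.8)"
```

```text
lin [-0.1666, -0.1386, 0.0634] rot [-0.81, -0.29, -0.26] rows 4.5 t 10.2
```

apply_moves:
  commands:
    - {"linear": [-0.1666,-0.1386,0.0634],"delta_rot": [-0.8,-0.3,-0.3],"fingers": 0}
    - {"linear": [-0.1666,-0.1386,0.0634],"delta_rot": [-0.8,-0.3,-0.3],"fingers": 0}
    - {"linear": [-0.1666,-0.1386,0.0634],"delta_rot": [-0.8,-0.3,-0.3],"fingers": 0}
    - {"linear": [-0.1666,-0.1386,0.0634],"delta_rot": [-0.8,-0.3,-0.3],"fingers": 0}
    - {"linear": [-0.1666,-0.1386,0.0634],"delta_rot": [-0.8,-0.3,-0.3],"fingers": 0}
    - {"linear": [-0.1666,-0.1386,0.0634],"delta_rot": [-0.8,-0.3,-0.3],"fingers": 0}
    - {"linear": [-0.1666,-0.1386,0.0634],"delta_rot": [-0.8,-0.3,-0.3],"fingers": 0}
    - {"linear": [-0.1666,-0.1386,0.0634],"delta_rot": [-0.8,-0.3,-0.3],"fingers": 0}

```text
time: 10.95
tool_pos: [0.5256, -0.3824, 0.0702]
tool_rot: [-0.0, 0.491, 0.871, 0.0]
contact_force: [0.2, 1.0, 0.6]
gripper_width: 0.999
```

```bash
sed -i 's/np.ones((5,5))/np.ones((K,K))/; s/def cmask/K=5\ndef cmask/' chk.py; python3 - <<'E'
import chk
from chk import *
chk.K=13
s=state();im=eyes.grab_frame('wrist')[:,:,::-1].copy(); cv2.imwrite('pics/w8.png',im)
r=fitchocks(cam('wrist',s),im,(60,0,560,300),300,amax=20000)
p=min(r,key=lambda q:np.hypot(q[0]-.5235,q[1]+.385))
go([p[0],p[1],.002],p[2],s=s)
E
```

```text
px [295.7  16.1] chock xy [ 0.4506 -0.2841] xaxis yaw 130.0 area ratio 0.34 cost 16.364
px [313.3 216.4] chock xy [ 0.5234 -0.3854] xaxis yaw 29.1 area ratio 0.93 cost 0.078
lin [-0.0015, -0.0034, 0.0682] rot [-0.01, -0.04, 2.08] rows 1.4 t 10.9
```

View pics/w8.png

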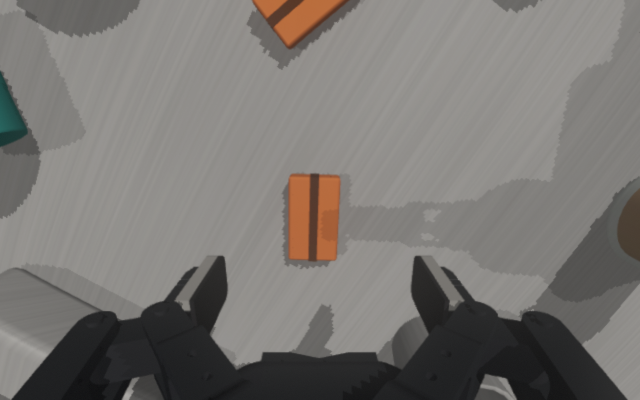

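apply_moves:
  commands:
    - {"linear": [-0.0015,-0.0034,0.03],"delta_rot": [0,0,1.8],"fingers": 0}
    - {"linear": [-0.0015,-0.0034,0.055],"delta_rot": [0,0,1.8],"fingers": 0}
    - {"linear": [-0.0015,-0.0034,0.068],"delta_rot": [0,0,1.8],"fingers": 0}
    - {"linear": [-0.0015,-0.0034,0.068],"delta_rot": [0,0,1.8],"fingers": 0}
    - {"linear": [-0.0015,-0.0034,0.068],"delta_rot": [0,0,1.8],"fingers": 255}
    - {"linear": [-0.0015,-0.0034,0.068],"delta_rot": [0,0,1.8],"fingers": 255}
    - {"linear": [-0.0015,-0.0034,0.068],"delta_rot": [0,0,1.8],"fingers": 255}
    - {"linear": [-0.0015,-0.0034,0.068],"delta_rot": [0,0,1.8],"fingers": 255}

```text
time: 11.8
tool_pos: [0.5239, -0.3872, 0.0038]
tool_rot: [0.001, 0.505, 0.863, -0.0]
contact_force: [1.4, -1.3, -0.6]
gripper_width: 0.372
```

```bash
python3 -c "
from h import *
print(state()['joint_vel'].round(3));gor(-.03,-.0,.05)"
```

```text
[-0.    -0.005 -0.002 -0.003  0.01  -0.002]
to [0.529  0.1837 0.0766]
lin [0.4951, 0.2842, -0.0735] rot [-5.35, 3.56, -65.89] rows 11.5 t 11.8
```

apply_moves:
  commands:
    - {"linear": [0.0,0.0,-0.05],"delta_rot": [0,0,0],"fingers": 255}
    - {"linear": [0.02,0.01,-0.095],"delta_rot": [-0.5,0.3,-6],"fingers": 255}
    - {"linear": [0.495,0.284,-0.12],"delta_rot": [-5.35,3.55,-65.9],"fingers": 255}
    - {"linear": [0.495,0.284,-0.12],"delta_rot": [-5.35,3.55,-65.9],"fingers": 255}
    - {"linear": [0.495,0.284,-0.12],"delta_rot": [-5.35,3.55,-65.9],"fingers": 255}
    - {"linear": [0.495,0.284,-0.12],"delta_rot": [-5.35,3.55,-65.9],"fingers": 255}
    - {"linear": [0.495,0.284,-0.12],"delta_rot": [-5.35,3.55,-65.9],"fingers": 255}
    - {"linear": [0.495,0.284,-0.12],"delta_rot": [-5.35,3.55,-65.9],"fingers": 255}

```text
time: 12.6
tool_pos: [0.5248, -0.0627, 0.111]
tool_rot: [-0.003, 0.026, 0.999, 0.047]
contact_force: [0.6, 0.0, -1.7]
gripper_width: 0.375
```

```bash
python3 -c "
from h import *
print(state()['joint_vel'].round(3));gor(-.03,-.0,.04)"
```

```text
[ 0.837 -0.195  0.148  0.13   0.078 -0.685]
to [0.5289 0.1848 0.0666]
lin [0.0083, 0.2421, 0.0674] rot [-0.58, 0.37, -8.24] rows 5.0 t 12.6
```

apply_moves:
  commands:
    - {"linear": [0.0083,0.2421,0.067],"delta_rot": [-0.6,0.4,-8.2],"fingers": 255}
    - {"linear": [0.0083,0.2421,0.067],"delta_rot": [-0.6,0.4,-8.2],"fingers": 255}
    - {"linear": [0.0083,0.2421,0.067],"delta_rot": [-0.6,0.4,-8.2],"fingers": 255}
    - {"linear": [0.0083,0.2421,0.067],"delta_rot": [-0.6,0.4,-8.2],"fingers": 255}
    - {"linear": [0.0083,0.2421,0.067],"delta_rot": [-0.6,0.4,-8.2],"fingers": 255}
    - {"linear": [0.0083,0.2421,0.067],"delta_rot": [-0.6,0.4,-8.2],"fingers": 255}
    - {"linear": [0.0083,0.2421,0.067],"delta_rot": [-0.6,0.4,-8.2],"fingers": 255}
    - {"linear": [0.0083,0.2421,0.067],"delta_rot": [-0.6,0.4,-8.2],"fingers": 255}

```text
time: 13.4
tool_pos: [0.5308, 0.1822, 0.0669]
tool_rot: [-0.003, -0.043, 0.998, 0.052]
contact_force: [-0.3, -0.1, -1.2]
gripper_width: 0.376
```

```bash
python3 -c "
from h import *
print(state()['joint_vel'].round(3));gor(-.03,-.0,.007)"
```

```text
[-0.02  -0.005  0.     0.004 -0.001  0.001]
to [0.5285 0.1882 0.0338]
lin [0.0017, 0.0027, 0.0335] rot [-0.02, -0.03, -0.4] rows 0.7 t 13.4
```

apply_moves:
  commands:
    - {"linear": [0,0.0027,0.015],"delta_rot": [0,0,-0.4],"fingers": 255}
    - {"linear": [0,0.0027,0.025],"delta_rot": [0,0,-0.4],"fingers": 255}
    - {"linear": [0,0.0027,0.03],"delta_rot": [0,0,-0.4],"fingers": 255}
    - {"linear": [0,0.0027,0.0335],"delta_rot": [0,0,-0.4],"fingers": 255}
    - {"linear": [0,0.0027,0.0335],"delta_rot": [0,0,-0.4],"fingers": 255}
    - {"linear": [0,0.0027,0.0335],"delta_rot": [0,0,-0.4],"fingers": 255}
    - {"linear": [0,0.0027,0.0335],"delta_rot": [0,0,-0.4],"fingers": 255}
    - {"linear": [0,0.0027,0.0335],"delta_rot": [0,0,-0.4],"fingers": 255}

```text
time: 14.2
tool_pos: [0.5303, 0.1891, 0.034]
tool_rot: [-0.002, -0.046, 0.998, 0.052]
contact_force: [-0.2, 0.2, -1.8]
gripper_width: 0.374
```

```bash
python3 - <<'E'
from rf import *
s=state();im=eyes.grab_frame('wrist'); print(s['contact_force'],s['joint_vel'].round(3))
g=gor(-.03,0,.0038)
crop(im,270,160,370,340,3,'pics/w9c.png')
E
```

```text
[-0.24120066  0.19426365 -1.84879157] [ 0.001 -0.001  0.002  0.001  0.     0.001]
to [0.5285 0.1885 0.0306]
lin [0.0018, -0.0008, 0.0033] rot [0.01, -0.01, 0.03] rows 0.1 t 14.2
```

View pics/w9c.png

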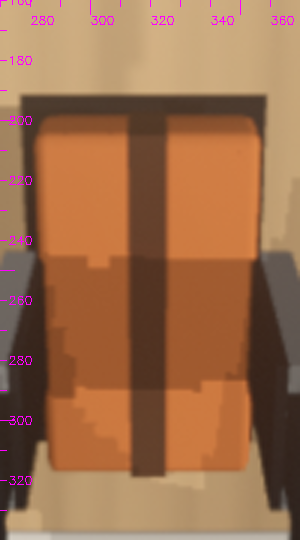

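apply_moves:
  commands:
    - {"linear": [-0.0008,-0.0008,0.0],"delta_rot": [0,0,0],"fingers": 255}
    - {"linear": [-0.0008,-0.0008,0.001],"delta_rot": [0,0,0],"fingers": 255}
    - {"linear": [-0.0008,-0.0008,0.002],"delta_rot": [0,0,0],"fingers": 255}
    - {"linear": [-0.0008,-0.0008,0.0033],"delta_rot": [0,0,0],"fingers": 255}
    - {"linear": [-0.0008,-0.0008,0.0033],"delta_rot": [0,0,0],"fingers": 255}
    - {"linear": [-0.0008,-0.0008,0.0033],"delta_rot": [0,0,0],"fingers": 255}
    - {"linear": [-0.0008,-0.0008,0.0033],"delta_rot": [0,0,0],"fingers": 255}
    - {"linear": [-0.0008,-0.0008,0.0033],"delta_rot": [0,0,0],"fingers": 255}

```text
time: 15.05
tool_pos: [0.5308, 0.1887, 0.0304]
tool_rot: [-0.003, -0.046, 0.998, 0.052]
contact_force: [-2.4, -1.1, 4.3]
gripper_width: 0.374
```

```bash
python3 - <<'E'
from rf import *
s=state();im=eyes.grab_frame('wrist'); print(s['contact_force'],s['joint_vel'].round(3))
g=gor(-.03,0,.0038)
crop(im,270,160,370,340,3,'pics/w10c.png')
E
```

```text
[-2.41441748 -1.09308068  4.33495681] [-0.002  0.002  0.    -0.001  0.001  0.   ]
to [0.5285 0.1885 0.0306]
lin [0.0023, 0.0001, -0.0002] rot [0.0, -0.05, 0.03] rows 0.0 t 15.1
```

View pics/w10c.png

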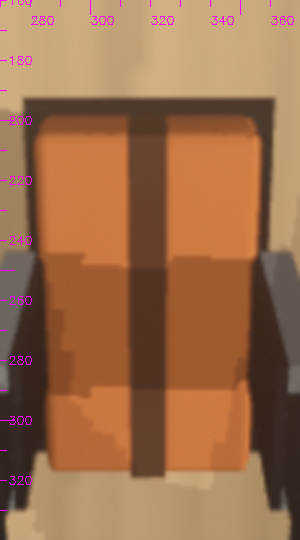

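apply_moves:
  commands:
    - {"linear": [0.0,0.0,0.0],"delta_rot": [0,0,0],"fingers": 255}
    - {"linear": [0.0,0.0,0.0],"delta_rot": [0,0,0],"fingers": 160}
    - {"linear": [0.0,0.0,0.0],"delta_rot": [0,0,0],"fingers": 120}
    - {"linear": [0.0,0.0,0.0],"delta_rot": [0,0,0],"fingers": 60}
    - {"linear": [0.0,0.0,0.0],"delta_rot": [0,0,0],"fingers": 0}
    - {"linear": [0.0,0.0,0.0],"delta_rot": [0,0,0],"fingers": 0}
    - {"linear": [0.0,0.0,-0.04],"delta_rot": [0,0,0],"fingers": 0}
    - {"linear": [0.0,0.0,-0.09],"delta_rot": [0,0,0],"fingers": 0}

```text
time: 15.9
tool_pos: [0.5291, 0.1789, 0.1172]
tool_rot: [-0.007, -0.046, 0.998, 0.052]
contact_force: [1.0, 0.7, 0.8]
gripper_width: 1.001
```

```bash
python3 - <<'E'
from rf import *
s=state();im=eyes.grab_frame('wrist'); cv2.imwrite('pics/w11.png',im[:,:,::-1]); 
go([.4503,-.267,.15],-21,s=s)
E
```

```text
lin [0.1203, -0.431, -0.0772] rot [3.3, -6.37, 116.2] rows 13.6 t 15.9
```

View pics/w11.png

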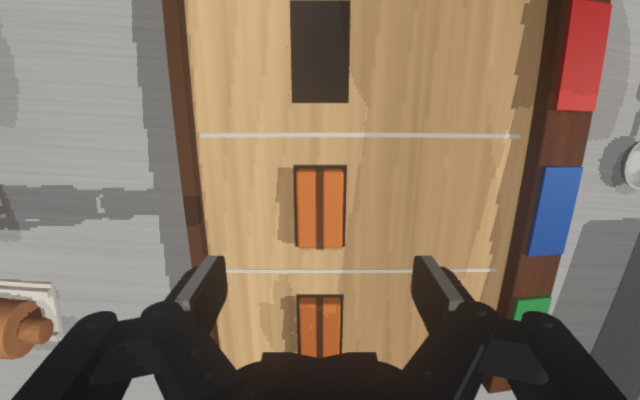

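apply_moves:
  commands:
    - {"linear": [0.01,-0.03,-0.03],"delta_rot": [0.5,-0.5,8],"fingers": 0}
    - {"linear": [0.12,-0.431,-0.077],"delta_rot": [1.7,-3.2,65],"fingers": 0}
    - {"linear": [0.12,-0.431,-0.077],"delta_rot": [1.7,-3.2,65],"fingers": 0}
    - {"linear": [0.12,-0.431,-0.077],"delta_rot": [1.7,-3.2,65],"fingers": 0}
    - {"linear": [0.12,-0.431,-0.077],"delta_rot": [1.7,-3.2,65],"fingers": 0}
    - {"linear": [0.12,-0.431,-0.077],"delta_rot": [1.7,-3.2,65],"fingers": 0}
    - {"linear": [0.12,-0.431,-0.077],"delta_rot": [1.7,-3.2,65],"fingers": 0}
    - {"linear": [0.12,-0.431,-0.077],"delta_rot": [1.7,-3.2,65],"fingers": 0}

```text
time: 16.75
tool_pos: [0.4642, -0.2012, 0.1507]
tool_rot: [-0.003, 0.5, 0.865, 0.03]
contact_force: [0.8, 0.2, -0.2]
gripper_width: 0.998
```

```bash
python3 - <<'E'
from rf import *
go([.4503,-.267,.1],-21)
E
```

```text
lin [-0.0518, -0.0472, 0.0467] rot [1.72, -3.09, 50.92] rows 5.9 t 16.8
```

apply_moves:
  commands:
    - {"linear": [-0.0518,-0.0472,0.0467],"delta_rot": [1.7,-3.1,50.9],"fingers": 0}
    - {"linear": [-0.0518,-0.0472,0.0467],"delta_rot": [1.7,-3.1,50.9],"fingers": 0}
    - {"linear": [-0.0518,-0.0472,0.0467],"delta_rot": [1.7,-3.1,50.9],"fingers": 0}
    - {"linear": [-0.0518,-0.0472,0.0467],"delta_rot": [1.7,-3.1,50.9],"fingers": 0}
    - {"linear": [-0.0518,-0.0472,0.0467],"delta_rot": [1.7,-3.1,50.9],"fingers": 0}
    - {"linear": [-0.0518,-0.0472,0.0467],"delta_rot": [1.7,-3.1,50.9],"fingers": 0}
    - {"linear": [-0.0518,-0.0472,0.0467],"delta_rot": [1.7,-3.1,50.9],"fingers": 0}
    - {"linear": [-0.0518,-0.0472,0.0467],"delta_rot": [1.7,-3.1,50.9],"fingers": 0}

```text
time: 17.55
tool_pos: [0.4512, -0.265, 0.0997]
tool_rot: [-0.0, 0.822, 0.57, 0.0]
contact_force: [0.7, 0.8, 0.4]
gripper_width: 1.0
```

```bash
 python3 - <<'E'
import chk
from chk import *
chk.K=11
s=state();im=eyes.grab_frame('wrist')[:,:,::-1].copy(); cv2.imwrite('pics/w12.png',im)
r=fitchocks(cam('wrist',s),im,(60,0,560,300),300,amax=20000)
p=min(r,key=lambda q:np.hypot(q[0]-.4503,q[1]+.267))
go([p[0],p[1],.002],p[2]-180,s=s)
E
```

```text
px [318.4 205.4] chock xy [ 0.4504 -0.2674] xaxis yaw 159.7 area ratio 0.94 cost 0.057
lin [-0.0026, 0.0002, 0.0977] rot [-0.03, -0.03, -0.22] rows 2.0 t 17.6
```

View pics/w12.png

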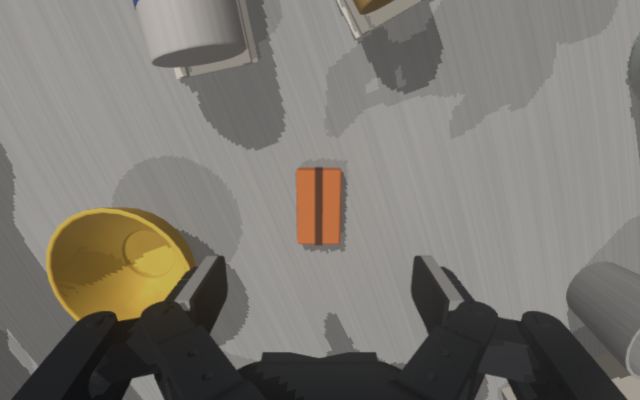

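```bash
 python3 - <<'E'
from h import *
s=state();c=cam('wrist',s);M=rq(s['tool_rot'])
for uv in((193,265),(180,235),(48,265),(110,208)): 
    p=unproj(c,[uv],.05)[0]; print(p.round(3),(M.T@(p-s['tool_pos'])).round(3))
E
```

```text
[ 0.361 -0.263  0.05 ] [-0.03  -0.085  0.05 ]
[ 0.363 -0.241  0.05 ] [-0.008 -0.091  0.05 ]
[ 0.26  -0.228  0.05 ] [-0.032 -0.192  0.05 ]
[ 0.328 -0.208  0.05 ] [ 0.01  -0.136  0.05 ]
```

apply_moves:
  commands:
    - {"linear": [-0.0026,0.0002,0.02],"delta_rot": [0,0,-0.2],"fingers": 90}
    - {"linear": [-0.0026,0.0002,0.05],"delta_rot": [0,0,-0.2],"fingers": 90}
    - {"linear": [-0.0026,0.0002,0.08],"delta_rot": [0,0,-0.2],"fingers": 90}
    - {"linear": [-0.0026,0.0002,0.098],"delta_rot": [0,0,-0.2],"fingers": 90}
    - {"linear": [-0.0026,0.0002,0.098],"delta_rot": [0,0,-0.2],"fingers": 90}
    - {"linear": [-0.0026,0.0002,0.098],"delta_rot": [0,0,-0.2],"fingers": 255}
    - {"linear": [-0.0026,0.0002,0.098],"delta_rot": [0,0,-0.2],"fingers": 255}
    - {"linear": [-0.0026,0.0002,0.098],"delta_rot": [0,0,-0.2],"fingers": 255}

```text
time: 18.4
tool_pos: [0.4514, -0.2683, 0.0033]
tool_rot: [0.001, 0.822, 0.57, 0.0]
contact_force: [1.1, -1.6, 2.9]
gripper_width: 0.375
```

```bash
python3 -c "
from h import *
print(state()['joint_vel'].round(3));gor(-.03,.11,.05,-180)"
```

```text
[ 0.     0.001  0.    -0.001 -0.     0.001]
to [0.4194 0.1736 0.0766]
lin [0.4028, -0.1843, -0.0739] rot [5.49, 3.33, 64.17] rows 9.0 t 18.4
```

apply_moves:
  commands:
    - {"linear": [0.0,0.0,-0.05],"delta_rot": [0,0,0],"fingers": 255}
    - {"linear": [0.02,-0.01,-0.095],"delta_rot": [0.5,0.3,6],"fingers": 255}
    - {"linear": [0.403,-0.184,-0.12],"delta_rot": [5.5,3.3,64.2],"fingers": 255}
    - {"linear": [0.403,-0.184,-0.12],"delta_rot": [5.5,3.3,64.2],"fingers": 255}
    - {"linear": [0.403,-0.184,-0.12],"delta_rot": [5.5,3.3,64.2],"fingers": 255}
    - {"linear": [0.403,-0.184,-0.12],"delta_rot": [5.5,3.3,64.2],"fingers": 255}
    - {"linear": [0.403,-0.184,-0.12],"delta_rot": [5.5,3.3,64.2],"fingers": 255}
    - {"linear": [0.403,-0.184,-0.12],"delta_rot": [5.5,3.3,64.2],"fingers": 255}

```text
time: 19.2
tool_pos: [0.4294, 0.0365, 0.1145]
tool_rot: [-0.045, 0.99, 0.131, -0.002]
contact_force: [1.3, 0.1, -1.0]
gripper_width: 0.37
```

```bash
python3 -c "
from h import *
print(state()['joint_vel'].round(3));gor(-.03,.11,.04,-180)"
```

```text
[ 9.110e-01 -1.590e-01  7.400e-02  1.680e-01  2.000e-03  2.177e+00]
to [0.4193 0.1746 0.0666]
lin [0.0258, -0.1311, 0.0602] rot [0.76, 0.49, 9.74] rows 2.9 t 19.2
```

apply_moves:
  commands:
    - {"linear": [0.0258,-0.131,0.06],"delta_rot": [0.7,0.5,9.7],"fingers": 255}
    - {"linear": [0.0258,-0.131,0.06],"delta_rot": [0.7,0.5,9.7],"fingers": 255}
    - {"linear": [0.0258,-0.131,0.06],"delta_rot": [0.7,0.5,9.7],"fingers": 255}
    - {"linear": [0.0258,-0.131,0.06],"delta_rot": [0.7,0.5,9.7],"fingers": 255}
    - {"linear": [0.0258,-0.131,0.06],"delta_rot": [0.7,0.5,9.7],"fingers": 255}
    - {"linear": [0.0258,-0.131,0.06],"delta_rot": [0.7,0.5,9.7],"fingers": 255}
    - {"linear": [0.0258,-0.131,0.06],"delta_rot": [0.7,0.5,9.7],"fingers": 255}
    - {"linear": [0.0258,-0.131,0.06],"delta_rot": [0.7,0.5,9.7],"fingers": 255}

```text
time: 20.0
tool_pos: [0.4194, 0.1717, 0.0665]
tool_rot: [-0.052, 0.997, 0.048, -0.003]
contact_force: [-0.0, 0.4, -1.1]
gripper_width: 0.374
```

```bash
python3 - <<'E'
from rf import *
s=state();im=eyes.grab_frame('wrist'); print(s['contact_force'],s['joint_vel'].round(3)); cv2.imwrite('pics/w13.png',im[:,:,::-1])
g=gor(-.03,.11,.0063,-180)
E
```

```text
[-0.001165    0.37257606 -1.10284713] [ 0.004  0.005  0.003 -0.    -0.001  0.   ]
to [0.419  0.1781 0.0331]
lin [0.0003, -0.0028, 0.0338] rot [0.06, 0.05, 0.23] rows 0.7 t 20.1
```

View pics/w13.png

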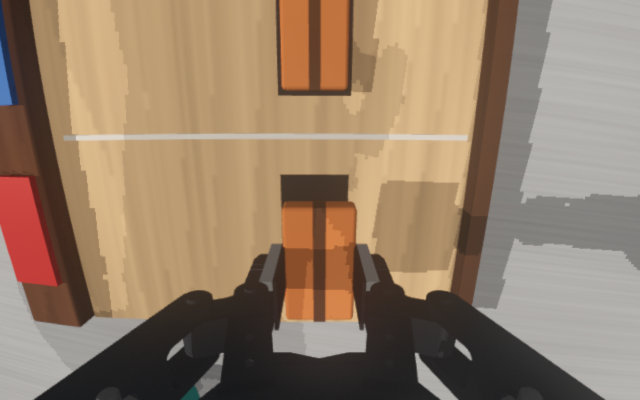

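apply_moves:
  commands:
    - {"linear": [0.0,-0.0028,0.015],"delta_rot": [0,0,0.2],"fingers": 255}
    - {"linear": [0.0,-0.0028,0.025],"delta_rot": [0,0,0.2],"fingers": 255}
    - {"linear": [0.0,-0.0028,0.03],"delta_rot": [0,0,0.2],"fingers": 255}
    - {"linear": [0.0,-0.0028,0.0335],"delta_rot": [0,0,0.2],"fingers": 255}
    - {"linear": [0.0,-0.0028,0.0335],"delta_rot": [0,0,0.2],"fingers": 255}
    - {"linear": [0.0,-0.0028,0.0335],"delta_rot": [0,0,0.2],"fingers": 255}
    - {"linear": [0.0,-0.0028,0.0335],"delta_rot": [0,0,0.2],"fingers": 255}
    - {"linear": [0.0,-0.0028,0.0335],"delta_rot": [0,0,0.2],"fingers": 255}

```text
time: 20.85
tool_pos: [0.4183, 0.1791, 0.0333]
tool_rot: [-0.052, 0.998, 0.048, -0.003]
contact_force: [-0.5, 0.2, -1.8]
gripper_width: 0.375
```

```bash
python3 - <<'E'
from rf import *
s=state();im=eyes.grab_frame('wrist'); print(s['contact_force'],s['joint_vel'].round(3))
g=gor(-.03,.11,.0033,-180)
crop(im,270,160,370,340,3,'pics/w14c.png')
E
```

```text
[-0.52173393  0.21310288 -1.78911832] [ 0.001 -0.     0.003  0.001 -0.     0.   ]
to [0.419  0.1784 0.0301]
lin [0.0007, 0.001, 0.003] rot [0.06, 0.09, 0.15] rows 0.1 t 20.9
```

View pics/w14c.png

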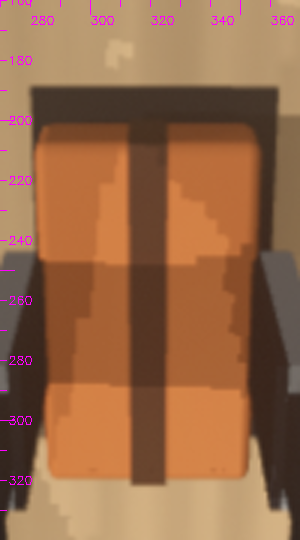

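apply_moves:
  commands:
    - {"linear": [0.0023,0.0009,0.0],"delta_rot": [0,0,0.1],"fingers": 255}
    - {"linear": [0.0023,0.0009,0.001],"delta_rot": [0,0,0.1],"fingers": 255}
    - {"linear": [0.0023,0.0009,0.002],"delta_rot": [0,0,0.1],"fingers": 255}
    - {"linear": [0.0023,0.0009,0.003],"delta_rot": [0,0,0.1],"fingers": 255}
    - {"linear": [0.0023,0.0009,0.003],"delta_rot": [0,0,0.1],"fingers": 255}
    - {"linear": [0.0023,0.0009,0.003],"delta_rot": [0,0,0.1],"fingers": 255}
    - {"linear": [0.0023,0.0009,0.003],"delta_rot": [0,0,0.1],"fingers": 255}
    - {"linear": [0.0023,0.0009,0.003],"delta_rot": [0,0,0.1],"fingers": 255}

```text
time: 21.7
tool_pos: [0.4203, 0.1786, 0.0301]
tool_rot: [-0.052, 0.998, 0.047, -0.004]
contact_force: [-3.1, -1.9, 6.0]
gripper_width: 0.373
```

```bash
python3 - <<'E'
from rf import *
s=state();im=eyes.grab_frame('wrist'); print(s['contact_force'],s['joint_vel'].round(3))
g=gor(-.03,.11,.0033,-180)
crop(im,270,160,370,340,3,'pics/w15c.png')
E
```

```text
[-3.10372    -1.88601117  5.96453488] [-0.    -0.    -0.001  0.    -0.001  0.001]
to [0.419  0.1784 0.0301]
lin [-0.0013, 0.0, -0.0001] rot [0.07, 0.15, 0.05] rows 0.0 t 21.8
```

View pics/w15c.png

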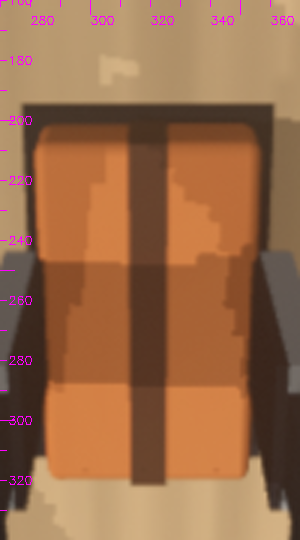

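apply_moves:
  commands:
    - {"linear": [0.0,0.0,0.0],"delta_rot": [0,0,0],"fingers": 255}
    - {"linear": [0.0,0.0,0.0],"delta_rot": [0,0,0],"fingers": 160}
    - {"linear": [0.0,0.0,0.0],"delta_rot": [0,0,0],"fingers": 120}
    - {"linear": [0.0,0.0,0.0],"delta_rot": [0,0,0],"fingers": 60}
    - {"linear": [0.0,0.0,0.0],"delta_rot": [0,0,0],"fingers": 0}
    - {"linear": [0.0,0.0,0.0],"delta_rot": [0,0,0],"fingers": 0}
    - {"linear": [0.0,0.0,-0.045],"delta_rot": [0,0,0],"fingers": 0}
    - {"linear": [0.0,0.0,-0.095],"delta_rot": [0,0,0],"fingers": 0}

```text
time: 22.55
tool_pos: [0.4192, 0.1685, 0.1227]
tool_rot: [-0.051, 0.998, 0.047, -0.007]
contact_force: [1.4, 1.2, 0.6]
gripper_width: 0.999
```

```bash
python3 - <<'E'
from rf import *
s=state();im=eyes.grab_frame('wrist'); cv2.imwrite('pics/w16.png',im[:,:,::-1]); t=eyes.grab_frame('top');cv2.imwrite('pics/top16.png',t[:,:,::-1])
crop(eyes.grab_frame('scene'),210,90,450,280,3,'pics/s16.png')
go([.57,.05,.30],-85,s=s)
E
```

```text
lin [0.1376, 0.113, -0.1911] rot [-5.92, 0.5, 0.34] rows 5.2 t 22.6
```

View pics/w16.png

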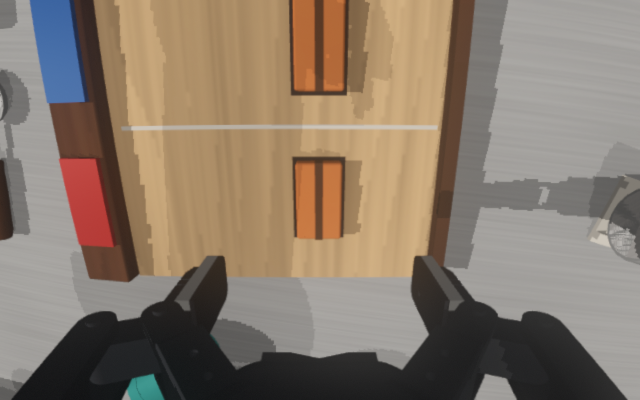

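View pics/s16.png

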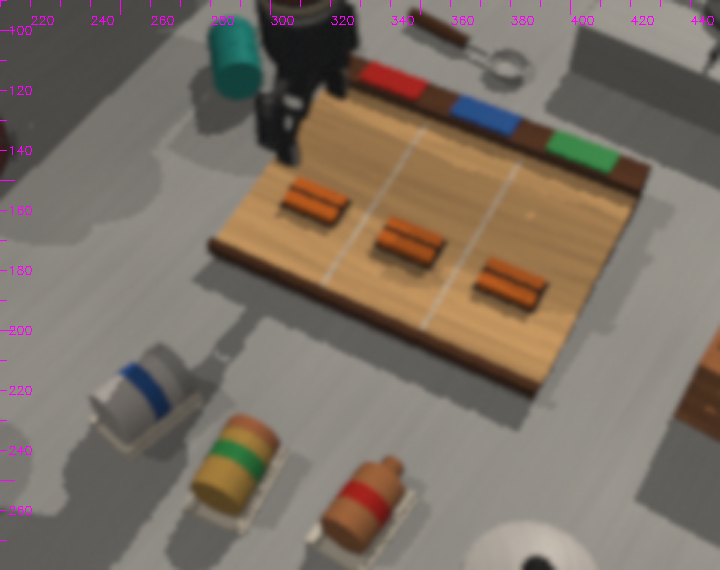

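```bash
python3 - <<'E'
from rf import *
s=state()
go([.43,-.13,.22],-11,s=s)
E
```

```text
lin [-0.0217, 0.2873, -0.122] rot [-4.87, -4.19, -73.58] rows 8.6 t 22.7
```

apply_moves:
  commands:
    - {"linear": [-0.0217,0.287,-0.122],"delta_rot": [-4.9,-4.2,-73.6],"fingers": 0}
    - {"linear": [-0.0217,0.287,-0.122],"delta_rot": [-4.9,-4.2,-73.6],"fingers": 0}
    - {"linear": [-0.0217,0.287,-0.122],"delta_rot": [-4.9,-4.2,-73.6],"fingers": 0}
    - {"linear": [-0.0217,0.287,-0.122],"delta_rot": [-4.9,-4.2,-73.6],"fingers": 0}
    - {"linear": [-0.0217,0.287,-0.122],"delta_rot": [-4.9,-4.2,-73.6],"fingers": 0}
    - {"linear": [-0.0217,0.287,-0.122],"delta_rot": [-4.9,-4.2,-73.6],"fingers": 0}
    - {"linear": [-0.0217,0.287,-0.122],"delta_rot": [-4.9,-4.2,-73.6],"fingers": 0}
    - {"linear": [-0.0217,0.287,-0.122],"delta_rot": [-4.9,-4.2,-73.6],"fingers": 0}

```text
time: 23.5
tool_pos: [0.428, -0.1339, 0.2165]
tool_rot: [-0.009, 0.828, 0.561, -0.004]
contact_force: [0.9, 0.9, 0.5]
gripper_width: 1.001
```

apply_moves:
  commands:
    - {"linear": [0.0,0.0,0.0],"delta_rot": [0,0,-4],"fingers": 0}
    - {"linear": [0.0,0.0,0.0],"delta_rot": [0,0,-4],"fingers": 0}
    - {"linear": [0.0,0.0,0.0],"delta_rot": [0,0,-4],"fingers": 0}
    - {"linear": [0.0,0.0,0.0],"delta_rot": [0,0,-4],"fingers": 0}
    - {"linear": [0.0,0.0,0.0],"delta_rot": [0,0,-4],"fingers": 0}
    - {"linear": [0.0,0.0,0.0],"delta_rot": [0,0,-4],"fingers": 0}
    - {"linear": [0.0,0.0,0.0],"delta_rot": [0,0,-4],"fingers": 0}
    - {"linear": [0.0,0.0,0.0],"delta_rot": [0,0,-4],"fingers": 0}

```text
time: 24.3
tool_pos: [0.4278, -0.1299, 0.216]
tool_rot: [-0.01, 0.808, 0.589, -0.004]
contact_force: [0.2, -0.5, -0.3]
gripper_width: 0.995
```

```bash
python3 - <<'E'
from rf import *
s=state();im=eyes.grab_frame('wrist'); cv2.imwrite('pics/w17.png',im[:,:,::-1]);pickle.dump(s,open('w17.pkl','wb'))
print(s['tool_pos'],s['joint_pos'].round(2),s['joint_vel'].round(3))
E
```

```text
[ 0.42781008 -0.12990098  0.21598493] [-0.46 -0.37  2.02  0.    1.52 -0.15] [-0.    -0.002  0.     0.001  0.    -0.   ]
```

View pics/w17.png

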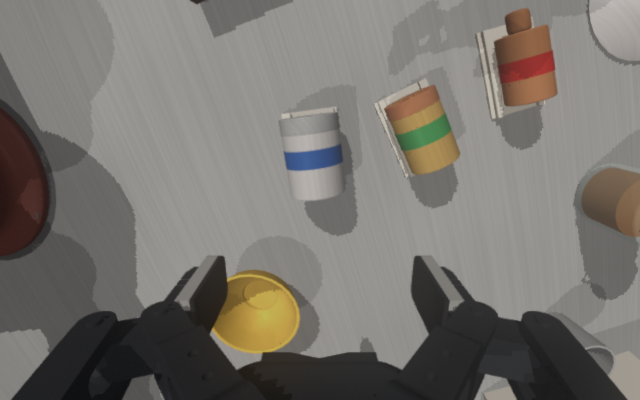

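```bash
python3 - <<'E'
from h import *
im=cv2.imread('pics/w17.png')[:,:,::-1]
crop(im,265,90,365,215,5,'pics/w17a.png'); crop(im,370,0,570,190,4,'pics/w17b.png')
E
```

```text
(no output)
```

View pics/w17a.png

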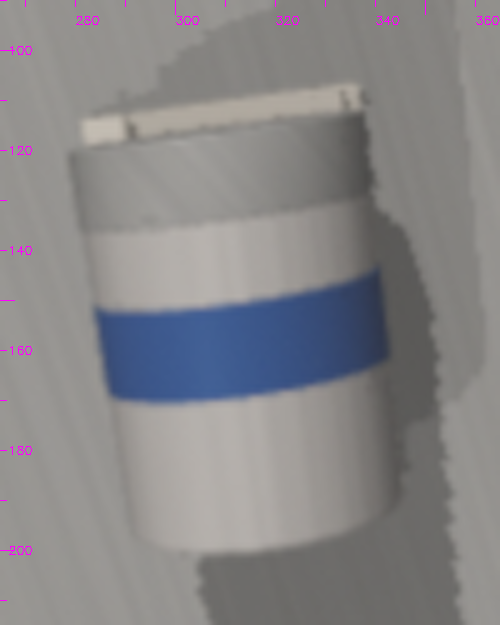

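View pics/w17b.png

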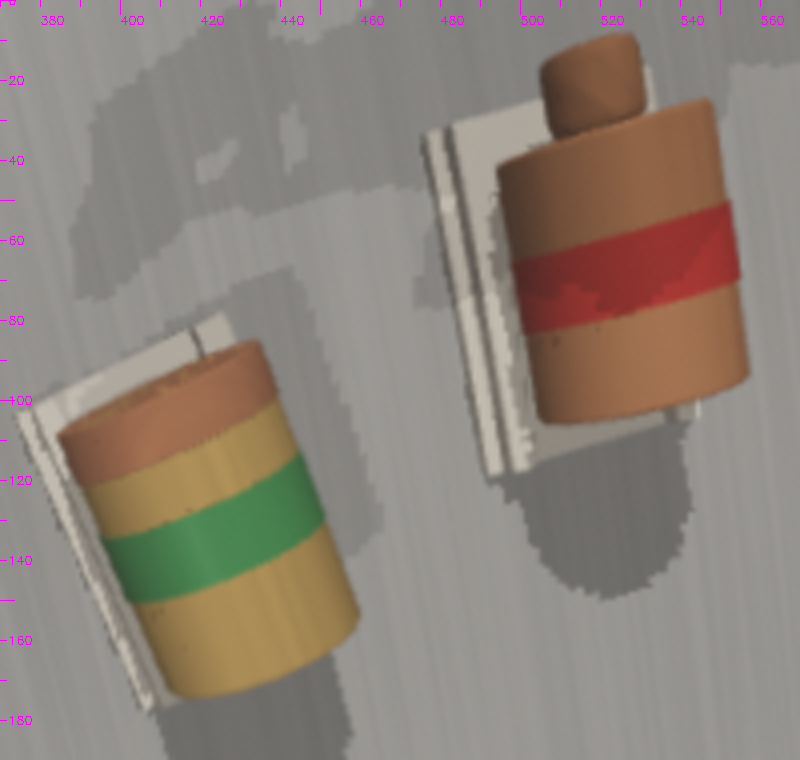

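```bash
cat > rol.py <<'E'
from chk import *
DIM={'steel':(.029,.08),'brass':(.026,.074),'pestle':(.024,.066)}
def cyl(n,p,z=None,tilt=None):
    Rr,L=DIM[n]; z=.004+Rr if z is None else z
    t=np.linspace(0,2*np.pi,60,endpoint=False)
    ax=np.array([np.cos(p[2]),np.sin(p[2]),0]);e1=np.array([-ax[1],ax[0],0])
    ring=Rr*(np.cos(t)[:,None]*e1+np.sin(t)[:,None]*np.array([0,0,1.]))
    return np.vstack([ring+ax*L/2,ring-ax*L/2])+[p[0],p[1],z]
def fitcyl(c,n,poly,z=None,a0=90):
    c0,A0,M0=hullmom(poly); Rr,L=DIM[n]; zz=.004+Rr if z is None else z
    g=unproj(c,[c0],zz)[0]
    def f(p):
        a,b,m=hullmom(proj(c,cyl(n,p,zz))); return np.r_[a-c0,(m-M0)/np.sqrt(A0)*.3]
    best=min((least_squares(f,[g[0],g[1],np.radians(a)],diff_step=1e-4,x_scale=[.1,.1,1]) for a in(a0-30,a0,a0+30)),key=lambda r:r.cost)
    p=best.x;print(n,p[:2].round(4),'axis yaw',round(np.degrees(p[2]),1),'area ratio',round(A0/hullmom(proj(c,cyl(n,p,zz)))[1],3),'cost',round(best.cost,3)); return p
E
python3 - <<'E'
from rol import *
c=cam('wrist',pickle.load(open('w17.pkl','rb')))
P={'steel':(np.array([(70,152),(150,140),(250,125),(362,110),(372,200),(400,490),(385,515),(330,540),(240,553),(180,550),(145,535),(130,515)])/5+[265,90]),
'brass':np.array([(58,435),(100,405),(180,365),(255,340),(275,365),(360,610),(345,640),(280,675),(215,698),(185,697),(165,680)])/4+[370,0],
'pestle':np.array([(497,168),(560,135),(640,112),(712,98),(720,150),(750,375),(720,395),(640,415),(570,425),(545,420),(535,400)])/4+[370,0]}
for n in P: fitcyl(c,n,P[n]-.4)
E
```

```text
steel [ 0.4265 -0.1038] axis yaw 80.6 area ratio 0.967 cost 0.009
brass [ 0.5394 -0.1129] axis yaw 98.0 area ratio 0.977 cost 0.006
pestle [ 0.6521 -0.0827] axis yaw 90.7 area ratio 0.973 cost 0.003
```

```bash
python3 - <<'E'
from h import *
go([.4265,-.1035,.085],-9.4)
E
```

```text
lin [0.024, -0.0067, 0.1313] rot [-1.13, -0.42, -8.39] rows 2.7 t 24.4
```

apply_moves:
  commands:
    - {"linear": [0.024,-0.0067,0.131],"delta_rot": [-1.1,-0.4,-8.4],"fingers": 0}
    - {"linear": [0.024,-0.0067,0.131],"delta_rot": [-1.1,-0.4,-8.4],"fingers": 0}
    - {"linear": [0.024,-0.0067,0.131],"delta_rot": [-1.1,-0.4,-8.4],"fingers": 0}
    - {"linear": [0.024,-0.0067,0.131],"delta_rot": [-1.1,-0.4,-8.4],"fingers": 0}
    - {"linear": [0.024,-0.0067,0.131],"delta_rot": [-1.1,-0.4,-8.4],"fingers": 0}
    - {"linear": [0.024,-0.0067,0.131],"delta_rot": [-1.1,-0.4,-8.4],"fingers": 0}
    - {"linear": [0.024,-0.0067,0.131],"delta_rot": [-1.1,-0.4,-8.4],"fingers": 0}
    - {"linear": [0.024,-0.0067,0.131],"delta_rot": [-1.1,-0.4,-8.4],"fingers": 0}

```text
time: 25.15
tool_pos: [0.4278, -0.1043, 0.0872]
tool_rot: [0.001, 0.763, 0.647, 0.001]
contact_force: [-0.1, 0.3, -0.2]
gripper_width: 0.997
```

```bash
python3 - <<'E'
from h import *
s=state();go([.4265,-.1035,.016],-9.4,s=s)
im=eyes.grab_frame('wrist'); cv2.imwrite('pics/w18.png',im[:,:,::-1])
E
```

```text
lin [0.0006, -0.0016, 0.0712] rot [0.16, 0.02, -0.01] rows 1.4 t 25.1
```

View pics/w18.png

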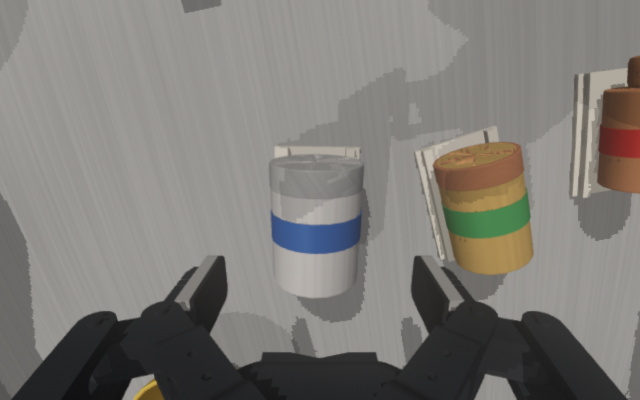

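apply_moves:
  commands:
    - {"linear": [0.0006,-0.0016,0.03],"delta_rot": [0.1,0,0],"fingers": 0}
    - {"linear": [0.0006,-0.0016,0.055],"delta_rot": [0.1,0,0],"fingers": 0}
    - {"linear": [0.0006,-0.0016,0.0705],"delta_rot": [0.1,0,0],"fingers": 0}
    - {"linear": [0.0006,-0.0016,0.0705],"delta_rot": [0.1,0,0],"fingers": 0}
    - {"linear": [0.0006,-0.0016,0.0705],"delta_rot": [0.1,0,0],"fingers": 255}
    - {"linear": [0.0006,-0.0016,0.0705],"delta_rot": [0.1,0,0],"fingers": 255}
    - {"linear": [0.0006,-0.0016,0.0705],"delta_rot": [0.1,0,0],"fingers": 255}
    - {"linear": [0.0006,-0.0016,0.0705],"delta_rot": [0.1,0,0],"fingers": 255}

```text
time: 26.0
tool_pos: [0.4265, -0.1033, 0.0168]
tool_rot: [0.0, 0.763, 0.647, 0.0]
contact_force: [-1.0, 0.1, 7.4]
gripper_width: 0.657
```

```bash
python3 - <<'E'
from h import *
s=state();print(s['tool_pos'],s['joint_vel'].round(3),s['contact_force'],s['gripper_width'])
im=eyes.grab_frame('wrist'); cv2.imwrite('pics/w19.png',im[:,:,::-1])
E
```

```text
[ 0.4264841  -0.10329298  0.01679126] [-0.001  0.001 -0.002  0.001  0.002  0.001] [-0.99266807  0.07636104  7.40592867] 0.6569408324151325
```

View pics/w19.png

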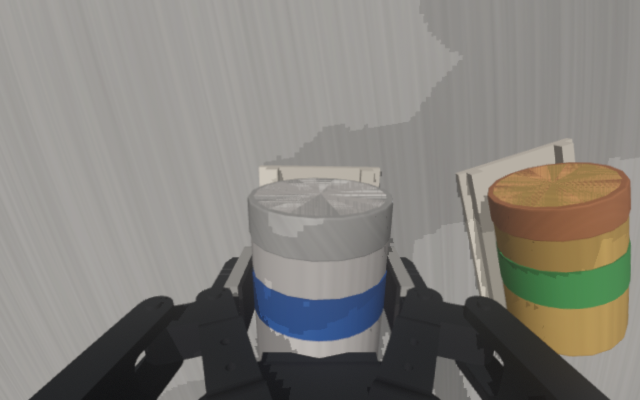

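```bash
python3 - <<'E'
from h import *
gor(.0150,0,.07,-180)
E
```

```text
to [0.525  0.2265 0.1012]
lin [0.3414, 0.0435, -0.0845] rot [5.17, 3.93, 75.24] rows 8.8 t 26.1
```

apply_moves:
  commands:
    - {"linear": [0.0,0.0,-0.045],"delta_rot": [0,0,0],"fingers": 255}
    - {"linear": [0.0,0.0,-0.085],"delta_rot": [0,0,0],"fingers": 255}
    - {"linear": [0.3414,0.0435,-0.1],"delta_rot": [5.2,3.9,75.2],"fingers": 255}
    - {"linear": [0.3414,0.0435,-0.1],"delta_rot": [5.2,3.9,75.2],"fingers": 255}
    - {"linear": [0.3414,0.0435,-0.1],"delta_rot": [5.2,3.9,75.2],"fingers": 255}
    - {"linear": [0.3414,0.0435,-0.1],"delta_rot": [5.2,3.9,75.2],"fingers": 255}
    - {"linear": [0.3414,0.0435,-0.1],"delta_rot": [5.2,3.9,75.2],"fingers": 255}
    - {"linear": [0.3414,0.0435,-0.1],"delta_rot": [5.2,3.9,75.2],"fingers": 255}

```text
time: 26.85
tool_pos: [0.503, 0.1577, 0.1116]
tool_rot: [-0.035, 0.956, 0.291, -0.003]
contact_force: [1.6, 0.0, -2.8]
gripper_width: 0.656
```

```bash
python3 - <<'E'
from h import *
gor(.0150,0,.06,-180)
E
```

```text
to [0.5249 0.2275 0.0912]
lin [0.0567, -0.0442, 0.0242] rot [1.85, 1.63, 28.55] rows 3.3 t 26.9
```

apply_moves:
  commands:
    - {"linear": [0.0567,-0.0442,0.024],"delta_rot": [1.85,1.6,28.5],"fingers": 255}
    - {"linear": [0.0567,-0.0442,0.024],"delta_rot": [1.85,1.6,28.5],"fingers": 255}
    - {"linear": [0.0567,-0.0442,0.024],"delta_rot": [1.85,1.6,28.5],"fingers": 255}
    - {"linear": [0.0567,-0.0442,0.024],"delta_rot": [1.85,1.6,28.5],"fingers": 255}
    - {"linear": [0.0567,-0.0442,0.024],"delta_rot": [1.85,1.6,28.5],"fingers": 255}
    - {"linear": [0.0567,-0.0442,0.024],"delta_rot": [1.85,1.6,28.5],"fingers": 255}
    - {"linear": [0.0567,-0.0442,0.024],"delta_rot": [1.85,1.6,28.5],"fingers": 255}
    - {"linear": [0.0567,-0.0442,0.024],"delta_rot": [1.85,1.6,28.5],"fingers": 255}

```text
time: 27.65
tool_pos: [0.5246, 0.2256, 0.0917]
tool_rot: [-0.052, 0.997, 0.05, -0.003]
contact_force: [-0.7, 0.0, -2.7]
gripper_width: 0.656
```

```bash
python3 - <<'E'
from h import *
s=state();print(s['joint_vel'].round(3))
gor(.0140,0,.020,-180,s=s);print(proj(cam('wrist',s),[rackpt(-.03+a,b,.012) for a,b in((-.017,-.03),(.017,-.03),(.017,.03),(-.017,.03))]).round(1).tolist())
im=eyes.grab_frame('wrist'); cv2.imwrite('pics/w20.png',im[:,:,::-1])
crop(eyes.grab_frame('scene'),250,80,450,230,4,'pics/s20.png')
E
```

```text
[-0.     0.002 -0.002 -0.    -0.     0.002]
to [0.5246 0.2307 0.0514]
lin [0.0005, -0.0008, 0.0406] rot [0.0, 0.03, 0.39] rows 0.8 t 27.6
[[417.3, 179.2], [362.0, 178.7], [357.6, 266.2], [408.3, 266.3]]
```

View pics/w20.png

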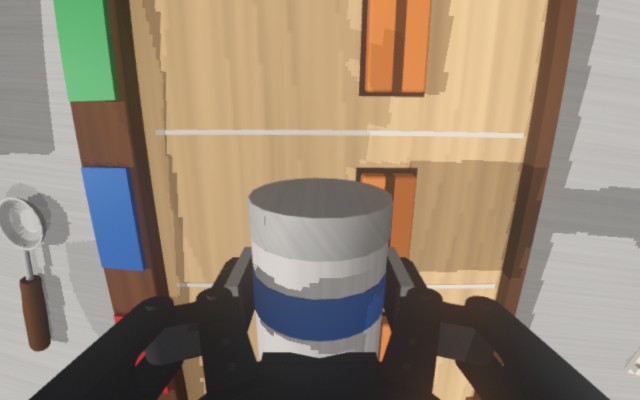

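View pics/s20.png

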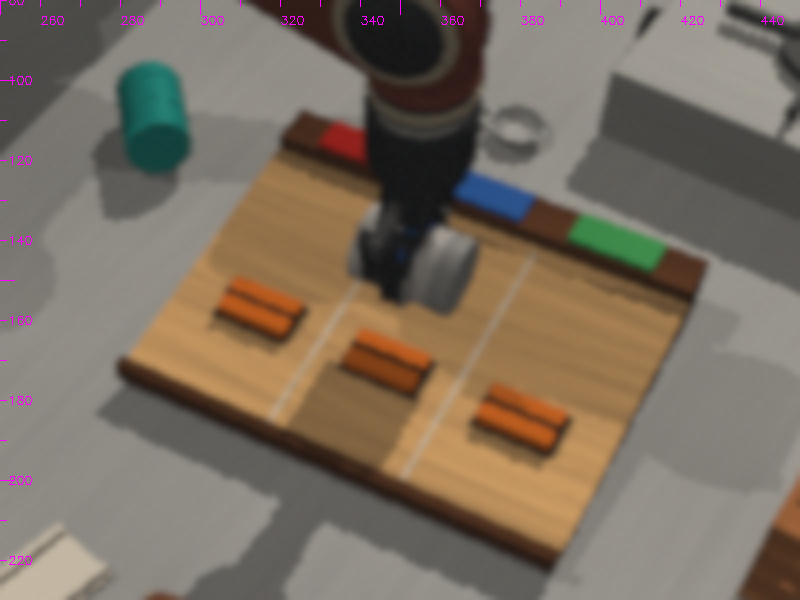

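apply_moves:
  commands:
    - {"linear": [0.004,-0.0008,0.01],"delta_rot": [0,0,0.4],"fingers": 255}
    - {"linear": [0.004,-0.0008,0.02],"delta_rot": [0,0,0.4],"fingers": 255}
    - {"linear": [0.004,-0.0008,0.03],"delta_rot": [0,0,0.4],"fingers": 255}
    - {"linear": [0.004,-0.0008,0.0405],"delta_rot": [0,0,0.4],"fingers": 255}
    - {"linear": [0.004,-0.0008,0.0405],"delta_rot": [0,0,0.4],"fingers": 255}
    - {"linear": [0.004,-0.0008,0.0405],"delta_rot": [0,0,0.4],"fingers": 255}
    - {"linear": [0.004,-0.0008,0.0405],"delta_rot": [0,0,0.4],"fingers": 255}
    - {"linear": [0.004,-0.0008,0.0405],"delta_rot": [0,0,0.4],"fingers": 255}

```text
time: 28.55
tool_pos: [0.5286, 0.2313, 0.0521]
tool_rot: [-0.052, 0.998, 0.046, -0.002]
contact_force: [0.5, -0.6, -2.5]
gripper_width: 0.66
```

```bash
sed -i 's/^RK=.*95.3)/RK=(0.5275,0.2188,95.3)/' h.py; python3 - <<'E'
from h import *
s=state();print(s['joint_vel'].round(3),s['contact_force'],s['tool_pos'])
gor(.0140,-0.002,.0128,-180,s=s)
im=eyes.grab_frame('wrist'); cv2.imwrite('pics/w21.png',im[:,:,::-1])
crop(eyes.grab_frame('scene'),250,80,450,230,4,'pics/s21.png')
E
```

```text
[-0.002 -0.     0.002 -0.002  0.001  0.001] [ 0.45082633 -0.59084029 -2.48686768] [0.52857051 0.23133296 0.05213893]
to [0.5283 0.2316 0.0442]
lin [-0.0002, 0.0006, 0.0079] rot [-0.01, -0.04, -0.01] rows 0.2 t 28.6
```

View pics/w21.png

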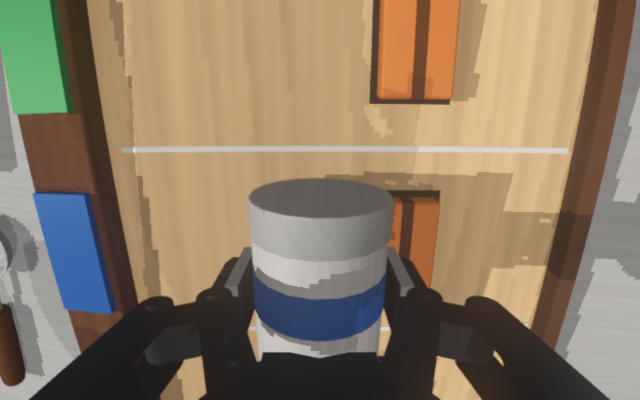

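View pics/s21.png

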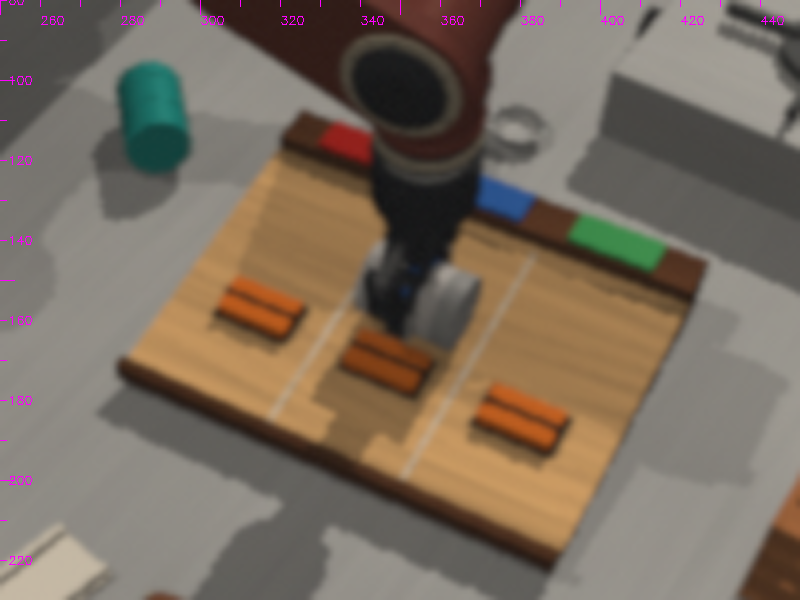

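apply_moves:
  commands:
    - {"linear": [0.0,0.0006,0.002],"delta_rot": [0,0,0],"fingers": 255}
    - {"linear": [0.0,0.0006,0.004],"delta_rot": [0,0,0],"fingers": 255}
    - {"linear": [0.0,0.0006,0.005],"delta_rot": [0,0,0],"fingers": 255}
    - {"linear": [0.0,0.0006,0.006],"delta_rot": [0,0,0],"fingers": 255}
    - {"linear": [0.0,0.0006,0.0068],"delta_rot": [0,0,0],"fingers": 255}
    - {"linear": [0.0,0.0006,0.0075],"delta_rot": [0,0,0],"fingers": 255}
    - {"linear": [0.0,0.0006,0.0075],"delta_rot": [0,0,0],"fingers": 255}
    - {"linear": [0.0,0.0006,0.0075],"delta_rot": [0,0,0],"fingers": 255}

```text
time: 29.45
tool_pos: [0.528, 0.2313, 0.0442]
tool_rot: [-0.052, 0.998, 0.046, -0.003]
contact_force: [-2.7, -2.3, 1.9]
gripper_width: 0.658
```

```bash
python3 - <<'E'
from h import *
s=state();print(s['contact_force'],s['ft_torque'])
gor(.0103,-0.002,.0128,-180,s=s)
E
```

```text
[-2.68159087 -2.27593344  1.93044765] [-0.28526766  0.4050483   0.03238837]
to [0.5287 0.2279 0.0438]
lin [0.0004, 0.0035, 0.0] rot [0.01, 0.05, -0.02] rows 0.1 t 29.4
```

apply_moves:
  commands:
    - {"linear": [0.0,0.0005,0.0],"delta_rot": [0,0,0],"fingers": 255}
    - {"linear": [0.0,0.001,0.0],"delta_rot": [0,0,0],"fingers": 255}
    - {"linear": [0.0,0.0015,0.0],"delta_rot": [0,0,0],"fingers": 255}
    - {"linear": [0.0,0.002,0.0],"delta_rot": [0,0,0],"fingers": 255}
    - {"linear": [0.0,0.0025,0.0],"delta_rot": [0,0,0],"fingers": 255}
    - {"linear": [0.0,0.0025,0.0],"delta_rot": [0,0,0],"fingers": 255}
    - {"linear": [0.0,0.0025,0.0],"delta_rot": [0,0,0],"fingers": 255}
    - {"linear": [0.0,0.0025,0.0],"delta_rot": [0,0,0],"fingers": 255}

```text
time: 30.25
tool_pos: [0.5288, 0.229, 0.044]
tool_rot: [-0.052, 0.998, 0.046, -0.002]
contact_force: [1.8, 2.2, 1.2]
gripper_width: 0.657
```

```bash
python3 - <<'E'
from h import *
s=state();print(s['contact_force'],s['ft_torque'])
gor(.0103,-0.002,.0128,-180,s=s)
crop(eyes.grab_frame('scene'),250,80,450,230,4,'pics/s22.png')
E
```

```text
[1.81867108 2.23926159 1.22610544] [ 0.41505369 -0.17475806 -0.0277757 ]
to [0.5287 0.2279 0.0438]
lin [-0.0002, 0.0011, 0.0] rot [-0.01, -0.04, -0.02] rows 0.0 t 30.2
```

View pics/s22.png

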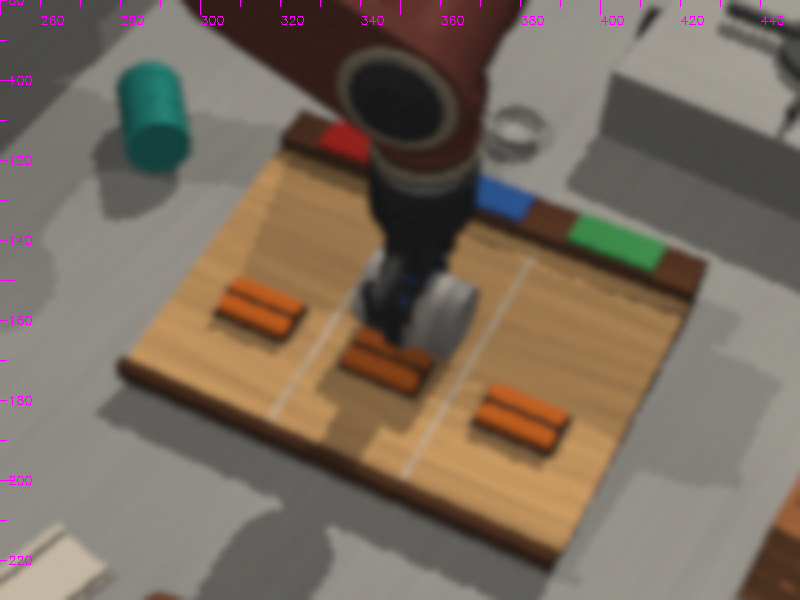

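apply_moves:
  commands:
    - {"linear": [0.0,0.0004,0.0],"delta_rot": [0,0,0],"fingers": 255}
    - {"linear": [0.0,0.0008,0.0],"delta_rot": [0,0,0],"fingers": 255}
    - {"linear": [0.0,0.0008,0.0],"delta_rot": [0,0,0],"fingers": 255}
    - {"linear": [0.0,0.0008,0.0],"delta_rot": [0,0,0],"fingers": 255}
    - {"linear": [0.0,0.0008,0.0],"delta_rot": [0,0,0],"fingers": 255}
    - {"linear": [0.0,0.0008,0.0],"delta_rot": [0,0,0],"fingers": 255}
    - {"linear": [0.0,0.0008,0.0],"delta_rot": [0,0,0],"fingers": 255}
    - {"linear": [0.0,0.0008,0.0],"delta_rot": [0,0,0],"fingers": 255}

```text
time: 31.1
tool_pos: [0.5286, 0.2283, 0.0439]
tool_rot: [-0.052, 0.998, 0.046, -0.002]
contact_force: [1.3, 3.1, 4.5]
gripper_width: 0.657
```

apply_moves:
  commands:
    - {"linear": [0.0,0.0,0.0],"delta_rot": [0,0,0],"fingers": 80}
    - {"linear": [0.0,0.0,0.0],"delta_rot": [0,0,0],"fingers": 70}
    - {"linear": [0.0,0.0,0.0],"delta_rot": [0,0,0],"fingers": 55}
    - {"linear": [0.0,0.0,0.0],"delta_rot": [0,0,0],"fingers": 30}
    - {"linear": [0.0,0.0,0.0],"delta_rot": [0,0,0],"fingers": 0}
    - {"linear": [0.0,0.0,0.0],"delta_rot": [0,0,0],"fingers": 0}
    - {"linear": [0.0,0.0,-0.02],"delta_rot": [0,0,0],"fingers": 0}
    - {"linear": [0.0,0.0,-0.05],"delta_rot": [0,0,0],"fingers": 0}

```text
time: 31.9
tool_pos: [0.5268, 0.2224, 0.0913]
tool_rot: [-0.052, 0.998, 0.046, -0.006]
contact_force: [1.2, -0.3, -0.3]
gripper_width: 0.998
```

```bash
python3 - <<'E'
from h import *
s=state();print(s['gripper_width'])
im=eyes.grab_frame('wrist'); cv2.imwrite('pics/w23.png',im[:,:,::-1])
crop(eyes.grab_frame('scene'),250,80,450,230,4,'pics/s23.png')
E
```

```text
0.998398260138326
```

View pics/w23.png

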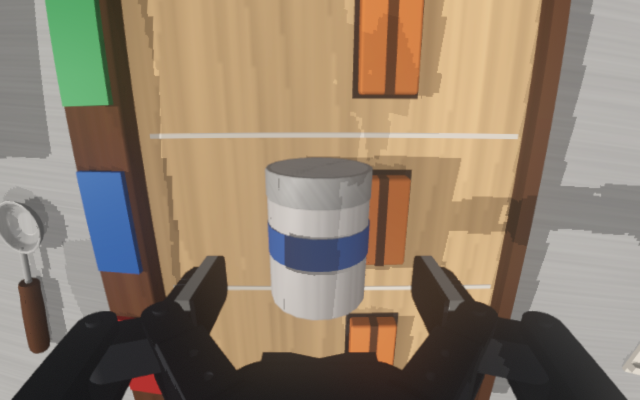

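View pics/s23.png

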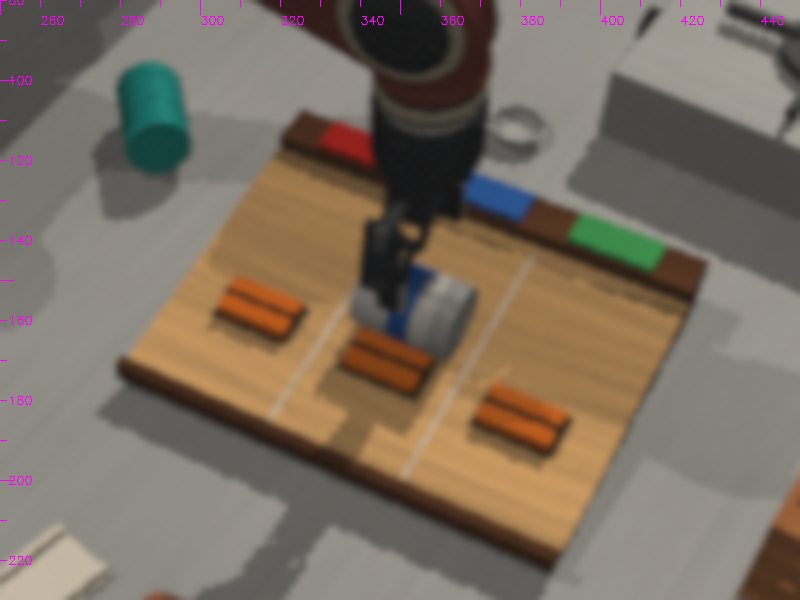

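```bash
python3 - <<'E'
from h import *
go([.539,-.114,.11],8)
E
```

```text
lin [-0.0238, 0.3335, -0.0476] rot [-4.33, -5.23, -92.62] rows 10.8 t 32.0
```

apply_moves:
  commands:
    - {"linear": [0.0,0.0,-0.05],"delta_rot": [0,0,0],"fingers": 0}
    - {"linear": [0.0,0.02,-0.08],"delta_rot": [0,0,-5],"fingers": 0}
    - {"linear": [-0.024,0.333,-0.06],"delta_rot": [-4.3,-5.2,-92.6],"fingers": 0}
    - {"linear": [-0.024,0.333,-0.06],"delta_rot": [-4.3,-5.2,-92.6],"fingers": 0}
    - {"linear": [-0.024,0.333,-0.06],"delta_rot": [-4.3,-5.2,-92.6],"fingers": 0}
    - {"linear": [-0.024,0.333,-0.06],"delta_rot": [-4.3,-5.2,-92.6],"fingers": 0}
    - {"linear": [-0.024,0.333,-0.06],"delta_rot": [-4.3,-5.2,-92.6],"fingers": 0}
    - {"linear": [-0.024,0.333,-0.06],"delta_rot": [-4.3,-5.2,-92.6],"fingers": 0}

```text
time: 32.8
tool_pos: [0.5353, -0.0873, 0.1225]
tool_rot: [-0.027, 0.868, 0.496, -0.002]
contact_force: [1.3, 0.5, 0.4]
gripper_width: 1.001
```

```bash
python3 - <<'E'
from h import *
go([.539,-.114,.085],8)
E
```

```text
lin [-0.022, 0.0185, 0.0361] rot [-2.21, -2.18, -38.56] rows 4.5 t 32.8
```

apply_moves:
  commands:
    - {"linear": [-0.022,0.0185,0.01],"delta_rot": [-2.2,-2.2,-38.5],"fingers": 0}
    - {"linear": [-0.022,0.0185,0.01],"delta_rot": [-2.2,-2.2,-38.5],"fingers": 0}
    - {"linear": [-0.022,0.0185,0.01],"delta_rot": [-2.2,-2.2,-38.5],"fingers": 0}
    - {"linear": [-0.022,0.0185,0.01],"delta_rot": [-2.2,-2.2,-38.5],"fingers": 0}
    - {"linear": [-0.022,0.0185,0.01],"delta_rot": [-2.2,-2.2,-38.5],"fingers": 0}
    - {"linear": [-0.022,0.0185,0.036],"delta_rot": [-2.2,-2.2,-38.5],"fingers": 0}
    - {"linear": [-0.022,0.0185,0.036],"delta_rot": [-2.2,-2.2,-38.5],"fingers": 0}
    - {"linear": [-0.022,0.0185,0.036],"delta_rot": [-2.2,-2.2,-38.5],"fingers": 0}

```text
time: 33.6
tool_pos: [0.5384, -0.1119, 0.0849]
tool_rot: [-0.001, 0.659, 0.752, -0.001]
contact_force: [1.0, -0.3, -0.2]
gripper_width: 0.999
```

```bash
python3 - <<'E'
from h import *
import pickle
s=state();go([.539,-.114,.016],8,s=s);pickle.dump(s,open('w24.pkl','wb'))
im=eyes.grab_frame('wrist'); cv2.imwrite('pics/w24.png',im[:,:,::-1])
E
```

```text
lin [-0.0022, 0.0005, 0.0689] rot [-0.15, -0.06, -0.41] rows 1.4 t 33.6
```

View pics/w24.png

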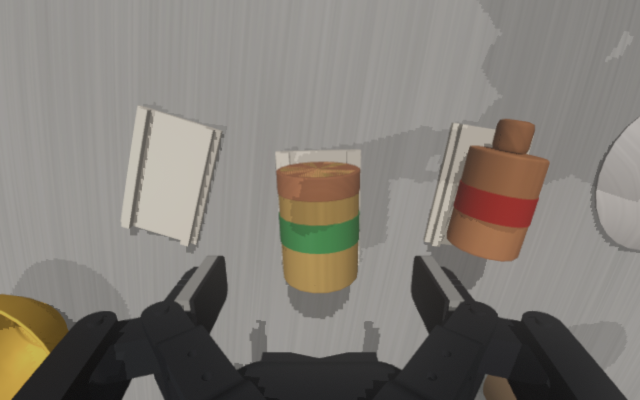

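apply_moves:
  commands:
    - {"linear": [-0.0022,0.0005,0.03],"delta_rot": [-0.1,0,-0.3],"fingers": 0}
    - {"linear": [-0.0022,0.0005,0.055],"delta_rot": [-0.1,0,-0.3],"fingers": 0}
    - {"linear": [-0.0022,0.0005,0.0685],"delta_rot": [-0.1,0,-0.3],"fingers": 0}
    - {"linear": [-0.0022,0.0005,0.0685],"delta_rot": [-0.1,0,-0.3],"fingers": 0}
    - {"linear": [-0.0022,0.0005,0.0685],"delta_rot": [-0.1,0,-0.3],"fingers": 255}
    - {"linear": [-0.0022,0.0005,0.0685],"delta_rot": [-0.1,0,-0.3],"fingers": 255}
    - {"linear": [-0.0022,0.0005,0.0685],"delta_rot": [-0.1,0,-0.3],"fingers": 255}
    - {"linear": [-0.0022,0.0005,0.0685],"delta_rot": [-0.1,0,-0.3],"fingers": 255}

```text
time: 34.45
tool_pos: [0.5415, -0.1149, 0.0195]
tool_rot: [0.002, 0.657, 0.754, 0.001]
contact_force: [-0.9, -0.4, 7.1]
gripper_width: 0.583
```

```bash
python3 - <<'E'
from h import *
R_=.026;d=np.sqrt(R_**2-(R_-.012)**2);x=-.03+(.017+d)*np.cos(np.radians(6));print(x)
gor(x+.004,-.11,.07,-180)
E
```

```text
0.008695755262300486
to [0.6365 0.2343 0.101 ]
lin [0.3327, 0.1424, -0.0814] rot [4.91, 4.72, 92.51] rows 10.8 t 34.5
```

apply_moves:
  commands:
    - {"linear": [0.0,0.0,-0.045],"delta_rot": [0,0,0],"fingers": 255}
    - {"linear": [0.0,0.01,-0.09],"delta_rot": [0,0,0],"fingers": 255}
    - {"linear": [0.333,0.142,-0.125],"delta_rot": [4.9,4.7,92.5],"fingers": 255}
    - {"linear": [0.333,0.142,-0.125],"delta_rot": [4.9,4.7,92.5],"fingers": 255}
    - {"linear": [0.333,0.142,-0.125],"delta_rot": [4.9,4.7,92.5],"fingers": 255}
    - {"linear": [0.333,0.142,-0.125],"delta_rot": [4.9,4.7,92.5],"fingers": 255}
    - {"linear": [0.333,0.142,-0.125],"delta_rot": [4.9,4.7,92.5],"fingers": 255}
    - {"linear": [0.333,0.142,-0.125],"delta_rot": [4.9,4.7,92.5],"fingers": 255}

```text
time: 35.25
tool_pos: [0.6183, 0.1701, 0.1355]
tool_rot: [-0.031, 0.914, 0.404, -0.002]
contact_force: [1.5, -0.6, -2.7]
gripper_width: 0.582
```

```bash
python3 - <<'E'
from h import *
gor(.0127,-.11,.085,-180)
E
```

```text
to [0.6367 0.2328 0.1159]
lin [0.0582, -0.0274, 0.0225] rot [2.1, 2.33, 42.28] rows 4.9 t 35.2
```

apply_moves:
  commands:
    - {"linear": [0.058,-0.0274,0.022],"delta_rot": [2.1,2.3,42.3],"fingers": 255}
    - {"linear": [0.058,-0.0274,0.022],"delta_rot": [2.1,2.3,42.3],"fingers": 255}
    - {"linear": [0.058,-0.0274,0.022],"delta_rot": [2.1,2.3,42.3],"fingers": 255}
    - {"linear": [0.058,-0.0274,0.022],"delta_rot": [2.1,2.3,42.3],"fingers": 255}
    - {"linear": [0.058,-0.0274,0.022],"delta_rot": [2.1,2.3,42.3],"fingers": 255}
    - {"linear": [0.058,-0.0274,0.022],"delta_rot": [2.1,2.3,42.3],"fingers": 255}
    - {"linear": [0.058,-0.0274,0.022],"delta_rot": [2.1,2.3,42.3],"fingers": 255}
    - {"linear": [0.058,-0.0274,0.022],"delta_rot": [2.1,2.3,42.3],"fingers": 255}

```text
time: 36.05
tool_pos: [0.6362, 0.2307, 0.1165]
tool_rot: [-0.052, 0.997, 0.05, -0.002]
contact_force: [-0.3, -0.2, -2.4]
gripper_width: 0.584
```

```bash
python3 - <<'E'
from h import *
s=state();print(s['joint_vel'].round(3))
gor(.0127,-.11,.0255,-180,s=s);
im=eyes.grab_frame('wrist'); cv2.imwrite('pics/w25.png',im[:,:,::-1])
crop(eyes.grab_frame('scene'),250,80,450,230,4,'pics/s25.png')
E
```

```text
[ 0.002  0.001 -0.006  0.    -0.001  0.01 ]
to [0.6361 0.239  0.0567]
lin [0.0007, -0.002, 0.0603] rot [0.03, 0.03, 0.44] rows 1.2 t 36.0
```

View pics/w25.png

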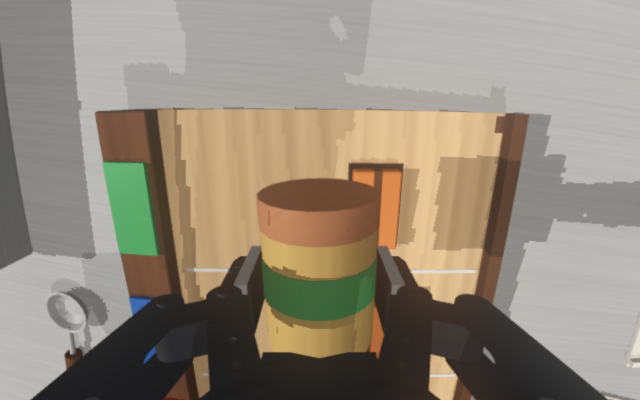

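View pics/s25.png

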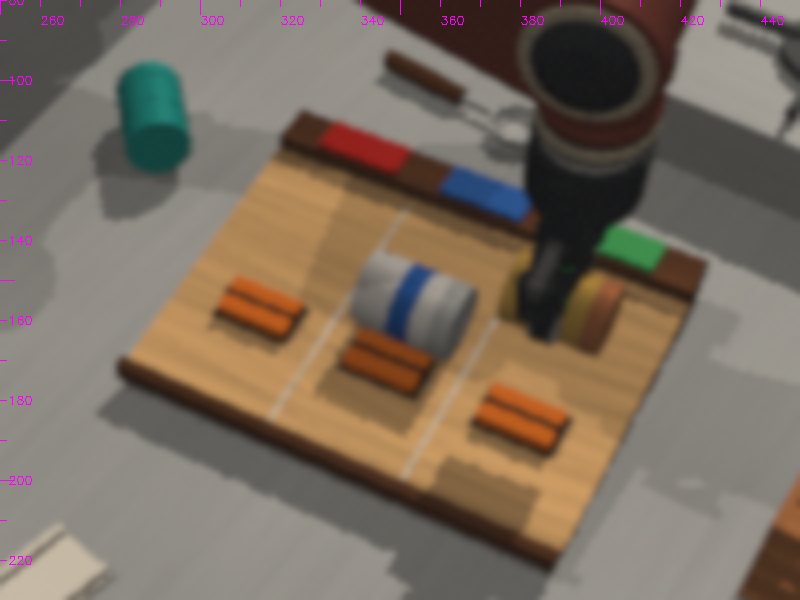

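apply_moves:
  commands:
    - {"linear": [0.0007,-0.002,0.02],"delta_rot": [0,0,0.4],"fingers": 255}
    - {"linear": [0.0007,-0.002,0.04],"delta_rot": [0,0,0.4],"fingers": 255}
    - {"linear": [0.0007,-0.002,0.055],"delta_rot": [0,0,0.4],"fingers": 255}
    - {"linear": [0.0007,-0.002,0.06],"delta_rot": [0,0,0.4],"fingers": 255}
    - {"linear": [0.0007,-0.002,0.063],"delta_rot": [0,0,0.4],"fingers": 255}
    - {"linear": [0.0007,-0.002,0.065],"delta_rot": [0,0,0.4],"fingers": 255}
    - {"linear": [0.0007,-0.002,0.065],"delta_rot": [0,0,0.4],"fingers": 255}
    - {"linear": [0.0007,-0.002,0.065],"delta_rot": [0,0,0.4],"fingers": 255}

```text
time: 36.95
tool_pos: [0.6369, 0.2396, 0.0532]
tool_rot: [-0.052, 0.998, 0.046, -0.002]
contact_force: [-0.4, 0.4, -2.4]
gripper_width: 0.586
```

```bash
python3 - <<'E'
from h import *
s=state();print(s['joint_vel'].round(3),s['contact_force'])
gor(.0127,-.11,.0155,-180,s=s)
im=eyes.grab_frame('wrist'); cv2.imwrite('pics/w26.png',im[:,:,::-1])
crop(eyes.grab_frame('scene'),250,80,450,230,4,'pics/s26.png')
E
```

```text
[-0.001 -0.002  0.    -0.002 -0.001  0.   ] [-0.42707439  0.39833613 -2.44922793]
to [0.636  0.24   0.0467]
lin [-0.0009, 0.0002, 0.0065] rot [0.01, -0.08, -0.06] rows 0.1 t 37.0
```

View pics/w26.png

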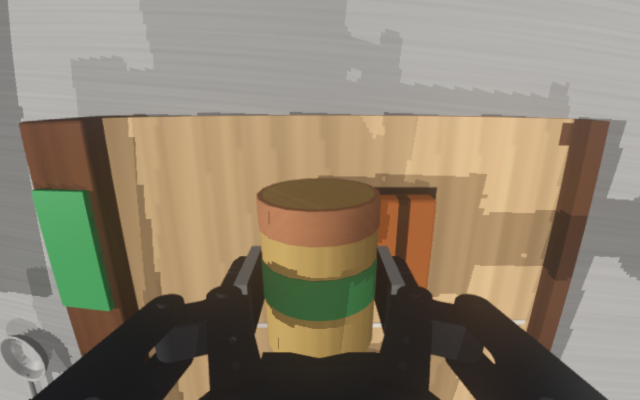

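View pics/s26.png

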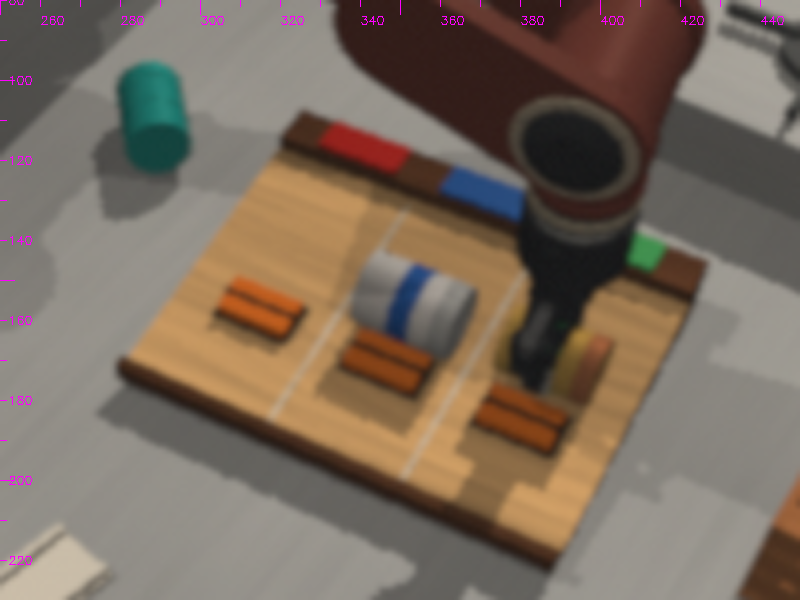

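apply_moves:
  commands:
    - {"linear": [-0.0005,0.0002,0.002],"delta_rot": [0,0,0],"fingers": 255}
    - {"linear": [-0.0005,0.0002,0.003],"delta_rot": [0,0,0],"fingers": 255}
    - {"linear": [-0.0005,0.0002,0.004],"delta_rot": [0,0,0],"fingers": 255}
    - {"linear": [-0.0005,0.0002,0.005],"delta_rot": [0,0,0],"fingers": 255}
    - {"linear": [-0.0005,0.0002,0.0055],"delta_rot": [0,0,0],"fingers": 255}
    - {"linear": [-0.0005,0.0002,0.006],"delta_rot": [0,0,0],"fingers": 255}
    - {"linear": [-0.0005,0.0002,0.006],"delta_rot": [0,0,0],"fingers": 255}
    - {"linear": [-0.0005,0.0002,0.006],"delta_rot": [0,0,0],"fingers": 255}

```text
time: 37.85
tool_pos: [0.6357, 0.2399, 0.0468]
tool_rot: [-0.052, 0.998, 0.046, -0.003]
contact_force: [-3.5, -1.2, 2.8]
gripper_width: 0.587
```

```bash
python3 - <<'E'
from h import *
s=state();print(s['joint_vel'].round(3),s['contact_force'])
gor(.0087,-.11,.0155,-180,s=s)
E
```

```text
[-0.001  0.     0.001 -0.     0.002 -0.   ] [-3.49567354 -1.21937705  2.80692897]
to [0.6364 0.236  0.0463]
lin [0.0003, 0.0039, 0.0001] rot [0.03, 0.02, -0.06] rows 0.1 t 37.9
```

apply_moves:
  commands:
    - {"linear": [0.0,0.0006,-0.0003],"delta_rot": [0,0,0],"fingers": 255}
    - {"linear": [0.0,0.0012,-0.0003],"delta_rot": [0,0,0],"fingers": 255}
    - {"linear": [0.0,0.0018,-0.0003],"delta_rot": [0,0,0],"fingers": 255}
    - {"linear": [0.0,0.0024,-0.0003],"delta_rot": [0,0,0],"fingers": 255}
    - {"linear": [0.0,0.003,-0.0003],"delta_rot": [0,0,0],"fingers": 255}
    - {"linear": [0.0,0.0034,-0.0003],"delta_rot": [0,0,0],"fingers": 255}
    - {"linear": [0.0,0.0034,-0.0003],"delta_rot": [0,0,0],"fingers": 255}
    - {"linear": [0.0,0.0034,-0.0003],"delta_rot": [0,0,0],"fingers": 255}

```text
time: 38.65
tool_pos: [0.6365, 0.2365, 0.0465]
tool_rot: [-0.052, 0.998, 0.046, -0.002]
contact_force: [1.5, 1.8, 1.8]
gripper_width: 0.586
```

```bash
python3 - <<'E'
from h import *
s=state();print(s['joint_vel'].round(3),s['contact_force'])
gor(.0087,-.11,.0155,-180,s=s)
E
```

```text
[-0.001  0.001  0.    -0.    -0.003 -0.   ] [1.48012328 1.82745928 1.78853123]
to [0.6364 0.236  0.0463]
lin [-0.0002, 0.0005, 0.0001] rot [0.01, -0.06, -0.07] rows 0.0 t 38.6
```

One small step more downhill, then release as before.

apply_moves:
  commands:
    - {"linear": [0.0,0.0005,0.0],"delta_rot": [0,0,0],"fingers": 255}
    - {"linear": [0.0,0.0008,0.0],"delta_rot": [0,0,0],"fingers": 255}
    - {"linear": [0.0,0.0008,0.0],"delta_rot": [0,0,0],"fingers": 255}
    - {"linear": [0.0,0.0008,0.0],"delta_rot": [0,0,0],"fingers": 255}
    - {"linear": [0.0,0.0008,0.0],"delta_rot": [0,0,0],"fingers": 255}
    - {"linear": [0.0,0.0008,0.0],"delta_rot": [0,0,0],"fingers": 255}
    - {"linear": [0.0,0.0008,0.0],"delta_rot": [0,0,0],"fingers": 255}
    - {"linear": [0.0,0.0008,0.0],"delta_rot": [0,0,0],"fingers": 255}

```text
time: 39.45
tool_pos: [0.6364, 0.2359, 0.0464]
tool_rot: [-0.052, 0.998, 0.046, -0.002]
contact_force: [1.8, 3.0, 3.0]
gripper_width: 0.59
```

apply_moves:
  commands:
    - {"linear": [0.0,0.0,0.0],"delta_rot": [0,0,0],"fingers": 95}
    - {"linear": [0.0,0.0,0.0],"delta_rot": [0,0,0],"fingers": 80}
    - {"linear": [0.0,0.0,0.0],"delta_rot": [0,0,0],"fingers": 60}
    - {"linear": [0.0,0.0,0.0],"delta_rot": [0,0,0],"fingers": 30}
    - {"linear": [0.0,0.0,0.0],"delta_rot": [0,0,0],"fingers": 0}
    - {"linear": [0.0,0.0,0.0],"delta_rot": [0,0,0],"fingers": 0}
    - {"linear": [0.0,0.0,-0.02],"delta_rot": [0,0,0],"fingers": 0}
    - {"linear": [0.0,0.0,-0.06],"delta_rot": [0,0,0],"fingers": 0}

```text
time: 40.25
tool_pos: [0.6335, 0.2289, 0.1016]
tool_rot: [-0.051, 0.998, 0.046, -0.007]
contact_force: [0.4, 1.0, -0.8]
gripper_width: 1.002
```

```bash
python3 - <<'E'
from h import *
s=state()
im=eyes.grab_frame('wrist'); cv2.imwrite('pics/w27.png',im[:,:,::-1])
go([.6518,-.084,.11],0.7,s=s)
E
```

```text
lin [-0.0105, 0.3107, -0.0406] rot [-5.17, -3.98, -85.39] rows 10.0 t 40.2
```

View pics/w27.png

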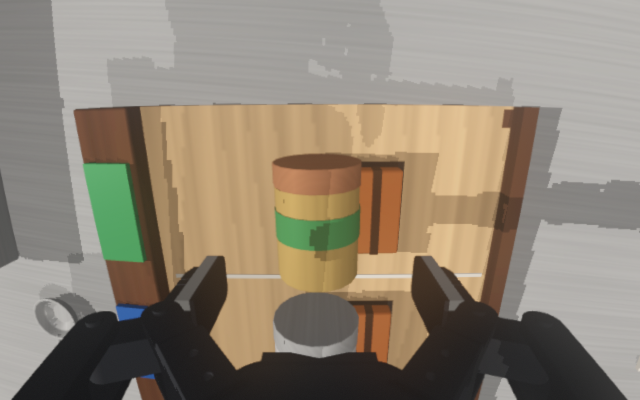

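apply_moves:
  commands:
    - {"linear": [0.0,0.0,-0.05],"delta_rot": [0,0,0],"fingers": 0}
    - {"linear": [0.0,0.02,-0.07],"delta_rot": [0,0,-5],"fingers": 0}
    - {"linear": [-0.0105,0.31,-0.055],"delta_rot": [-5.2,-4,-85.4],"fingers": 40}
    - {"linear": [-0.0105,0.31,-0.055],"delta_rot": [-5.2,-4,-85.4],"fingers": 40}
    - {"linear": [-0.0105,0.31,-0.055],"delta_rot": [-5.2,-4,-85.4],"fingers": 40}
    - {"linear": [-0.0105,0.31,-0.055],"delta_rot": [-5.2,-4,-85.4],"fingers": 40}
    - {"linear": [-0.0105,0.31,-0.055],"delta_rot": [-5.2,-4,-85.4],"fingers": 40}
    - {"linear": [-0.0105,0.31,-0.055],"delta_rot": [-5.2,-4,-85.4],"fingers": 40}

```text
time: 41.1
tool_pos: [0.6548, -0.0869, 0.1279]
tool_rot: [-0.018, 0.857, 0.515, 0.002]
contact_force: [0.9, 0.3, 0.0]
gripper_width: 0.839
```

```bash
python3 - <<'E'
from h import *
go([.6518,-.084,.09],0.7)
E
```

```text
lin [0.0003, -0.0029, 0.038] rot [-1.26, -1.67, -28.72] rows 3.4 t 41.1
```

apply_moves:
  commands:
    - {"linear": [0.0003,-0.0029,0.01],"delta_rot": [-1.3,-1.7,-28.7],"fingers": 40}
    - {"linear": [0.0003,-0.0029,0.01],"delta_rot": [-1.3,-1.7,-28.7],"fingers": 40}
    - {"linear": [0.0003,-0.0029,0.01],"delta_rot": [-1.3,-1.7,-28.7],"fingers": 40}
    - {"linear": [0.0003,-0.0029,0.01],"delta_rot": [-1.3,-1.7,-28.7],"fingers": 40}
    - {"linear": [0.0003,-0.0029,0.038],"delta_rot": [-1.3,-1.7,-28.7],"fingers": 40}
    - {"linear": [0.0003,-0.0029,0.038],"delta_rot": [-1.3,-1.7,-28.7],"fingers": 40}
    - {"linear": [0.0003,-0.0029,0.038],"delta_rot": [-1.3,-1.7,-28.7],"fingers": 40}
    - {"linear": [0.0003,-0.0029,0.038],"delta_rot": [-1.3,-1.7,-28.7],"fingers": 40}

```text
time: 41.9
tool_pos: [0.6525, -0.0814, 0.0914]
tool_rot: [0.001, 0.705, 0.709, 0.0]
contact_force: [0.8, 0.4, 0.3]
gripper_width: 0.838
```

```bash
python3 - <<'E'
from h import *
s=state()
im=eyes.grab_frame('wrist'); cv2.imwrite('pics/w28.png',im[:,:,::-1])
c=cam('wrist',s);M=rq(s['tool_rot'])
go([.6518,-.084,.016],0.7,s=s)
for uv,z in(((319,180),.028),((319,290),.028)): print((M.T@(unproj(c,[uv],z)[0]-s['tool_pos'])).round(4))
E
```

```text
lin [-0.0026, -0.0008, 0.0754] rot [0.08, 0.01, -0.31] rows 1.5 t 41.9
[0.0255 0.0006 0.0634]
[-0.0579  0.0007  0.0634]
```

View pics/w28.png

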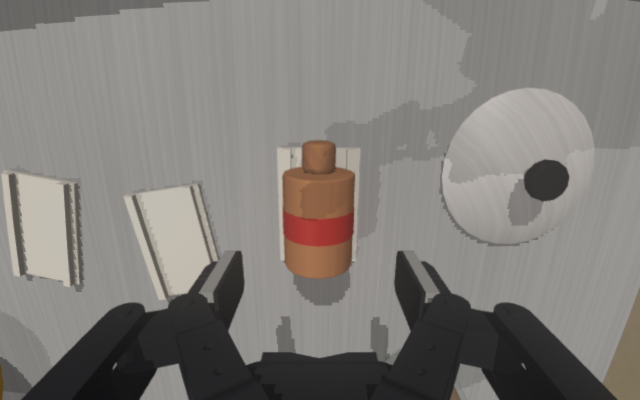

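apply_moves:
  commands:
    - {"linear": [-0.0026,-0.0005,0.03],"delta_rot": [0,0,-0.3],"fingers": 40}
    - {"linear": [-0.0026,-0.0005,0.06],"delta_rot": [0,0,-0.3],"fingers": 40}
    - {"linear": [-0.0026,-0.0005,0.0765],"delta_rot": [0,0,-0.3],"fingers": 40}
    - {"linear": [-0.0026,-0.0005,0.0765],"delta_rot": [0,0,-0.3],"fingers": 40}
    - {"linear": [-0.0026,-0.0005,0.0765],"delta_rot": [0,0,-0.3],"fingers": 255}
    - {"linear": [-0.0026,-0.0005,0.0765],"delta_rot": [0,0,-0.3],"fingers": 255}
    - {"linear": [-0.0026,-0.0005,0.0765],"delta_rot": [0,0,-0.3],"fingers": 255}
    - {"linear": [-0.0026,-0.0005,0.0765],"delta_rot": [0,0,-0.3],"fingers": 255}

```text
time: 42.75
tool_pos: [0.6533, -0.0843, 0.0163]
tool_rot: [0.002, 0.703, 0.711, 0.001]
contact_force: [0.3, 0.7, 5.6]
gripper_width: 0.539
```

```bash
python3 - <<'E'
from h import *
R_=.024;d=np.sqrt(R_**2-(R_-.012)**2);x=-.03+(.017+d)*np.cos(np.radians(6));print(x)
gor(x+.004,.11,.085,-180)
E
```

```text
0.007577621645471232
to [0.4177 0.2113 0.1158]
lin [0.2983, -0.2316, -0.1007] rot [5.07, 4.33, 85.32] rows 10.0 t 42.8
```

apply_moves:
  commands:
    - {"linear": [0.0,0.0,-0.045],"delta_rot": [0,0,0],"fingers": 255}
    - {"linear": [0.01,0.0,-0.09],"delta_rot": [0,0,0],"fingers": 255}
    - {"linear": [0.298,-0.2316,-0.14],"delta_rot": [5.1,4.3,85.3],"fingers": 255}
    - {"linear": [0.298,-0.2316,-0.14],"delta_rot": [5.1,4.3,85.3],"fingers": 255}
    - {"linear": [0.298,-0.2316,-0.14],"delta_rot": [5.1,4.3,85.3],"fingers": 255}
    - {"linear": [0.298,-0.2316,-0.14],"delta_rot": [5.1,4.3,85.3],"fingers": 255}
    - {"linear": [0.298,-0.2316,-0.14],"delta_rot": [5.1,4.3,85.3],"fingers": 255}
    - {"linear": [0.298,-0.2316,-0.14],"delta_rot": [5.1,4.3,85.3],"fingers": 255}

```text
time: 43.55
tool_pos: [0.4607, 0.1561, 0.1436]
tool_rot: [-0.034, 0.942, 0.334, -0.004]
contact_force: [0.5, 0.1, -1.5]
gripper_width: 0.539
```

```bash
python3 - <<'E'
from h import *
gor(.0116,.11,.10,-180)
E
```

```text
to [0.4179 0.2098 0.1307]
lin [0.0003, -0.0677, 0.0175] rot [1.84, 1.99, 33.66] rows 3.9 t 43.5
```

apply_moves:
  commands:
    - {"linear": [0.0,-0.0677,0.0175],"delta_rot": [1.8,2,33.6],"fingers": 255}
    - {"linear": [0.0,-0.0677,0.0175],"delta_rot": [1.8,2,33.6],"fingers": 255}
    - {"linear": [0.0,-0.0677,0.0175],"delta_rot": [1.8,2,33.6],"fingers": 255}
    - {"linear": [0.0,-0.0677,0.0175],"delta_rot": [1.8,2,33.6],"fingers": 255}
    - {"linear": [0.0,-0.0677,0.0175],"delta_rot": [1.8,2,33.6],"fingers": 255}
    - {"linear": [0.0,-0.0677,0.0175],"delta_rot": [1.8,2,33.6],"fingers": 255}
    - {"linear": [0.0,-0.0677,0.0175],"delta_rot": [1.8,2,33.6],"fingers": 255}
    - {"linear": [0.0,-0.0677,0.0175],"delta_rot": [1.8,2,33.6],"fingers": 255}

```text
time: 44.35
tool_pos: [0.4195, 0.208, 0.1309]
tool_rot: [-0.052, 0.997, 0.05, -0.002]
contact_force: [0.2, 0.3, -1.6]
gripper_width: 0.541
```

```bash
python3 - <<'E'
from h import *
s=state();print(s['joint_vel'].round(3),s['joint_pos'].round(2))
gor(.0116,.11,.0223,-180,s=s);
im=eyes.grab_frame('wrist'); cv2.imwrite('pics/w29.png',im[:,:,::-1])
crop(eyes.grab_frame('scene'),250,80,450,230,4,'pics/s29.png')
E
```

```text
[ 0.001  0.001 -0.001 -0.001 -0.     0.006] [ 0.24 -0.28  2.09  0.11  1.31  1.68]
to [0.4171 0.2179 0.0534]
lin [-0.0015, -0.002, 0.0781] rot [0.06, -0.04, 0.49] rows 1.6 t 44.4
```

View pics/w29.png

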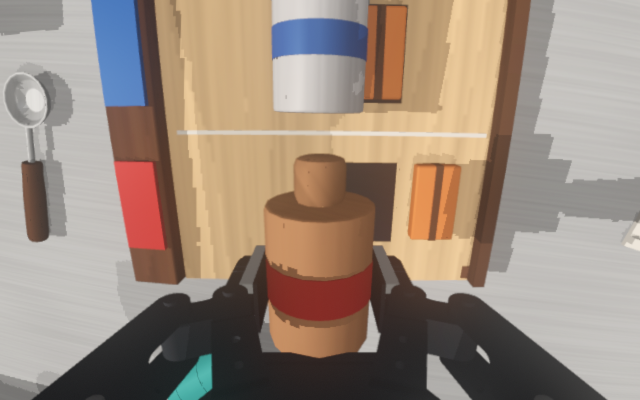

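View pics/s29.png

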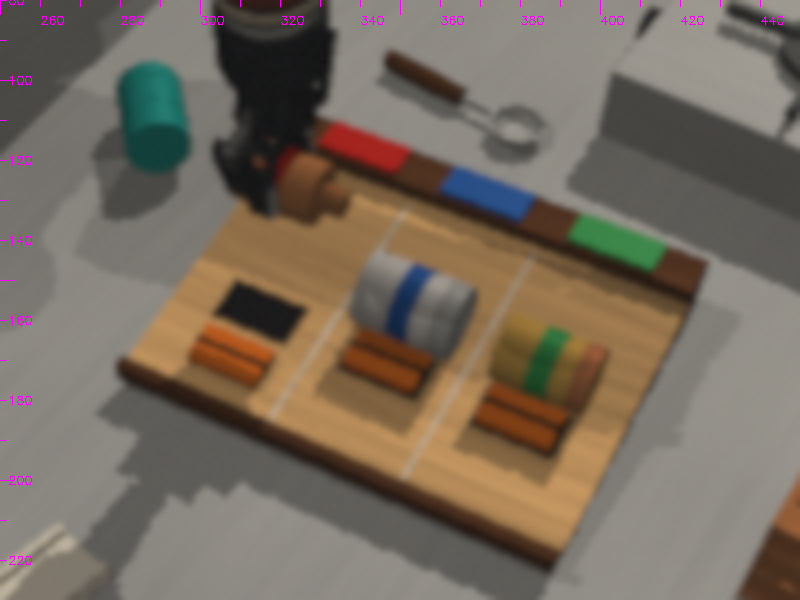

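```bash
python3 - <<'E'
from h import *
go([.4265,-.1035,.10],-9.4)
E
```

```text
lin [-0.0243, 0.3122, -0.0015] rot [-5.01, -3.96, -74.77] rows 8.7 t 44.5
```

apply_moves:
  commands:
    - {"linear": [-0.0243,0.312,-0.0015],"delta_rot": [-5,-4,-74.8],"fingers": 255}
    - {"linear": [-0.0243,0.312,-0.0015],"delta_rot": [-5,-4,-74.8],"fingers": 255}
    - {"linear": [-0.0243,0.312,-0.0015],"delta_rot": [-5,-4,-74.8],"fingers": 255}
    - {"linear": [-0.0243,0.312,-0.0015],"delta_rot": [-5,-4,-74.8],"fingers": 255}
    - {"linear": [-0.0243,0.312,-0.0015],"delta_rot": [-5,-4,-74.8],"fingers": 255}
    - {"linear": [-0.0243,0.312,-0.0015],"delta_rot": [-5,-4,-74.8],"fingers": 255}
    - {"linear": [-0.0243,0.312,-0.0015],"delta_rot": [-5,-4,-74.8],"fingers": 255}
    - {"linear": [-0.0243,0.312,-0.0015],"delta_rot": [-5,-4,-74.8],"fingers": 255}

```text
time: 45.25
tool_pos: [0.4263, -0.1072, 0.1001]
tool_rot: [-0.009, 0.835, 0.551, -0.001]
contact_force: [-1.2, 0.8, -2.6]
gripper_width: 0.54
```

```bash
python3 - <<'E'
from h import *
go([.4265,-.1035,.045],-9.4)
E
```

```text
lin [0.003, -0.0004, 0.0552] rot [-0.86, -0.64, -13.79] rows 1.6 t 45.2
```

apply_moves:
  commands:
    - {"linear": [0.003,-0.0004,0.0],"delta_rot": [-0.8,-0.6,-13.8],"fingers": 255}
    - {"linear": [0.003,-0.0004,0.02],"delta_rot": [-0.8,-0.6,-13.8],"fingers": 255}
    - {"linear": [0.003,-0.0004,0.055],"delta_rot": [-0.8,-0.6,-13.8],"fingers": 255}
    - {"linear": [0.003,-0.0004,0.055],"delta_rot": [-0.8,-0.6,-13.8],"fingers": 255}
    - {"linear": [0.003,-0.0004,0.055],"delta_rot": [-0.8,-0.6,-13.8],"fingers": 255}
    - {"linear": [0.003,-0.0004,0.055],"delta_rot": [-0.8,-0.6,-13.8],"fingers": 255}
    - {"linear": [0.003,-0.0004,0.055],"delta_rot": [-0.8,-0.6,-13.8],"fingers": 255}
    - {"linear": [0.003,-0.0004,0.055],"delta_rot": [-0.8,-0.6,-13.8],"fingers": 255}

```text
time: 46.05
tool_pos: [0.4275, -0.0998, 0.0466]
tool_rot: [-0.0, 0.763, 0.646, 0.001]
contact_force: [0.9, -0.6, -2.3]
gripper_width: 0.544
```

```bash
python3 - <<'E'
from h import *
s=state();go([.4265,-.1035,.0163],-9.4,s=s);print(s['joint_vel'].round(3))
cv2.imwrite('pics/w30.png',eyes.grab_frame('wrist')[:,:,::-1])
E
```

```text
lin [-0.0039, -0.0004, 0.0303] rot [0.05, -0.11, -0.05] rows 0.6 t 46.0
[ 0.002  0.005  0.006 -0.001 -0.001  0.   ]
```

View pics/w30.png

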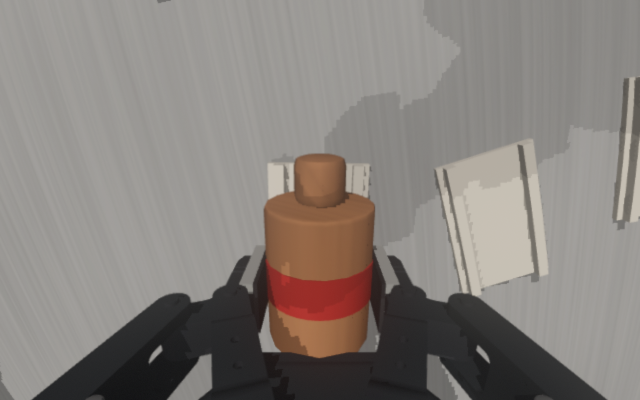

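apply_moves:
  commands:
    - {"linear": [-0.0035,-0.0004,0.01],"delta_rot": [0,0,0],"fingers": 255}
    - {"linear": [-0.0035,-0.0004,0.02],"delta_rot": [0,0,0],"fingers": 255}
    - {"linear": [-0.0035,-0.0004,0.025],"delta_rot": [0,0,0],"fingers": 255}
    - {"linear": [-0.0035,-0.0004,0.028],"delta_rot": [0,0,0],"fingers": 255}
    - {"linear": [-0.0035,-0.0004,0.03],"delta_rot": [0,0,0],"fingers": 255}
    - {"linear": [-0.0035,-0.0004,0.0305],"delta_rot": [0,0,0],"fingers": 255}
    - {"linear": [-0.0035,-0.0004,0.0305],"delta_rot": [0,0,0],"fingers": 255}
    - {"linear": [-0.0035,-0.0004,0.0305],"delta_rot": [0,0,0],"fingers": 255}

```text
time: 46.9
tool_pos: [0.4244, -0.1022, 0.0161]
tool_rot: [-0.004, 0.763, 0.647, -0.001]
contact_force: [-11.2, 4.2, 16.7]
gripper_width: 0.543
```

apply_moves:
  commands:
    - {"linear": [0.0,0.0,-0.0005],"delta_rot": [0,0,0],"fingers": 110}
    - {"linear": [0.0,0.0,-0.0005],"delta_rot": [0,0,0],"fingers": 95}
    - {"linear": [0.0,0.0,-0.0005],"delta_rot": [0,0,0],"fingers": 70}
    - {"linear": [0.0,0.0,-0.0005],"delta_rot": [0,0,0],"fingers": 30}
    - {"linear": [0.0,0.0,-0.0005],"delta_rot": [0,0,0],"fingers": 0}
    - {"linear": [0.0,0.0,-0.0005],"delta_rot": [0,0,0],"fingers": 0}
    - {"linear": [0.0,0.0,-0.025],"delta_rot": [0,0,0],"fingers": 0}
    - {"linear": [0.0,0.0,-0.07],"delta_rot": [0,0,0],"fingers": 0}

```text
time: 47.7
tool_pos: [0.4224, -0.1016, 0.0817]
tool_rot: [-0.005, 0.763, 0.646, -0.002]
contact_force: [0.0, -1.2, -0.2]
gripper_width: 0.998
```

```bash
python3 - <<'E'
from h import *
import pickle
s=state();pickle.dump(s,open('w31.pkl','wb'))
cv2.imwrite('pics/w31.png',eyes.grab_frame('wrist')[:,:,::-1])
t=eyes.grab_frame('top');cv2.imwrite('pics/top31.png',t[:,:,::-1]);crop(t,205,130,315,255,4,'pics/t31.png')
E
```

```text
(no output)
```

View pics/w31.png

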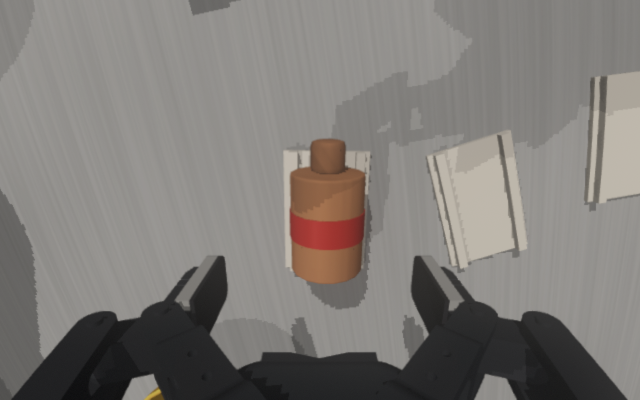

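View pics/t31.png

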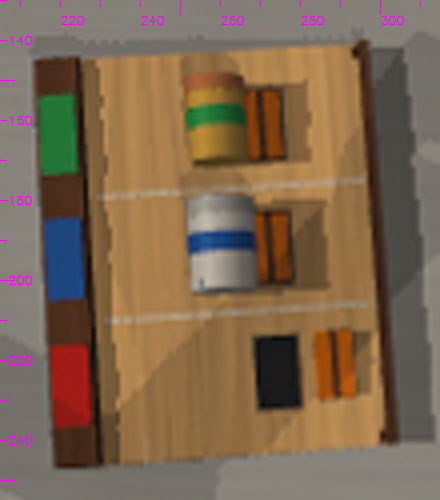

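```bash
python3 - <<'E'
from h import *
import pickle
s=state()
print(unproj(cam('top'),[(288.6,221),(274,222.5)],.035))
gor(-.07,.11,.11,-180,s=s)
E
```

```text
[[0.42597322 0.12963815 0.035     ]
 [0.42006942 0.18037759 0.035     ]]
to [0.4255 0.1275 0.132 ]
lin [0.2283, -0.0419, -0.0417] rot [5.6, 3.59, 75.2] rows 8.8 t 47.8
```

apply_moves:
  commands:
    - {"linear": [0.0,0.0,-0.05],"delta_rot": [0,0,0],"fingers": 0}
    - {"linear": [0.228,-0.042,-0.042],"delta_rot": [5.6,3.6,75.2],"fingers": 60}
    - {"linear": [0.228,-0.042,-0.042],"delta_rot": [5.6,3.6,75.2],"fingers": 60}
    - {"linear": [0.228,-0.042,-0.042],"delta_rot": [5.6,3.6,75.2],"fingers": 60}
    - {"linear": [0.228,-0.042,-0.042],"delta_rot": [5.6,3.6,75.2],"fingers": 60}
    - {"linear": [0.228,-0.042,-0.042],"delta_rot": [5.6,3.6,75.2],"fingers": 60}
    - {"linear": [0.228,-0.042,-0.042],"delta_rot": [5.6,3.6,75.2],"fingers": 60}
    - {"linear": [0.228,-0.042,-0.042],"delta_rot": [5.6,3.6,75.2],"fingers": 60}

```text
time: 48.6
tool_pos: [0.421, 0.131, 0.1267]
tool_rot: [-0.042, 0.973, 0.227, -0.006]
contact_force: [-0.3, 0.5, 0.6]
gripper_width: 0.769
```

```bash
python3 - <<'E'
from h import *
gor(-.08,.111,.08,-180)
E
```

```text
to [0.4251 0.1206 0.1012]
lin [-0.0011, 0.0133, 0.0245] rot [1.08, 1.53, 20.89] rows 2.4 t 48.6
```

apply_moves:
  commands:
    - {"linear": [-0.001,0.013,0.0245],"delta_rot": [1.1,1.5,20.9],"fingers": 120}
    - {"linear": [-0.001,0.013,0.0245],"delta_rot": [1.1,1.5,20.9],"fingers": 120}
    - {"linear": [-0.001,0.013,0.0245],"delta_rot": [1.1,1.5,20.9],"fingers": 120}
    - {"linear": [-0.001,0.013,0.0245],"delta_rot": [1.1,1.5,20.9],"fingers": 120}
    - {"linear": [-0.001,0.013,0.0245],"delta_rot": [1.1,1.5,20.9],"fingers": 120}
    - {"linear": [-0.001,0.013,0.0245],"delta_rot": [1.1,1.5,20.9],"fingers": 120}
    - {"linear": [-0.001,0.013,0.0245],"delta_rot": [1.1,1.5,20.9],"fingers": 120}
    - {"linear": [-0.001,0.013,0.0245],"delta_rot": [1.1,1.5,20.9],"fingers": 120}

```text
time: 49.4
tool_pos: [0.4259, 0.1187, 0.1019]
tool_rot: [-0.052, 0.998, 0.047, -0.002]
contact_force: [0.7, 0.0, 0.1]
gripper_width: 0.525
```

```bash
python3 - <<'E'
from h import *
import pickle
s=state();pickle.dump(s,open('w32.pkl','wb'));print(s['joint_vel'].round(3),s['gripper_width'])
im=eyes.grab_frame('wrist');cv2.imwrite('pics/w32.png',im[:,:,::-1])
gor(-.08,.111,.08,-180,s=s)
E
```

```text
[ 0.    -0.001  0.002  0.     0.     0.001] 0.5251373938817208
to [0.4251 0.1206 0.1012]
lin [-0.0006, -0.0018, 0.0009] rot [0.04, -0.03, 0.15] rows 0.0 t 49.4
```

View pics/w32.png

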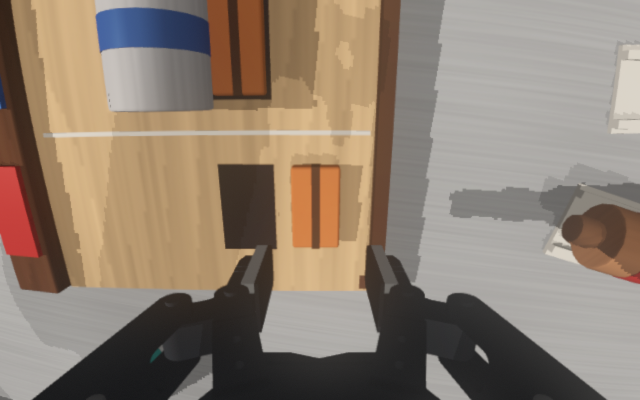

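```bash
python3 - <<'E'
from h import *
import pickle
s=pickle.load(open('w32.pkl','rb'));c=cam('wrist',s);M=rq(s['tool_rot'])
im=cv2.imread('pics/w32.png')[:,:,::-1];crop(im,200,150,400,300,4,'pics/w32c.png')
z=rackpt(-.08,.11,.012)[2];zb=rackpt(-.12,.11,.0)[2]
for uv in((291,168),(337,167),(340,247),(293,247)): print((M.T@(unproj(c,[uv],z)[0]-s['tool_pos'])).round(4))
E
```

```text
[ 0.0325 -0.0187  0.0707]
[0.0338 0.0122 0.0675]
[-0.0243  0.0154  0.0671]
[-0.0261 -0.0187  0.0706]
```

View pics/w32c.png

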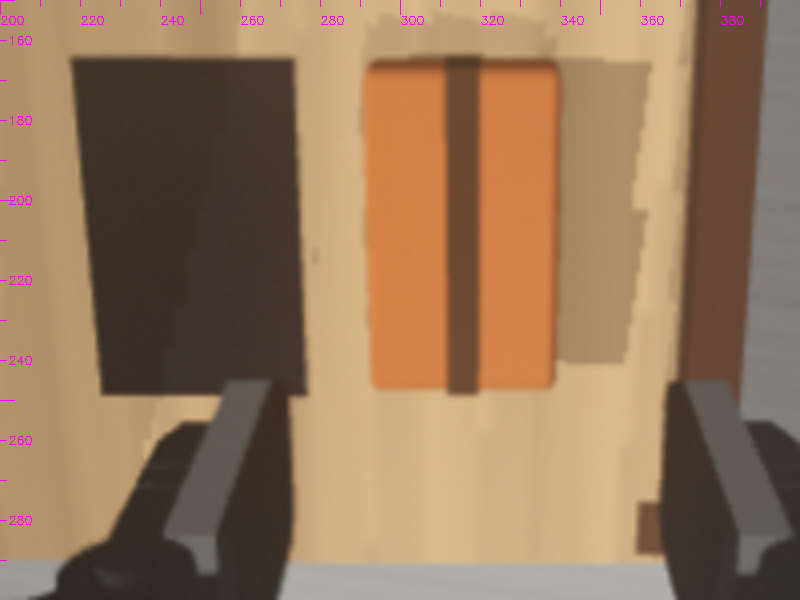

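```bash
python3 - <<'E'
from h import *
import pickle
s=pickle.load(open('w32.pkl','rb'));c=cam('wrist',s);M=rq(s['tool_rot'])
for uv in((372.5,200),(371,240)): print((M.T@(unproj(c,[uv],.029)[0]-s['tool_pos'])).round(4))
gor(-.08,.111,.02,-180,s=s)
print(((rackpt(-.08,.111,0)-s['tool_pos'])@M).round(4))
E
```

```text
[0.0103 0.0373 0.0694]
[-0.0199  0.0378  0.0693]
to [0.4246 0.1268 0.0415]
lin [-0.0006, -0.0019, 0.0609] rot [0.04, -0.03, 0.15] rows 1.2 t 49.4
[-0.0006 -0.0019  0.0809]
```

apply_moves:
  commands:
    - {"linear": [0.0025,-0.0027,0.02],"delta_rot": [0,0,0],"fingers": 128}
    - {"linear": [0.0025,-0.0027,0.04],"delta_rot": [0,0,0],"fingers": 128}
    - {"linear": [0.0025,-0.0027,0.055],"delta_rot": [0,0,0],"fingers": 128}
    - {"linear": [0.0025,-0.0027,0.062],"delta_rot": [0,0,0],"fingers": 128}
    - {"linear": [0.0025,-0.0027,0.062],"delta_rot": [0,0,0],"fingers": 128}
    - {"linear": [0.0025,-0.0027,0.062],"delta_rot": [0,0,0],"fingers": 128}
    - {"linear": [0.0025,-0.0027,0.062],"delta_rot": [0,0,0],"fingers": 128}
    - {"linear": [0.0025,-0.0027,0.062],"delta_rot": [0,0,0],"fingers": 128}

```text
time: 50.25
tool_pos: [0.4282, 0.128, 0.0413]
tool_rot: [-0.052, 0.998, 0.047, -0.001]
contact_force: [-0.3, -0.3, -0.3]
gripper_width: 0.499
```

```bash
python3 - <<'E'
from h import *
s=state();print(s['joint_vel'].round(3),s['gripper_width'],s['contact_force'])
im=eyes.grab_frame('wrist');crop(im,240,150,400,340,4,'pics/w33c.png')
M=rq(s['tool_rot']);print(((rackpt(-.08,.111,0)-s['tool_pos'])@M).round(4))
E
```

```text
[-0.001  0.001  0.004 -0.002 -0.002  0.002] 0.49905678861953506 [-0.31977038 -0.25699856 -0.29682199]
[-0.0038  0.0008  0.0197]
```

View pics/w33c.png

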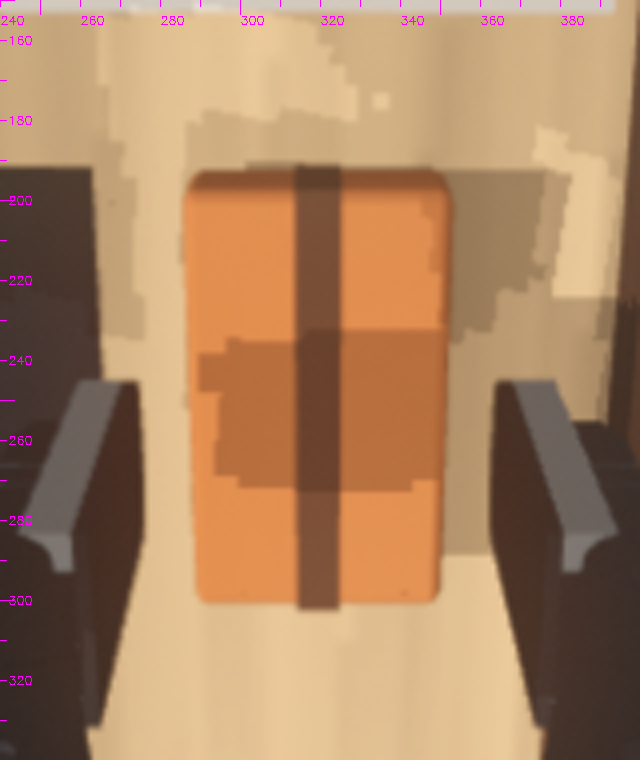

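apply_moves:
  commands:
    - {"linear": [0.0,0.0,0.006],"delta_rot": [0,0,0],"fingers": 128}
    - {"linear": [0.0,0.0,0.012],"delta_rot": [0,0,0],"fingers": 128}
    - {"linear": [0.0,0.0,0.0165],"delta_rot": [0,0,0],"fingers": 128}
    - {"linear": [0.0,0.0,0.0165],"delta_rot": [0,0,0],"fingers": 128}
    - {"linear": [0.0,0.0,0.0165],"delta_rot": [0,0,0],"fingers": 128}
    - {"linear": [0.0,0.0,0.0165],"delta_rot": [0,0,0],"fingers": 255}
    - {"linear": [0.0,0.0,0.0165],"delta_rot": [0,0,0],"fingers": 255}
    - {"linear": [0.0,0.0,0.0165],"delta_rot": [0,0,0],"fingers": 255}

```text
time: 51.1
tool_pos: [0.4277, 0.1297, 0.0243]
tool_rot: [-0.052, 0.998, 0.047, -0.002]
contact_force: [1.0, 0.5, 1.4]
gripper_width: 0.374
```

```bash
python3 - <<'E'
from h import *
s=state();print(s['joint_vel'].round(3),s['gripper_width'],s['contact_force'])
M=rq(s['tool_rot']);print(((rackpt(-.08,.111,0)-s['tool_pos'])@M).round(4))
print(((rackpt(-.03,.11,0)-s['tool_pos'])@M).round(4))
im=eyes.grab_frame('wrist');cv2.imwrite('pics/w34.png',im[:,:,::-1])
E
```

```text
[ 0.001  0.     0.002 -0.001 -0.001 -0.   ] 0.3743440496617075 [1.00566266 0.51515248 1.36148213]
[-0.0034  0.0008  0.0027]
[-0.0023 -0.0495  0.0026]
```

View pics/w34.png

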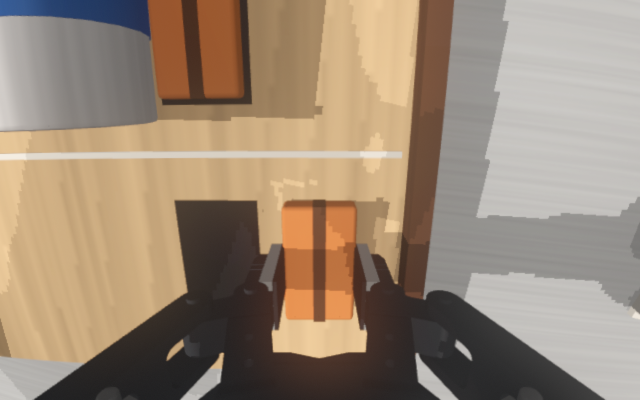

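apply_moves:
  commands:
    - {"linear": [0.0,0.0,-0.006],"delta_rot": [0,0,0],"fingers": 255}
    - {"linear": [0.0,0.0,-0.01],"delta_rot": [0,0,0],"fingers": 255}
    - {"linear": [-0.001,-0.025,-0.01],"delta_rot": [0,0,0],"fingers": 255}
    - {"linear": [-0.001,-0.0495,-0.01],"delta_rot": [0,0,0],"fingers": 255}
    - {"linear": [-0.001,-0.0495,-0.01],"delta_rot": [0,0,0],"fingers": 255}
    - {"linear": [-0.001,-0.0495,-0.005],"delta_rot": [0,0,0],"fingers": 255}
    - {"linear": [-0.001,-0.0495,-0.003],"delta_rot": [0,0,0],"fingers": 255}
    - {"linear": [-0.001,-0.0495,-0.003],"delta_rot": [0,0,0],"fingers": 255}

```text
time: 51.95
tool_pos: [0.421, 0.1776, 0.0312]
tool_rot: [-0.052, 0.998, 0.047, -0.003]
contact_force: [0.2, -0.6, -1.3]
gripper_width: 0.373
```

```bash
python3 - <<'E'
from h import *
s=state();print(s['joint_vel'].round(3),s['gripper_width'],s['contact_force'])
M=rq(s['tool_rot']);print(((rackpt(-.03,.11,0)-s['tool_pos'])@M).round(4))
im=eyes.grab_frame('wrist');crop(im,270,160,370,340,3,'pics/w35c.png')
E
```

```text
[-0.    -0.004 -0.004  0.002  0.001  0.003] 0.3728285039837978 [ 0.15987445 -0.57112099 -1.29025898]
[-0.0002 -0.0007  0.0044]
```

View pics/w35c.png

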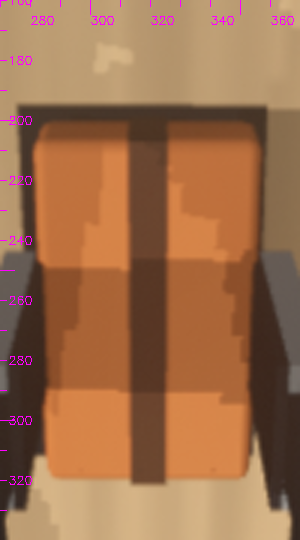

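apply_moves:
  commands:
    - {"linear": [-0.0004,-0.0009,0.0],"delta_rot": [0,0,0],"fingers": 255}
    - {"linear": [-0.0004,-0.0009,0.0007],"delta_rot": [0,0,0],"fingers": 255}
    - {"linear": [-0.0004,-0.0009,0.0014],"delta_rot": [0,0,0],"fingers": 255}
    - {"linear": [-0.0004,-0.0009,0.002],"delta_rot": [0,0,0],"fingers": 255}
    - {"linear": [-0.0004,-0.0009,0.002],"delta_rot": [0,0,0],"fingers": 255}
    - {"linear": [-0.0004,-0.0009,0.002],"delta_rot": [0,0,0],"fingers": 255}
    - {"linear": [-0.0004,-0.0009,0.002],"delta_rot": [0,0,0],"fingers": 255}
    - {"linear": [-0.0004,-0.0009,0.002],"delta_rot": [0,0,0],"fingers": 255}

```text
time: 52.8
tool_pos: [0.4212, 0.1794, 0.0302]
tool_rot: [-0.052, 0.998, 0.047, -0.002]
contact_force: [-0.5, -0.2, -1.4]
gripper_width: 0.374
```

```bash
python3 - <<'E'
from h import *
s=state();print(s['joint_vel'].round(3),s['gripper_width'],s['contact_force'])
M=rq(s['tool_rot']);print(((rackpt(-.03,.11,0)-s['tool_pos'])@M).round(4))
im=eyes.grab_frame('wrist');crop(im,270,160,370,340,3,'pics/w36c.png')
E
```

```text
[ 0.002 -0.001 -0.001  0.     0.001 -0.   ] 0.3740273752463771 [-0.47476577 -0.15428808 -1.43545159]
[-0.0005  0.0009  0.0033]
```

View pics/w36c.png

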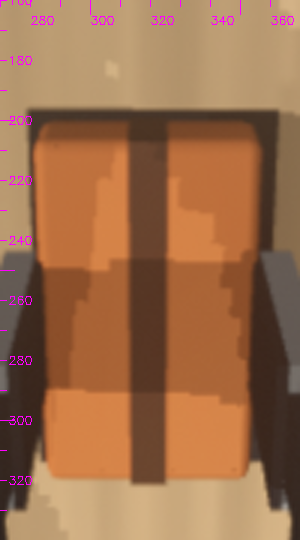

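apply_moves:
  commands:
    - {"linear": [-0.0007,0.0007,0.0],"delta_rot": [0,0,0],"fingers": 255}
    - {"linear": [-0.0007,0.0007,0.0004],"delta_rot": [0,0,0],"fingers": 255}
    - {"linear": [-0.0007,0.0007,0.0008],"delta_rot": [0,0,0],"fingers": 255}
    - {"linear": [-0.0007,0.0007,0.0012],"delta_rot": [0,0,0],"fingers": 255}
    - {"linear": [-0.0007,0.0007,0.0012],"delta_rot": [0,0,0],"fingers": 255}
    - {"linear": [-0.0007,0.0007,0.0012],"delta_rot": [0,0,0],"fingers": 255}
    - {"linear": [-0.0007,0.0007,0.0012],"delta_rot": [0,0,0],"fingers": 255}
    - {"linear": [-0.0007,0.0007,0.0012],"delta_rot": [0,0,0],"fingers": 255}

```text
time: 53.65
tool_pos: [0.4205, 0.1787, 0.0295]
tool_rot: [-0.052, 0.998, 0.047, -0.003]
contact_force: [-3.3, -2.0, 5.6]
gripper_width: 0.378
```

```bash
python3 - <<'E'
from h import *
s=state();print(s['joint_vel'].round(3),s['gripper_width'],s['contact_force'])
M=rq(s['tool_rot']);print(((rackpt(-.03,.11,0)-s['tool_pos'])@M).round(4))
im=eyes.grab_frame('wrist');crop(im,270,160,370,340,3,'pics/w37c.png')
E
```

```text
[-0.001 -0.001 -0.001  0.002 -0.001  0.   ] 0.3782689022414736 [-3.25886123 -2.00816155  5.58939828]
[0.0003 0.0002 0.0026]
```

View pics/w37c.png

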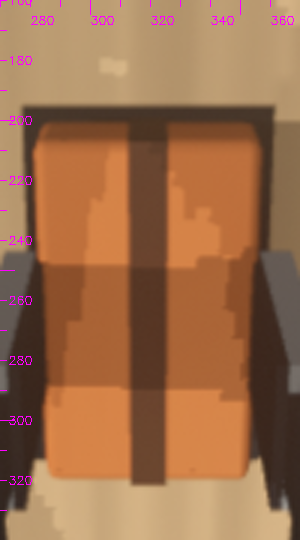

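Centred (mark 277.7–361.5, chock 281.5–357), in contact at 5.6 N. Release.

apply_moves:
  commands:
    - {"linear": [0.0,0.0,0.0],"delta_rot": [0,0,0],"fingers": 255}
    - {"linear": [0.0,0.0,0.0],"delta_rot": [0,0,0],"fingers": 155}
    - {"linear": [0.0,0.0,0.0],"delta_rot": [0,0,0],"fingers": 120}
    - {"linear": [0.0,0.0,0.0],"delta_rot": [0,0,0],"fingers": 60}
    - {"linear": [0.0,0.0,0.0],"delta_rot": [0,0,0],"fingers": 0}
    - {"linear": [0.0,0.0,0.0],"delta_rot": [0,0,0],"fingers": 0}
    - {"linear": [0.0,0.0,-0.045],"delta_rot": [0,0,0],"fingers": 0}
    - {"linear": [0.0,0.0,-0.095],"delta_rot": [0,0,0],"fingers": 0}

```text
time: 54.5
tool_pos: [0.4192, 0.1685, 0.1219]
tool_rot: [-0.052, 0.998, 0.047, -0.005]
contact_force: [1.6, -0.3, 1.6]
gripper_width: 0.995
```

```bash
python3 - <<'E'
from rol import *
s=state();im=eyes.grab_frame('wrist');cv2.imwrite('pics/w38.png',im[:,:,::-1])
crop(eyes.grab_frame('scene'),200,80,440,260,3,'pics/s38.png')
i2=cv2.imread('pics/w31.png')[:,:,::-1];crop(i2,265,120,390,300,4,'pics/w31c.png')
E
```

```text
(no output)
```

View pics/w38.png

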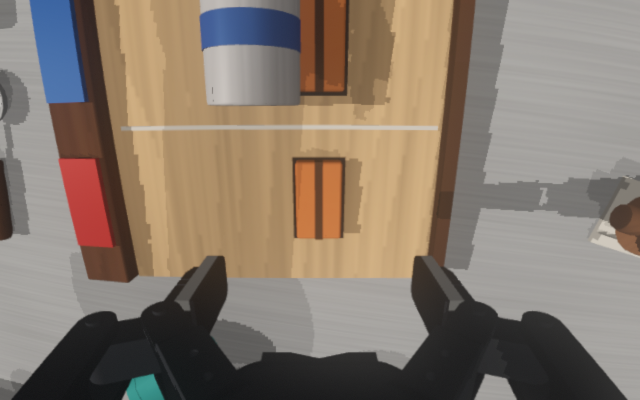

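View pics/s38.png

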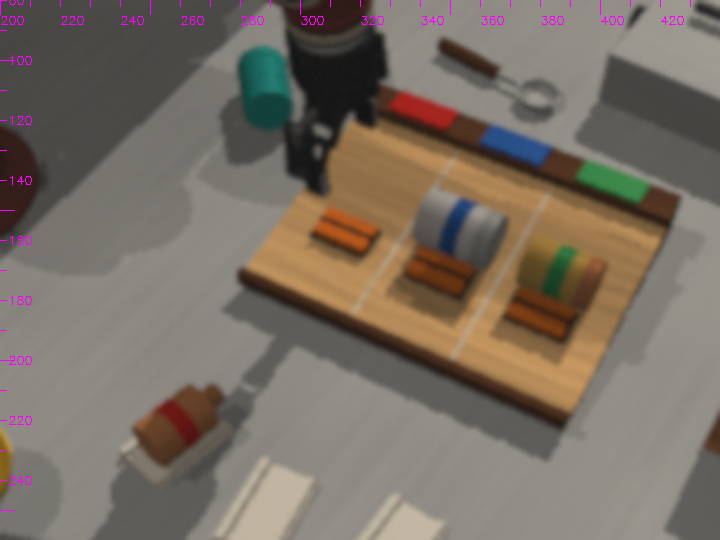

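View pics/w31c.png

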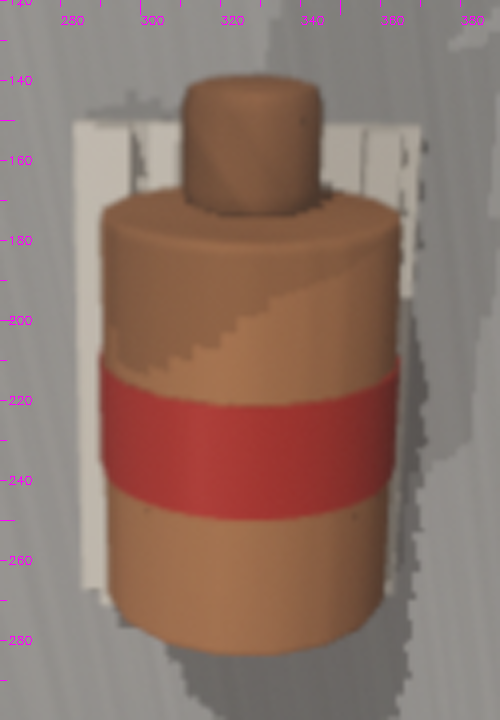

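```bash
python3 - <<'E'
from rol import *
s=pickle.load(open('w31.pkl','rb'));c=cam('wrist',s)
P=np.array([(102,215),(125,197),(180,187),(250,185),(320,187),(380,198),(401,215),(388,590),(370,620),(310,648),(240,656),(180,650),(125,620),(107,590)])/4+[265,120]-.4
p=fitcyl(c,'pestle',P); M=rq(s['tool_rot']); e=M@[.0015,0,0]
q=p[:2]-e[:2]; print(q)
go([q[0],q[1],.11],np.degrees(p[2])-90)
E
```

```text
pestle [ 0.4274 -0.1014] axis yaw 79.8 area ratio 0.954 cost 0.023
[ 0.42711175 -0.10289804]
lin [-0.0253, 0.2719, -0.0076] rot [-4.59, -4.64, -74.31] rows 8.7 t 54.6
```

apply_moves:
  commands:
    - {"linear": [0.0,0.01,-0.03],"delta_rot": [0,0,-3],"fingers": 20}
    - {"linear": [-0.025,0.272,-0.02],"delta_rot": [-4.6,-4.6,-74.3],"fingers": 20}
    - {"linear": [-0.025,0.272,-0.02],"delta_rot": [-4.6,-4.6,-74.3],"fingers": 20}
    - {"linear": [-0.025,0.272,-0.02],"delta_rot": [-4.6,-4.6,-74.3],"fingers": 20}
    - {"linear": [-0.025,0.272,-0.02],"delta_rot": [-4.6,-4.6,-74.3],"fingers": 20}
    - {"linear": [-0.025,0.272,-0.02],"delta_rot": [-4.6,-4.6,-74.3],"fingers": 20}
    - {"linear": [-0.025,0.272,-0.02],"delta_rot": [-4.6,-4.6,-74.3],"fingers": 20}
    - {"linear": [-0.025,0.272,-0.02],"delta_rot": [-4.6,-4.6,-74.3],"fingers": 20}

```text
time: 55.4
tool_pos: [0.4217, -0.1085, 0.1141]
tool_rot: [-0.016, 0.856, 0.517, -0.005]
contact_force: [-1.1, 0.9, -0.6]
gripper_width: 0.921
```

```bash
python3 - <<'E'
from h import *
go([.4271,-.1029,.085],-10)
E
```

```text
lin [0.0072, 0.0031, 0.0291] rot [-1.79, -0.72, -17.73] rows 2.1 t 55.4
```

apply_moves:
  commands:
    - {"linear": [0.0072,0.0031,0.0],"delta_rot": [-1.8,-0.7,-17.7],"fingers": 20}
    - {"linear": [0.0072,0.0031,0.0],"delta_rot": [-1.8,-0.7,-17.7],"fingers": 20}
    - {"linear": [0.0072,0.0031,0.029],"delta_rot": [-1.8,-0.7,-17.7],"fingers": 20}
    - {"linear": [0.0072,0.0031,0.029],"delta_rot": [-1.8,-0.7,-17.7],"fingers": 20}
    - {"linear": [0.0072,0.0031,0.029],"delta_rot": [-1.8,-0.7,-17.7],"fingers": 20}
    - {"linear": [0.0072,0.0031,0.029],"delta_rot": [-1.8,-0.7,-17.7],"fingers": 20}
    - {"linear": [0.0072,0.0031,0.029],"delta_rot": [-1.8,-0.7,-17.7],"fingers": 20}
    - {"linear": [0.0072,0.0031,0.029],"delta_rot": [-1.8,-0.7,-17.7],"fingers": 20}

```text
time: 56.2
tool_pos: [0.4283, -0.0995, 0.0869]
tool_rot: [0.0, 0.766, 0.642, 0.001]
contact_force: [-0.3, 0.8, 0.1]
gripper_width: 0.924
```

```bash
python3 - <<'E'
from h import *
s=state();go([.4271,-.1029,.015],-10,s=s)
cv2.imwrite('pics/w39.png',eyes.grab_frame('wrist')[:,:,::-1])
E
```

```text
lin [-0.0037, -0.0007, 0.0719] rot [0.14, -0.07, -0.06] rows 1.4 t 56.2
```

View pics/w39.png

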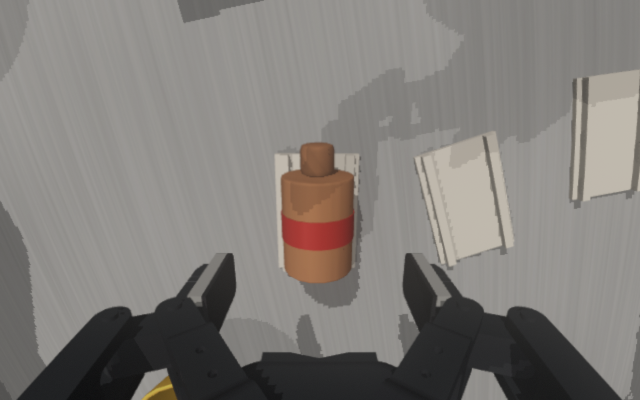

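apply_moves:
  commands:
    - {"linear": [-0.0037,-0.0006,0.03],"delta_rot": [0.1,0,0],"fingers": 20}
    - {"linear": [-0.0037,-0.0006,0.055],"delta_rot": [0.1,0,0],"fingers": 20}
    - {"linear": [-0.0037,-0.0006,0.0715],"delta_rot": [0.1,0,0],"fingers": 20}
    - {"linear": [-0.0037,-0.0006,0.0715],"delta_rot": [0.1,0,0],"fingers": 20}
    - {"linear": [-0.0037,-0.0006,0.0715],"delta_rot": [0.1,0,0],"fingers": 255}
    - {"linear": [-0.0037,-0.0006,0.0715],"delta_rot": [0.1,0,0],"fingers": 255}
    - {"linear": [-0.0037,-0.0006,0.0715],"delta_rot": [0.1,0,0],"fingers": 255}
    - {"linear": [-0.0037,-0.0006,0.0715],"delta_rot": [0.1,0,0],"fingers": 255}

```text
time: 57.05
tool_pos: [0.4282, -0.1034, 0.0164]
tool_rot: [0.001, 0.766, 0.642, 0.001]
contact_force: [0.2, -0.1, 5.9]
gripper_width: 0.537
```

```bash
python3 - <<'E'
from h import *
print(state()['joint_vel'].round(3));gor(.0116,.11,.085,-180)
E
```

```text
[-0.001  0.    -0.001 -0.     0.001  0.   ]
to [0.4177 0.2113 0.1158]
lin [0.3081, -0.0649, -0.0993] rot [5.25, 3.76, 74.58] rows 8.7 t 57.0
```

apply_moves:
  commands:
    - {"linear": [0.0,0.0,-0.045],"delta_rot": [0,0,0],"fingers": 255}
    - {"linear": [0.01,0.0,-0.085],"delta_rot": [0,0,0],"fingers": 255}
    - {"linear": [0.308,-0.065,-0.11],"delta_rot": [5.3,3.8,74.6],"fingers": 255}
    - {"linear": [0.308,-0.065,-0.11],"delta_rot": [5.3,3.8,74.6],"fingers": 255}
    - {"linear": [0.308,-0.065,-0.11],"delta_rot": [5.3,3.8,74.6],"fingers": 255}
    - {"linear": [0.308,-0.065,-0.11],"delta_rot": [5.3,3.8,74.6],"fingers": 255}
    - {"linear": [0.308,-0.065,-0.11],"delta_rot": [5.3,3.8,74.6],"fingers": 255}
    - {"linear": [0.308,-0.065,-0.11],"delta_rot": [5.3,3.8,74.6],"fingers": 255}

```text
time: 57.85
tool_pos: [0.418, 0.1683, 0.1211]
tool_rot: [-0.034, 0.953, 0.3, -0.002]
contact_force: [0.1, 1.0, -2.5]
gripper_width: 0.537
```

```bash
python3 - <<'E'
from h import *
gor(.0116,.11,.06,-180)
E
```

```text
to [0.4175 0.2139 0.0909]
lin [0.0252, -0.0356, 0.0331] rot [1.91, 1.63, 29.6] rows 3.5 t 57.9
```

apply_moves:
  commands:
    - {"linear": [0.025,-0.0356,0.0],"delta_rot": [1.9,1.6,29.6],"fingers": 255}
    - {"linear": [0.025,-0.0356,0.0],"delta_rot": [1.9,1.6,29.6],"fingers": 255}
    - {"linear": [0.025,-0.0356,0.033],"delta_rot": [1.9,1.6,29.6],"fingers": 255}
    - {"linear": [0.025,-0.0356,0.033],"delta_rot": [1.9,1.6,29.6],"fingers": 255}
    - {"linear": [0.025,-0.0356,0.033],"delta_rot": [1.9,1.6,29.6],"fingers": 255}
    - {"linear": [0.025,-0.0356,0.033],"delta_rot": [1.9,1.6,29.6],"fingers": 255}
    - {"linear": [0.025,-0.0356,0.033],"delta_rot": [1.9,1.6,29.6],"fingers": 255}
    - {"linear": [0.025,-0.0356,0.033],"delta_rot": [1.9,1.6,29.6],"fingers": 255}

```text
time: 58.65
tool_pos: [0.4186, 0.2122, 0.0919]
tool_rot: [-0.052, 0.997, 0.049, -0.002]
contact_force: [0.1, -0.3, -1.9]
gripper_width: 0.54
```

```bash
python3 - <<'E'
from h import *
s=state();print(s['joint_vel'].round(3))
gor(.0116,.11,.0203,-180,s=s);
im=eyes.grab_frame('wrist'); cv2.imwrite('pics/w40.png',im[:,:,::-1])
E
```

```text
[ 0.     0.001 -0.001  0.     0.003  0.004]
to [0.4171 0.2181 0.0514]
lin [-0.0009, -0.0017, 0.0409] rot [0.01, -0.06, 0.34] rows 0.8 t 58.6
```

View pics/w40.png

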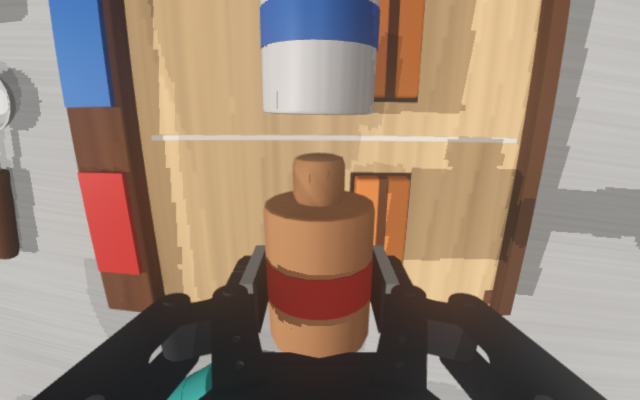

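apply_moves:
  commands:
    - {"linear": [-0.0009,-0.0017,0.015],"delta_rot": [0,0,0.3],"fingers": 255}
    - {"linear": [-0.0009,-0.0017,0.03],"delta_rot": [0,0,0.3],"fingers": 255}
    - {"linear": [-0.0009,-0.0017,0.038],"delta_rot": [0,0,0.3],"fingers": 255}
    - {"linear": [-0.0009,-0.0017,0.042],"delta_rot": [0,0,0.3],"fingers": 255}
    - {"linear": [-0.0009,-0.0017,0.044],"delta_rot": [0,0,0.3],"fingers": 255}
    - {"linear": [-0.0009,-0.0017,0.045],"delta_rot": [0,0,0.3],"fingers": 255}
    - {"linear": [-0.0009,-0.0017,0.045],"delta_rot": [0,0,0.3],"fingers": 255}
    - {"linear": [-0.0009,-0.0017,0.045],"delta_rot": [0,0,0.3],"fingers": 255}

```text
time: 59.5
tool_pos: [0.4169, 0.2186, 0.0471]
tool_rot: [-0.052, 0.998, 0.046, -0.002]
contact_force: [-0.2, 0.2, -1.3]
gripper_width: 0.542
```

```bash
python3 - <<'E'
from h import *
s=state();print(s['joint_vel'].round(3),s['contact_force'])
gor(.0116,.11,.0124,-180,s=s)
cv2.imwrite('pics/w41.png',eyes.grab_frame('wrist')[:,:,::-1])
crop(eyes.grab_frame('scene'),250,80,450,230,4,'pics/s41.png')
E
```

```text
[-0.001 -0.     0.001 -0.001  0.    -0.001] [-0.22868703  0.23143831 -1.33893426]
to [0.417  0.2189 0.0436]
lin [0.0002, 0.0, 0.0036] rot [0.01, -0.04, 0.01] rows 0.1 t 59.5
```

View pics/s41.png

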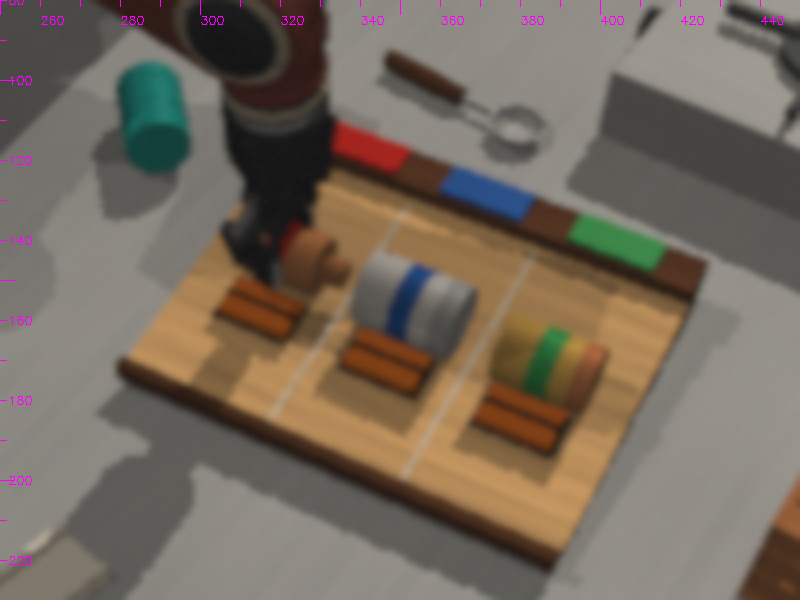

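View pics/w41.png

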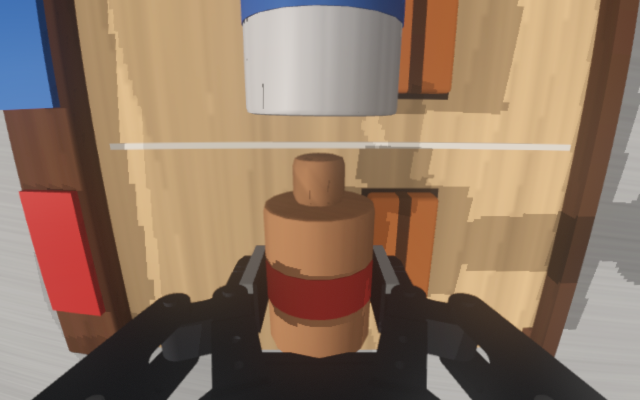

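apply_moves:
  commands:
    - {"linear": [0.0,0.0,0.001],"delta_rot": [0,0,0],"fingers": 255}
    - {"linear": [0.0,0.0,0.0018],"delta_rot": [0,0,0],"fingers": 255}
    - {"linear": [0.0,0.0,0.0024],"delta_rot": [0,0,0],"fingers": 255}
    - {"linear": [0.0,0.0,0.003],"delta_rot": [0,0,0],"fingers": 255}
    - {"linear": [0.0,0.0,0.0034],"delta_rot": [0,0,0],"fingers": 255}
    - {"linear": [0.0,0.0,0.0034],"delta_rot": [0,0,0],"fingers": 255}
    - {"linear": [0.0,0.0,0.0034],"delta_rot": [0,0,0],"fingers": 255}
    - {"linear": [0.0,0.0,0.0034],"delta_rot": [0,0,0],"fingers": 255}

```text
time: 60.4
tool_pos: [0.4164, 0.2188, 0.0435]
tool_rot: [-0.052, 0.998, 0.046, -0.003]
contact_force: [-4.0, -2.9, 6.5]
gripper_width: 0.537
```

```bash
python3 - <<'E'
from h import *
s=state();print(s['joint_vel'].round(3),s['contact_force'])
gor(.0076,.11,.0124,-180,s=s)
E
```

```text
[ 0.     0.     0.001  0.     0.001 -0.001] [-3.95567057 -2.93014143  6.4670159 ]
to [0.4174 0.2149 0.0431]
lin [0.0006, 0.0039, 0.0] rot [0.03, 0.04, 0.01] rows 0.1 t 60.4
```

On the board (+6.5 N). Slide downhill toward the chock.

apply_moves:
  commands:
    - {"linear": [0.0004,0.0006,-0.0005],"delta_rot": [0,0,0],"fingers": 255}
    - {"linear": [0.0004,0.0012,-0.0005],"delta_rot": [0,0,0],"fingers": 255}
    - {"linear": [0.0004,0.0018,-0.0005],"delta_rot": [0,0,0],"fingers": 255}
    - {"linear": [0.0004,0.0024,-0.0005],"delta_rot": [0,0,0],"fingers": 255}
    - {"linear": [0.0004,0.003,-0.0005],"delta_rot": [0,0,0],"fingers": 255}
    - {"linear": [0.0004,0.0034,-0.0005],"delta_rot": [0,0,0],"fingers": 255}
    - {"linear": [0.0004,0.0034,-0.0005],"delta_rot": [0,0,0],"fingers": 255}
    - {"linear": [0.0004,0.0034,-0.0005],"delta_rot": [0,0,0],"fingers": 255}

```text
time: 61.2
tool_pos: [0.4172, 0.2153, 0.0433]
tool_rot: [-0.052, 0.998, 0.046, -0.002]
contact_force: [-0.1, -0.2, -0.7]
gripper_width: 0.54
```

```bash
python3 - <<'E'
from h import *
s=state();print(s['joint_vel'].round(3),s['contact_force'])
gor(.0076,.11,.0124,-180,s=s)
E
```

```text
[-0.    -0.001  0.001  0.001 -0.001  0.001] [-0.09019524 -0.22982811 -0.65864154]
to [0.4174 0.2149 0.0431]
lin [0.0001, 0.0004, 0.0001] rot [0.03, 0.01, 0.0] rows 0.0 t 61.2
```

apply_moves:
  commands:
    - {"linear": [0.0,0.0004,0.0002],"delta_rot": [0,0,0],"fingers": 255}
    - {"linear": [0.0,0.0008,0.0004],"delta_rot": [0,0,0],"fingers": 255}
    - {"linear": [0.0,0.0008,0.0004],"delta_rot": [0,0,0],"fingers": 255}
    - {"linear": [0.0,0.0008,0.0004],"delta_rot": [0,0,0],"fingers": 255}
    - {"linear": [0.0,0.0008,0.0004],"delta_rot": [0,0,0],"fingers": 255}
    - {"linear": [0.0,0.0008,0.0004],"delta_rot": [0,0,0],"fingers": 255}
    - {"linear": [0.0,0.0008,0.0004],"delta_rot": [0,0,0],"fingers": 255}
    - {"linear": [0.0,0.0008,0.0004],"delta_rot": [0,0,0],"fingers": 255}

```text
time: 62.0
tool_pos: [0.4174, 0.215, 0.0432]
tool_rot: [-0.052, 0.998, 0.046, -0.002]
contact_force: [-1.7, 4.1, 3.7]
gripper_width: 0.537
```

Contact with chock (Fy +4.1) and board. Release.

apply_moves:
  commands:
    - {"linear": [0.0,0.0,0.0],"delta_rot": [0,0,0],"fingers": 110}
    - {"linear": [0.0,0.0,0.0],"delta_rot": [0,0,0],"fingers": 95}
    - {"linear": [0.0,0.0,0.0],"delta_rot": [0,0,0],"fingers": 70}
    - {"linear": [0.0,0.0,0.0],"delta_rot": [0,0,0],"fingers": 30}
    - {"linear": [0.0,0.0,0.0],"delta_rot": [0,0,0],"fingers": 0}
    - {"linear": [0.0,0.0,0.0],"delta_rot": [0,0,0],"fingers": 0}
    - {"linear": [0.0,0.0,-0.02],"delta_rot": [0,0,0],"fingers": 0}
    - {"linear": [0.0,0.0,-0.06],"delta_rot": [0,0,0],"fingers": 0}

```text
time: 62.8
tool_pos: [0.4149, 0.2076, 0.0996]
tool_rot: [-0.051, 0.998, 0.046, -0.007]
contact_force: [0.1, 0.2, -0.7]
gripper_width: 1.002
```

```bash
python3 - <<'E'
from h import *
s=state()
cv2.imwrite('pics/w42.png',eyes.grab_frame('wrist')[:,:,::-1])
go([.35,.2,.35],-85,s=s); go([.35,-.25,.35],-85,s=s)
E
```

```text
lin [-0.0674, -0.0241, -0.2487] rot [-5.89, 0.5, 0.3] rows 5.2 t 62.8
lin [-0.1091, 0.4217, -0.2944] rot [-5.89, 0.5, 0.3] rows 10.5 t 62.8
```

View pics/w42.png

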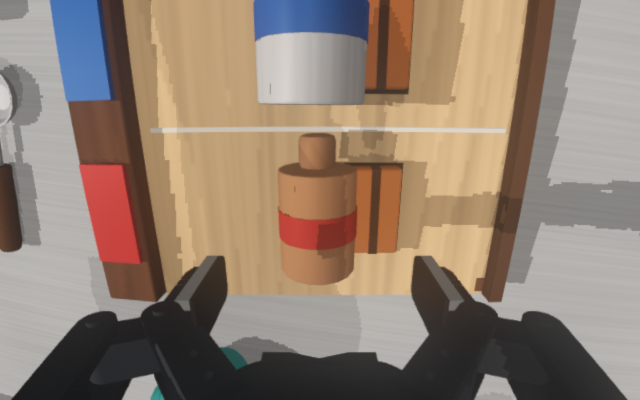

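apply_moves:
  commands:
    - {"linear": [0.0,0.0,-0.05],"delta_rot": [0,0,0],"fingers": 0}
    - {"linear": [0.0,0.0,-0.1],"delta_rot": [0,0,0],"fingers": 0}
    - {"linear": [0.0,0.0,-0.15],"delta_rot": [0,0,0],"fingers": 0}
    - {"linear": [0.0,0.3,-0.23],"delta_rot": [-5.9,0.5,0],"fingers": 0}
    - {"linear": [0.0,0.3,-0.23],"delta_rot": [-5.9,0.5,0],"fingers": 0}
    - {"linear": [0.0,0.3,-0.23],"delta_rot": [-5.9,0.5,0],"fingers": 0}
    - {"linear": [0.0,0.3,-0.23],"delta_rot": [-5.9,0.5,0],"fingers": 0}
    - {"linear": [0.0,0.3,-0.23],"delta_rot": [-5.9,0.5,0],"fingers": 0}

```text
time: 63.65
tool_pos: [0.4421, -0.0548, 0.2912]
tool_rot: [-0.001, 0.999, 0.046, 0.005]
contact_force: [0.5, -0.1, 0.5]
gripper_width: 1.001
```

apply_moves:
  commands:
    - {"linear": [0.0,0.05,0.0],"delta_rot": [0,0,0],"fingers": 0}
    - {"linear": [0.0,0.1,0.0],"delta_rot": [0,0,0],"fingers": 0}
    - {"linear": [0.0,0.15,0.0],"delta_rot": [0,0,0],"fingers": 0}
    - {"linear": [0.0,0.15,0.0],"delta_rot": [0,0,0],"fingers": 0}
    - {"linear": [0.0,0.15,0.0],"delta_rot": [0,0,0],"fingers": 0}
    - {"linear": [0.0,0.15,0.0],"delta_rot": [0,0,0],"fingers": 0}
    - {"linear": [0.0,0.15,0.0],"delta_rot": [0,0,0],"fingers": 0}
    - {"linear": [0.0,0.15,0.0],"delta_rot": [0,0,0],"fingers": 0}

```text
time: 64.45
tool_pos: [0.4562, -0.2012, 0.2906]
tool_rot: [-0.001, 0.999, 0.047, 0.004]
contact_force: [0.3, -0.6, -0.9]
gripper_width: 1.001
```

```bash
python3 - <<'E'
from h import *
t=eyes.grab_frame('top');cv2.imwrite('pics/top43.png',t[:,:,::-1]);crop(t,205,130,315,255,5,'pics/t43.png')
crop(eyes.grab_frame('scene'),250,80,450,230,4,'pics/s43.png');print(state()['tool_pos'],state()['joint_vel'].round(3))
E
```

```text
[ 0.45612838 -0.20147102  0.29061682] [-0.006  0.003 -0.004  0.001 -0.003 -0.001]
```

View pics/t43.png

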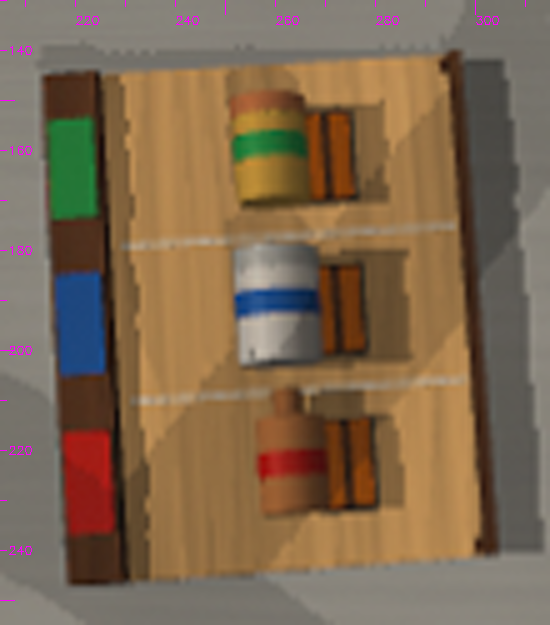

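View pics/s43.png

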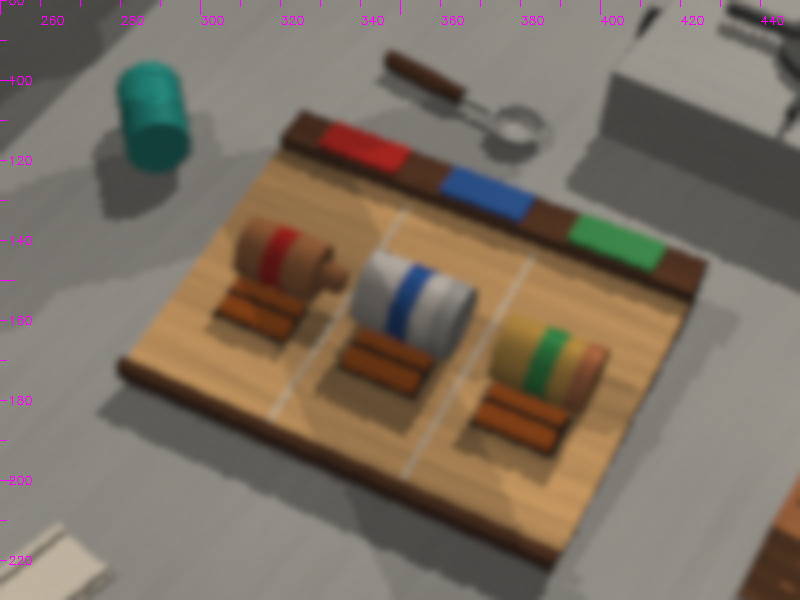

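View pics/top43.png

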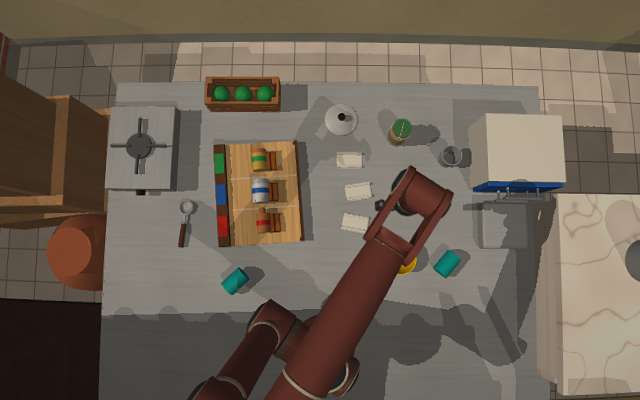

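```bash
python3 - <<'E'
from meas import *
t=cv2.imread('pics/top43.png'); hsv=cv2.cvtColor(t,cv2.COLOR_BGR2HSV); H,S,V=[hsv[:,:,i].astype(int) for i in range(3)]
roi=np.zeros(H.shape,bool); roi[140:245,240:275]=1
c=cam('top');a=np.radians(95.24);X=np.array([np.cos(a),np.sin(a)]);Y=np.array([-X[1],X[0]])
col=lambda lo,hi:(H>=lo)&(H<=hi)&(S>140)&(V>50)
for n,m,z,yl in (('g',col(45,85),.082,-.11),('b',col(100,125),.088,0),('r',col(0,4)|col(174,180),.078,.11)):
    q=max(rects(m&roi,15),key=lambda q:q[0]); p=unproj(c,[q[1]],z)[0][:2]-[.5265,.2213]
    print(n,q[1].round(1),'rack x',(p@X).round(4),'lane off y',(p@Y-yl).round(4))
roi=np.zeros(H.shape,bool); roi[140:245,262:285]=1
m=roi&(H>=4)&(H<=16)&(S>215)&(V>60)
for q in rects(cv2.morphologyEx(m.astype(np.uint8),cv2.MORPH_CLOSE,np.ones((3,3))),40):
    p=unproj(c,[q[1]],.039)[0][:2]-[.5265,.2213];print('chock?',q[0],q[1].round(1),p@X,p@Y)
E
```

```text
g [258.1 158.2] rack x 0.0043 lane off y -0.0017
b [259.5 189.7] rack x 0.0054 lane off y -0.0012
r [262.9 222.1] rack x 0.002 lane off y -0.0015
chock? 131 [270.4 160.7] -0.03331170833890994 -0.1088123999055922
chock? 94 [273.1 191.5] -0.035527963498996035 0.0015136366970124123
chock? 117 [274.8 222.7] -0.03418003506245987 0.11107239428710826
```

```bash
python3 -c "
from plant import *
print(job_done())"
```

```text
the job is handed in; nothing more can be done
None
```

The job is handed in. All three chocks are on their marks, and each roller lies against its chock in the lane of its colour: steel tin in blue, brass tin in green, pestle in red.

- **Order:** All three chocks were on their marks before any roller went on the rack.
- **Disturbance:** As I brought the pestle over, I found the red lane's chock had been knocked about 5 cm downhill. I set the pestle on a rest, put the chock back on its mark and then laid the pestle. The two tins were already on the rack when I reset that chock.
- **Placing:** Each roller was lowered to touch the board and eased down to its chock at about 3–5 N before I let go. The largest force I read was about 20 N, when setting the pestle on the rest.
- **Final check of the rollers:** In the last top and scene pictures, everything was in place and the arm was clear. The rollers measured within 2 mm of the middle of their lanes.
- **Final check of the chocks:** At release, the wrist camera showed each chock with even margins inside its mark. The last top-view reading put the chocks 3–5 mm further downhill than the marks' stated position. I took that as a biased reading, because the rollers hid each chock's uphill edge.
- **Camera disagreement:** The top and wrist cameras differed by about 2.5 mm on where the rack is. I placed each chock against its painted mark as the wrist camera showed it.
- **Bystanders:** I did not touch the bowl, jar, lid, cup, spoon or turquoise tins. The arm partly hid the bowl in the last top picture.

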